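# Tip the tablets out of the intake rack and put them on charge

### The arm

A 6-joint arm with a two-finger parallel gripper is mounted at the origin on the work surface. World frame = base frame: x ahead of the robot, y to its left, z up, the work surface at z = 0. Lengths are in mm, angles in degrees, forces in N, time in s.
With the tool pointing down it reaches from about 275 to 825 mm from the base axis. Payload 4.9 kg.
Tool frame: the origin (TCP) lies between the finger pads; the fingertips stand 19 mm ahead of it and the grasp point (between the pads) is the TCP; z points along the fingers, y is the direction in which the jaws open and shut (so a half turn about z gives the same grasp; the last joint's range is limited). The gripper opens to 85 mm and grips with 20 to 120 N. Pads are 22 mm wide; open, the fingers measure 114 mm over their backs; the gripper's body (76 mm by 85 mm) begins 54 mm behind the grasp point. The pads swing forward as they close: fully open they stand 13 mm farther back than shut.
Start: joints at [-75.413, 18.69, -11.035, 60.275, 0, 82.311], TCP at [208.506, -508.963, 226.781] pointing down, gripper open.
Joint ranges: [-152.03, 152.03], [-55.5, 102.48], [-74.3, 77.21], [-110.64, 120.58], [-84.22, 78.4], [-180, 180]. Speed limits (degrees/s): [147.25, 147.25, 180, 180, 180, 180].

### API

Orientations are given as [roll, pitch, yaw] about the fixed x, y, z axes, in that order (R = Rz(yaw) Ry(pitch) Rx(roll)).
In Python, from plant import arm, cams gives the robot as it stands.
- The arm moves only by the tool send_rows, never from a script. Its argument "steps" is a list of rows, each an object of numbers: "dx", "dy", "dz": the shift along the tool's x, y, z each as a share of 20 mm, from -1 to 1; "rx", "ry", "rz": the turn, a rotation vector about the tool's x, y, z each as a share of 8 degrees, from -1 to 1; "hand": the opening in per cent of the stroke, from 0 (shut) to 100 (fully open). In form: [{"dx": .., "dy": .., "dz": .., "rx": .., "ry": .., "rz": .., "hand": ..}, ...]. A call has 1 to 8 rows; each row shifts and turns the commanded pose from where the row before left it, along the tool's axes as they then stand; what a row does not reach is not made up. A row lasts 1/10 s, in which the tool goes at most 50 mm and 8.59 degrees, less where a joint would pass 70% of its speed; a pose out of reach is approached as far as the arm can. A call with a number of a shift or a turn outside -1 to 1 is refused whole. A call with a gripper value outside its range is refused whole. The fingers move at their own pace and stop on an object; "grip_force" is the grip in N (left out, the last holds). Time passes only in rows, so rows that do not move let the fingers close. It gives the time, the measured TCP pose, the force and the opening at its end, in the units of the state.
- arm.get_obs(): the state, without advancing time (a new reading comes with each control period).
- cams.grab_frame(name): name is "side" or "top"; returns the picture (400x640x3 uint8, red, green, blue); there is no depth.
- cams.camera_params(name): a dict with "fx", "fy", "cx", "cy" (pixels), "extrinsics" (4x4, takes a point from camera to world coordinates). Camera axes: x right, y up, looking along -z (the intrinsics and any distortion apply to the point x, -y, -z); pixel columns grow to the right and rows downward; lengths in mm; the calibration is good to about 2 mm. A picture is of the moment at which its call begins. camera_params takes no time and is no camera call.
- arm.hand_in(): hands the job in, once; it reports no verdict.
The state is a dict: "t": time; "joint_positions": joint angles; "qvel": joint speeds; "joint_efforts": joint torques, N m; "position": TCP position; "tcp_rot": TCP orientation; "force": force on the tool from outside, world axes, zero at the start; "torque": the same for the moment, N m; "opening": finger opening in mm.
Only numpy, scipy, OpenCV 4.12 (cv2) and the standard library are available. Lean on these libraries where they do the work, as an engineer would, in place of code of your own. Each camera call takes 0.05 s, during which the arm holds its last target.

### The job

Put every rugged tablet from the intake rack on charge: they are packed so tightly that each has to be tipped forward by its top edge before its spine can be gripped; then slide it, upright and fully home, into a free bay of the charging dock. When all of them are in, and not before, throw the power lever on top of the dock over to on. Leave the two shorter aluminium drives in the rack and everything else on the bench where it is.

Things in the scene. Friction and masses are not known exactly. Their poses are not given: they have to be found in the camera images.
- tablet_a: rugged tablet in a black rubber case: plain slab 112 mm deep (x), 22 mm thick (y), 180 mm tall (z), 0.3 to 0.6 kg, evenly balanced (topples when leaned past 32 degrees on its 112 mm edge). Origin: centre of underside. It starts upright in a slot of the rack, spine (narrow -x edge with grey side keys) to the robot. May be absent
- tablet_b: rugged tablet in a black rubber case: plain slab 112 mm deep (x), 22 mm thick (y), 180 mm tall (z), 0.3 to 0.6 kg, evenly balanced (topples when leaned past 32 degrees on its 112 mm edge). Origin: centre of underside. It starts upright in a slot of the rack, spine (narrow -x edge with grey side keys) to the robot. May be absent
- tablet_c: rugged tablet in a black rubber case: plain slab 112 mm deep (x), 22 mm thick (y), 180 mm tall (z), 0.3 to 0.6 kg, evenly balanced (topples when leaned past 32 degrees on its 112 mm edge). Origin: centre of underside. It starts upright in a slot of the rack, spine (narrow -x edge with grey side keys) to the robot. May be absent
- drive_a: aluminium drive enclosure, 85 mm (x) by 22 mm (y) by 130 mm tall, standing upright in another slot of the intake rack, shorter than the tablets; to be left where it is. Origin: centre of its underside.
- drive_b: aluminium drive enclosure, 85 mm (x) by 22 mm (y) by 130 mm tall, standing upright in another slot of the intake rack, shorter than the tablets; to be left where it is. Origin: centre of its underside.
- rack: grey steel intake rack, fixed, on the robot's left, front (-x) roughly to the robot. Origin: centre of underside, z up. Base 8 mm thick. Five slots along y, centres at y = -60, -30, 0, 30, 60 mm, 25 mm wide, between 5 mm dividers: 188 mm high (as the tablets' tops) from x = -44 to +36 mm, 148 mm high from there to +78 mm. A shelved tablet's origin is at about x = +12 mm, z = 8 mm
- rack_rail (a point): middle of the rack's catch rail, a round bar 10 mm thick along y in front of the slots (rack x = -101 mm, z = 78 mm). A tablet tipped forward past its balance comes to rest against it by itself, leaning 34 to 39 degrees, its top about 105 mm out in front of the dividers. A lip at rack x = -51.5 to -47.5 mm, 12 mm high, stops the tablet's foot from sliding out
- rack_back (a point): top middle of the rack's back panel, 5 mm thick, 143 mm high (rack x = 75.5 mm), just behind the tablets' rear edges. Above it the tablets' rear top corners stand free, 45 mm of them, and can be hooked from behind with a finger; 60 mm and more behind the rack are clear
- dock: cream charging dock, fixed, on the robot's right, bays open to the front (-x), roughly to the robot. Origin: centre of underside, z up. Base 150 x 216 mm, 12 mm thick: tablets slide on it. Partitions 32 mm wide, 150 mm high; their vee noses reach out to x = -28 mm and lead a tablet in. Back wall at x = +50 mm: a tablet fully home has its origin at x = -6, z = 12 mm, its spine 50 mm out of the bay
- bay_right (a point): mouth of the dock's right-hand bay (dock y = -58 mm): on the floor, midway between the partitions' flat sides, where these begin (dock x = -12 mm). Bay 26 mm wide, 62 mm deep to the back wall; empty at the start
- bay_mid (a point): mouth of the dock's middle bay (dock y = 0 mm): on the floor, midway between the partitions' flat sides, where these begin (dock x = -12 mm). Bay 26 mm wide, 62 mm deep to the back wall; empty at the start
- bay_left (a point): mouth of the dock's left-hand bay (dock y = 58 mm): on the floor, midway between the partitions' flat sides, where these begin (dock x = -12 mm). Bay 26 mm wide, 62 mm deep to the back wall; empty at the start
- hood (a point): middle of the top of the dock's hood (dock x = +46 mm, 232 mm high); the hood covers dock x = +17 to +75 mm over the whole width, its underside 200 mm above the bench, 8 mm above the tablets' tops
- power_tip (a point): tip of the black power lever on the middle of the dock's hood, about 283 mm above the bench: a paddle 24 mm wide (along the dock's y), 8 mm thick, on a crosswise hinge 46 mm below this point (hinge at dock x = +46 mm, 242 mm high)
- power (a joint): angle of the power lever (rad): about 0 to 0.12 at the start = off (leaning to the dock's front, towards the robot), 0.9 = on (leaning to the dock's rear); it is pushed over with a light force and stays where it is left
- phone: white phone with dark glass, 150 x 72 x 9 mm, lying flat between the rack and the dock; origin centre of underside; leave alone
- cleaner: white plastic bottle, 52 mm wide, 130 mm tall, beyond the phone, on the left; origin centre of underside; leave alone
- cup: white mug, 80 mm wide, 95 mm tall, beyond the phone, on the right; origin centre of underside; leave alone

How it is judged (in metres and radians):
On the way, in this order (a step that is already met when the one before it is completed fails the run):
1. every tablet stands fully home in a bay of the dock while the power lever is still off (x of tablet_a in the frame of dock between -0.012 and 0 m and (y of tablet_a in the frame of dock between -0.064 and -0.052 m or y of tablet_a in the frame of dock between -0.006 and 0.006 m or y of tablet_a in the frame of dock between 0.052 and 0.064 m) and z of each of tablet_a, tablet_b, tablet_c in the frame of dock below 0.018 m and angle between each of tablet_a, tablet_b, tablet_c's own z axis and vertical below 0.08 rad and angle between the x axis of each of tablet_a, tablet_b, tablet_c and the x axis of dock, either way round below 0.08 rad and linear speed of each of tablet_a, tablet_b, tablet_c below 0.02 m/s and x of tablet_b in the frame of dock between -0.012 and 0 m and (y of tablet_b in the frame of dock between -0.064 and -0.052 m or y of tablet_b in the frame of dock between -0.006 and 0.006 m or y of tablet_b in the frame of dock between 0.052 and 0.064 m) and x of tablet_c in the frame of dock between -0.012 and 0 m and (y of tablet_c in the frame of dock between -0.064 and -0.052 m or y of tablet_c in the frame of dock between -0.006 and 0.006 m or y of tablet_c in the frame of dock between 0.052 and 0.064 m) and value of joint power below 0.35 rad), for 0.3 s.
2. the power lever is thrown on (value of joint power above 0.75 rad), for 0.2 s.
At the end, for the whole second after the job is handed in: Every tablet stands upright in a bay of the dock (middle of the bay within 6 mm, tilt and turn under 0.08 rad), fully home (within 6 mm of the back wall), at rest on the dock's base; the power lever is at on (over 0.75 rad); both drives stand upright in the rack within 20 mm of where they were (x of tablet_a in the frame of dock between -0.012 and 0 m and (y of tablet_a in the frame of dock between -0.064 and -0.052 m or y of tablet_a in the frame of dock between -0.006 and 0.006 m or y of tablet_a in the frame of dock between 0.052 and 0.064 m) and z of each of tablet_a, tablet_b, tablet_c in the frame of dock below 0.018 m and angle between each of tablet_a, tablet_b, tablet_c's own z axis and vertical below 0.08 rad and angle between the x axis of each of tablet_a, tablet_b, tablet_c and the x axis of dock, either way round below 0.08 rad and linear speed of each of tablet_a, tablet_b, tablet_c below 0.02 m/s and x of tablet_b in the frame of dock between -0.012 and 0 m and (y of tablet_b in the frame of dock between -0.064 and -0.052 m or y of tablet_b in the frame of dock between -0.006 and 0.006 m or y of tablet_b in the frame of dock between 0.052 and 0.064 m) and x of tablet_c in the frame of dock between -0.012 and 0 m and (y of tablet_c in the frame of dock between -0.064 and -0.052 m or y of tablet_c in the frame of dock between -0.006 and 0.006 m or y of tablet_c in the frame of dock between 0.052 and 0.064 m) and distance of each of drive_a, drive_b from where it was at the start of the episode below 0.02 m and angle between each of drive_a, drive_b's own z axis and vertical below 0.15 rad and value of joint power above 0.75 rad); the robot touches nothing.
It fails at once if a drive is pulled about or tipped (distance of any of drive_a, drive_b from where it was at the start of the episode above 0.03 m or angle between any of drive_a, drive_b's own z axis and vertical above 0.4 rad).
It fails at once if something else on the bench is pushed more than 40 mm (distance of any of phone, cleaner, cup from where it was at the start of the episode above 0.04 m).
It fails at once if the power is thrown on before every tablet is home (value of joint power above 0.6 rad and horizontal distance between any of tablet_a, tablet_b, tablet_c and dock above 0.1 m).
Of tablet_a, tablet_b, tablet_c only 2 to 3 are there at a start; the rules pass over those that are not, and their reading is None.
At some moment in a run one of tablet_a, tablet_b, tablet_c may be knocked a few centimetres aside while the robot is not near it.
It also fails if it takes over 210 s, if anything falls off the work surface, if the arm or the gripper's body presses on something with over 40 N, if the wrist force passes 120 N, or if a joint passes its speed limit or range.

## Working session

There is one attempt and no reset: what is moved stays moved. The work goes in short steps, Python scripts to look and compute and a tool call to move; the robot and the scene stay as the last step left them, time stands still between calls to the robot, and variables do not carry over. Pictures are saved under pics/ and viewed, and the job is handed in when it is done.

Besides the shell and the picture viewer there is one more tool, called after "Call:" as a command line: name --argument value ..., lists and objects as JSON in quotes. send_rows: Moves the arm, as the interface text tells. Its arguments: {"type":"object","properties":{"steps":{"type":"array","items":{"type":"object","properties":{"dx":{"type":"number","minimum":-1,"maximum":1},"dy":{"type":"number","minimum":-1,"maximum":1},"dz":{"type":"number","minimum":-1,"maximum":1},"rx":{"type":"number","minimum":-1,"maximum":1},"ry":{"type":"number","minimum":-1,"maximum":1},"rz":{"type":"number","minimum":-1,"maximum":1},"hand":{"type":"number"}}}},"grip_force":{"type":"number"}},"required":["steps"]}

```bash
ls; mkdir -p pics; python3 - <<'E'
from plant import arm,cams
import cv2
print(arm.get_obs())
for n in("side","top"):
    p=cams.camera_params(n);print(n,p)
    cv2.imwrite(f"pics/{n}0.png",cams.grab_frame(n)[:,:,::-1])
E
```

```text
pics
{'t': 0.0, 'joint_positions': array([-7.54134558e+01,  1.87317269e+01, -1.10910938e+01,  6.02756783e+01,
        1.01044400e-03,  8.23104342e+01]), 'qvel': array([-0.0439603 ,  0.01912255,  0.07297991,  0.01994816,  0.00613706,
       -0.04715851]), 'joint_efforts': array([ 7.78630401e-04, -4.43398190e+01,  2.62439793e+01,  1.54314085e-02,
       -1.73693265e-04,  5.43607698e-06]), 'position': array([ 208.35098573, -508.37433978,  226.01219059]), 'tcp_rot': array([-1.79902522e+02, -1.41810803e-02,  2.22760971e+01]), 'force': array([-0.81018725, -0.74389363,  0.87845691]), 'torque': array([-0.0069911 , -0.00783819, -0.02186633]), 'opening': 85.53510905402419}
side {'fx': 492.5796410919745, 'fy': 492.5796410919745, 'cx': 318.1014128191694, 'cy': 196.62066286058987, 'extrinsics': array([[ 9.46239739e-01,  3.08922521e-01, -9.59022048e-02,
         4.68745113e+02],
       [-3.23335567e-01,  8.94906243e-01, -3.07566133e-01,
        -3.83956521e+02],
       [-9.19062336e-03,  3.22039891e-01,  9.46681489e-01,
         1.40419752e+03],
       [ 0.00000000e+00,  0.00000000e+00,  0.00000000e+00,
         1.00000000e+00]])}
top {'fx': 485.1971873041688, 'fy': 485.1971873041688, 'cx': 317.2548565108815, 'cy': 198.72411944797932, 'extrinsics': array([[-3.55386010e-04,  9.83072566e-01, -1.83216275e-01,
         4.33807615e+02],
       [-9.99348011e-01,  6.26551625e-03,  3.55569474e-02,
         1.26818212e+01],
       [ 3.61030040e-02,  1.83109456e-01,  9.82429387e-01,
         1.18270111e+03],
       [ 0.00000000e+00,  0.00000000e+00,  0.00000000e+00,
         1.00000000e+00]])}
```

View pics/side0.png

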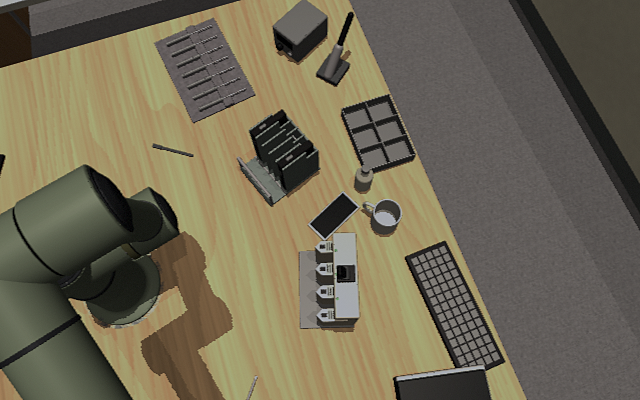

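View pics/top0.png

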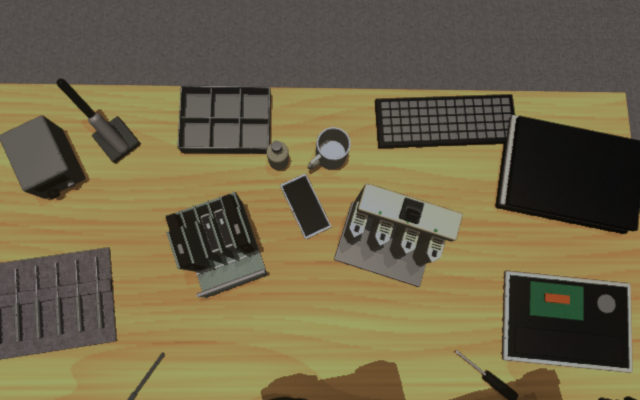

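The side view shows the rack near (285,150) and the dock near (330,285). The top view shows the rack near (215,240) and the dock near (400,235). I'll zoom in on both.

```bash
python3 - <<'E'
import cv2,numpy as np
t=cv2.imread("pics/top0.png");s=cv2.imread("pics/side0.png")
def c(im,x0,y0,x1,y1,k,n):
    cv2.imwrite(n,cv2.resize(im[y0:y1,x0:x1],None,fx=k,fy=k,interpolation=cv2.INTER_CUBIC))
c(t,155,180,285,310,6 if 0 else 4.6,"pics/t_rack.png")
c(s,230,100,330,210,5.4,"pics/s_rack.png")
c(t,325,175,470,295,5,"pics/t_dock.png")
c(s,290,225,370,340,5.2,"pics/s_dock.png")
E
```

```text
(no output)
```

View pics/t_rack.png

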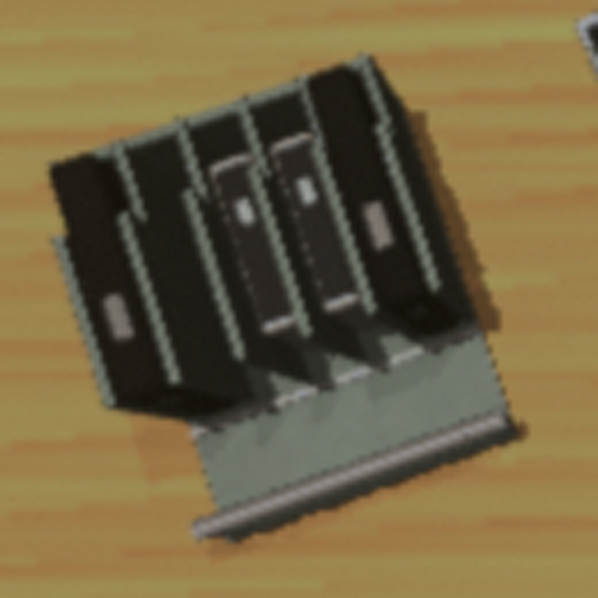

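View pics/s_rack.png

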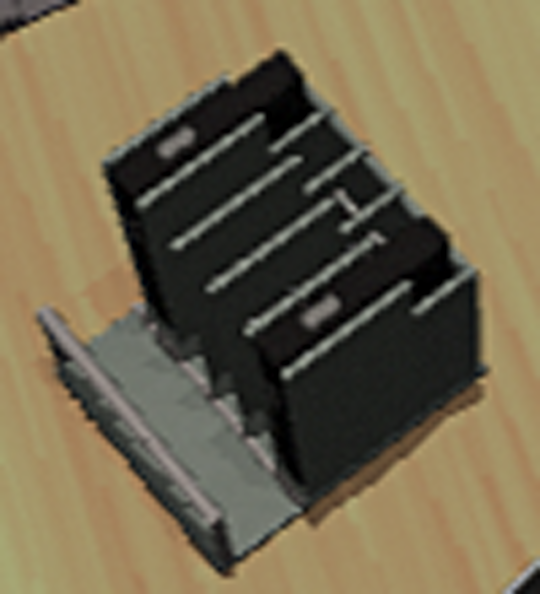

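View pics/t_dock.png

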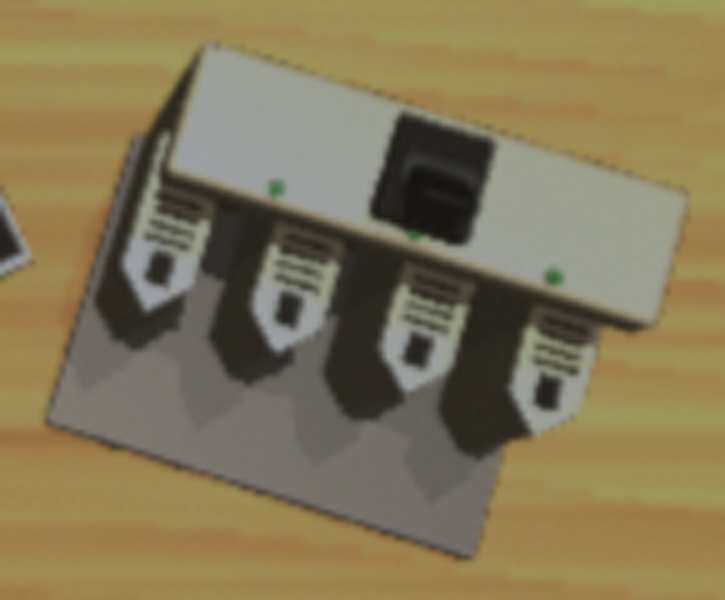

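View pics/s_dock.png

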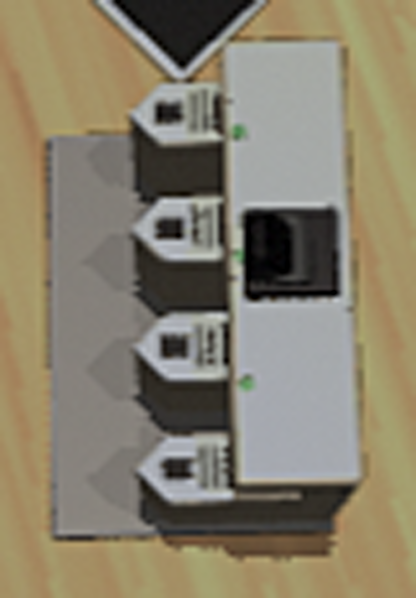

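Two tablets stand in the rack's outer slots, with labels at t_rack (118,317) and (378,225). The drives are in slots 3 and 4, and slot 2 is empty. All three dock bays are empty. I'll triangulate matched corners from both views.

```bash
cat > h.py <<'E'
import numpy as np
from plant import arm,cams
import cv2
from scipy.spatial.transform import Rotation as R
P={n:cams.camera_params(n) for n in("side","top")}
def ray(n,u,v):
    p=P[n];E=np.array(p["extrinsics"])
    d=np.array([(u-p["cx"])/p["fx"],-(v-p["cy"])/p["fy"],-1.]);d=E[:3,:3]@d
    return E[:3,3],d/np.linalg.norm(d)
def onz(n,u,v,z):
    o,d=ray(n,u,v);return o+d*(z-o[2])/d[2]
def tri(t,s):
    A=np.zeros((3,3));b=np.zeros(3);L=[]
    for n,(u,v) in(("top",t),("side",s)):
        o,d=ray(n,u,v);M=np.eye(3)-np.outer(d,d);A+=M;b+=M@o;L.append((o,M))
    x=np.linalg.solve(A,b);return x,max(np.linalg.norm(M@(x-o)) for o,M in L)
def proj(n,X):
    p=P[n];E=np.array(p["extrinsics"]);c=E[:3,:3].T@(np.array(X)-E[:3,3])
    return p["cx"]+p["fx"]*c[0]/-c[2],p["cy"]-p["fy"]*c[1]/-c[2]
def fit(loc,wor): # yaw+xyz rigid fit
    loc=np.array(loc,float);wor=np.array(wor);a=loc.mean(0);b=wor.mean(0)
    l=loc-a;w=wor-b
    th=np.arctan2((l[:,0]*w[:,1]-l[:,1]*w[:,0]).sum(),(l[:,0]*w[:,0]+l[:,1]*w[:,1]).sum())
    Rm=R.from_euler('z',th).as_matrix();o=b-Rm@a
    return o,np.degrees(th),wor-(loc@Rm.T+o)
def save(n,f,box=None,k=1):
    im=cams.grab_frame(n)[:,:,::-1]
    if box: x0,y0,x1,y1=box;im=im[y0:y1,x0:x1]
    cv2.imwrite(f,cv2.resize(np.ascontiguousarray(im),None,fx=k,fy=k,interpolation=cv2.INTER_CUBIC))
E
cat > m.py <<'E'
from h import *
np.set_printoptions(precision=1,suppress=True)
tr=lambda a:(155+a[0]/4.6-.5,180+a[1]/4.6-.5); sr=lambda a:(230+a[0]/5.4-.5,100+a[1]/5.4-.5)
td=lambda a:(325+a[0]/5-.5,175+a[1]/5-.5); sd=lambda a:(290+a[0]/5.2-.5,225+a[1]/5.2-.5)
T=[(110,405),(177,380),(240,357),(306,330),(370,308),(435,290)];S=[(108,163),(142,205),(175,247),(210,290),(248,330),(288,375)]
loc=[(-44,y,188) for y in(75,45,15,-15,-45,-75)];W=[]
T+=[(200,530),(512,428)];S+=[(42,315),(215,520)];loc+=[(-101,75,83),(-101,-75,83)]
for a,b in zip(T,S):
    x,e=tri(tr(a),sr(b));W.append(x);print(x,round(e,1))
o,y,r=fit(loc,W);print("rack",o,y);print(r)
for a,b in(((118,317),(178,140)),((378,225),(320,312))):
    x,e=tri(tr(a),sr(b));print("label",x,e,R.from_euler('z',-y,degrees=True).apply(x-o))
T=[(48,422),(470,558),(170,172),(208,43),(688,192),(655,325),(152,312),(278,352),(408,390),(537,435)]
S=[(48,138),(55,537),(224,45),(340,42),(358,480),(238,487),(130,115),(133,230),(135,348),(138,472)]
loc=[(-75,108,12),(-75,-108,12),(17,108,232),(75,108,232),(75,-108,232),(17,-108,232),(-28,87,150),(-28,29,150),(-28,-29,150),(-28,-87,150)];W=[]
for a,b in zip(T,S):
    x,e=tri(td(a),sd(b));W.append(x);print(x,round(e,1))
o,y,r=fit(loc,W);print("dock",o,y);print(r)
x,e=tri(td((440,190)),sd((275,240)));print("lever",x,e,R.from_euler('z',-y,degrees=True).apply(x-o))
E
python3 m.py
```

```text
[476.9 256.9 185.6] 0.1
[487.1 227.7 187.7] 0.5
[496.7 200.9 186.2] 1.1
[507.5 171.9 188.4] 2.1
[518.  144.  190.5] 1.2
[528.1 116.4 185.4] 0.4
[420.1 236.5  80.7] 1.7
[471.2  87.1  98.4] 1.3
rack [542.9 200.3   1.1] 20.170723991517267
[[ 1.2  1.4 -3.5]
 [ 1.1  0.4 -1.4]
 [ 0.3  1.7 -2.9]
 [ 0.7  0.9 -0.7]
 [ 0.9  1.1  1.3]
 [ 0.7  1.7 -3.7]
 [-2.1  0.7 -3.4]
 [-2.8 -7.9 14.3]]
label [514.3 253.3 194.2] 0.2632747591359149 [ -8.5  59.6 193.1]
label [554.7 141.5 190.7] 1.3078510401831207 [ -9.2 -59.3 189.6]
[504.4 -70.2  13.1] 0.8
[ 440.6 -273.9    4.8] 0.3
[ 590.8 -104.1  231.6] 0.3
[ 643.3 -120.4  231.4] 0.6
[ 582.1 -312.   233.6] 1.7
[ 530.  -297.4  228.6] 0.9
[ 542.6 -104.7  156.2] 0.5
[ 525.9 -158.9  152. ] 0.7
[ 509.  -213.9  154. ] 1.4
[ 491.  -269.5  149.8] 0.8
dock [ 543.4 -194.8    0.3] -17.48255535274351
[[ 0.1 -0.9  0.8]
 [ 1.2  1.4 -7.5]
 [-1.3 -7.1 -0.7]
 [-4.1 -6.  -1. ]
 [-0.4  8.3  1.3]
 [ 2.8  5.6 -3.7]
 [-0.2 -1.2  5.9]
 [ 0.5 -0.1  1.7]
 [ 1.   0.2  3.7]
 [ 0.4 -0.1 -0.5]]
lever [ 578.8 -204.2  265.6] 0.15982663982573106 [ 36.6   1.7 265.3]
```

```bash
cat >> h.py <<'E'
RACK=(np.array([543.7,201.4,0]),20.05); DOCK=(np.array([543.8,-195.1,0]),-17.4)
def w(F,p): return F[0]+R.from_euler('z',F[1],degrees=True).apply(p)
def l(F,p): return R.from_euler('z',-F[1],degrees=True).apply(np.array(p)-F[0])
# tool pose: yaw frame F, tilt a: deg that approach points towards +x of F from straight down; jaws along frame y
def Rt(F,a=0):
    # tool z=(sin a,0,-cos a), tool y=+Fy , tool x = y x z
    a=np.radians(a);z=np.array([np.sin(a),0,-np.cos(a)]);y=np.array([0,1,0]);x=np.cross(y,z)
    return R.from_euler('z',F[1],degrees=True)*R.from_matrix(np.array([x,y,z]).T)
def st(F=None):
    o=arm.get_obs();r=R.from_euler('xyz',o["tcp_rot"],degrees=True)
    print("t",round(o["t"],2),"pos",o["position"].round(1),"rpy",o["tcp_rot"].round(1),"F",o["force"].round(1),"T",o["torque"].round(2),"open",round(o["opening"],1),"j",o["joint_positions"].round(0))
    if F: print(" local",l(F,o["position"]).round(1),"tilt",np.degrees(np.arctan2(*( (R.from_euler('z',-F[1],degrees=True)*r).as_matrix()[[0,2],2]*[1,-1]))).round(1))
    return o["position"],r
def go(F,p,a):
    pos,r=st(F);d=r.inv().apply(w(F,np.array(p,float))-pos)
    rv=(r.inv()*Rt(F,a)).as_rotvec(degrees=True)
    print(" need shift rows(tool xyz/20):",(d/20).round(2)," rot rows(/8):",(rv/8).round(2))
E
python3 - <<'E'
from h import *
go(RACK,(105,60,340),0)
print(w(RACK,(105,60,340)))
E
```

```text
t 0.1 pos [ 208.4 -508.4  226.1] rpy [-179.9   -0.    22.3] F [ 0.6 -0.2 -0.3] T [ 0.05 -0.01 -0.02] open 85.8 j [-75.  19. -11.  60.  -0.  82.]
 local [-558.4 -551.8  226.1] tilt 0.0
 need shift rows(tool xyz/20): [ 34.33 -29.29  -5.64]  rot rows(/8): [ 0.000e+00 -2.000e-02 -2.222e+01]
[621.76594541 293.76183285 340.        ]
```

Call:
send_rows --steps '[{"dz":-1,"rz":-1,"hand":0},{"dz":-1,"rz":-1,"hand":0},{"dz":-1,"rz":-1,"hand":0},{"dz":-1,"rz":-1,"hand":0},{"dz":-1,"rz":-1,"hand":0},{"dz":-1,"rz":-1,"hand":0},{"rz":-1,"hand":0},{"rz":-1,"hand":0}]'

```text
invalid input
```

Call:
send_rows --steps '[{"rz":-1,"hand":0},{"rz":-1,"hand":0},{"rz":-1,"hand":0},{"rz":-1,"hand":0},{"rz":-1,"hand":0},{"rz":-1,"hand":0},{"rz":-1,"hand":0},{"rz":-1,"hand":0}]'

```text
invalid input
```

Call:
send_rows --steps '[{"rz":-1,"hand":0},{"rz":-1,"hand":0},{"rz":-1,"hand":0},{"rz":-1,"hand":0},{"rz":-1,"hand":0},{"rz":-1,"hand":0}]'

```text
invalid input
```

```bash
python3 -c "
from h import *
go(RACK,(105,60,345),0)"
```

```text
t 0.1 pos [ 208.4 -508.4  226.1] rpy [-179.9   -0.    22.3] F [ 0.6 -0.2 -0.3] T [ 0.05 -0.01 -0.02] open 85.8 j [-75.  19. -11.  60.  -0.  82.]
 local [-558.4 -551.8  226.1] tilt 0.0
 need shift rows(tool xyz/20): [ 34.33 -29.29  -5.89]  rot rows(/8): [ 0.000e+00 -2.000e-02 -2.222e+01]
```

The call was refused. I'll try one full row with every key given.

Call:
send_rows --steps '[{"dx":0,"dy":0,"dz":-1,"rx":0,"ry":0,"rz":-1,"hand":0}]' --grip_force 40

```text
t: 0.2
position: [207.9, -506.9, 244.0]
tcp_rot: [-179.7, -0.1, 30.5]
force: [-0.3, 0.2, -0.0]
opening: 73.4
```

Call:
send_rows --steps '[{"dx":0,"dy":0,"dz":-1,"rx":0,"ry":0,"rz":-1,"hand":0},{"dx":0,"dy":0,"dz":-1,"rx":0,"ry":0,"rz":-1,"hand":0},{"dx":0,"dy":0,"dz":-1,"rx":0,"ry":0,"rz":-1,"hand":0},{"dx":0,"dy":0,"dz":-1,"rx":0,"ry":0,"rz":-1,"hand":0},{"dx":0,"dy":0,"dz":-1,"rx":0,"ry":0,"rz":-1,"hand":0},{"dx":0,"dy":0,"dz":0,"rx":0,"ry":0,"rz":-1,"hand":0},{"dx":0,"dy":0,"dz":0,"rx":0,"ry":0,"rz":-1,"hand":0},{"dx":0,"dy":0,"dz":0,"rx":0,"ry":0,"rz":-1,"hand":0}]'

```text
t: 1.0
position: [208.4, -508.8, 346.5]
tcp_rot: [-180.0, -0.0, 94.6]
force: [0.6, -0.2, -1.1]
opening: -0.1
```

Call:
send_rows --steps '[{"dx":0,"dy":0,"dz":0,"rx":0,"ry":0,"rz":-1,"hand":0},{"dx":0,"dy":0,"dz":0,"rx":0,"ry":0,"rz":-1,"hand":0},{"dx":0,"dy":0,"dz":0,"rx":0,"ry":0,"rz":-1,"hand":0},{"dx":0,"dy":0,"dz":0,"rx":0,"ry":0,"rz":-1,"hand":0},{"dx":0,"dy":0,"dz":0,"rx":0,"ry":0,"rz":-1,"hand":0},{"dx":0,"dy":0,"dz":0,"rx":0,"ry":0,"rz":-1,"hand":0},{"dx":0,"dy":0,"dz":0,"rx":0,"ry":0,"rz":-1,"hand":0},{"dx":0,"dy":0,"dz":0,"rx":0,"ry":0,"rz":-1,"hand":0}]'

```text
t: 1.8
position: [208.4, -508.7, 346.3]
tcp_rot: [179.9, -0.0, 158.6]
force: [0.0, -0.3, 0.5]
opening: -0.3
```

Call:
send_rows --steps '[{"dx":0,"dy":0,"dz":0,"rx":0,"ry":0,"rz":-1,"hand":0},{"dx":0,"dy":0,"dz":0,"rx":0,"ry":0,"rz":-1,"hand":0},{"dx":0,"dy":0,"dz":0,"rx":0,"ry":0,"rz":-1,"hand":0},{"dx":0,"dy":0,"dz":0,"rx":0,"ry":0,"rz":-1,"hand":0},{"dx":0,"dy":0,"dz":0,"rx":0,"ry":0,"rz":-1,"hand":0},{"dx":0,"dy":0,"dz":0,"rx":0,"ry":0,"rz":0,"hand":0}]'

```text
t: 2.4
position: [208.4, -508.7, 346.4]
tcp_rot: [179.9, 0.0, -161.7]
force: [-0.4, 0.6, -0.5]
opening: -0.0
```

```bash
python3 -c "
from h import *
go(RACK,(105,60,345),0)"
```

```text
t 2.4 pos [ 208.4 -508.7  346.4] rpy [ 179.9    0.  -161.7] F [-0.4  0.6 -0.5] T [-0.    0.02 -0.01] open -0.0 j [-75.  16.   3.  77.   0. -94.]
 local [-558.4 -552.2  346.4] tilt 0.0
 need shift rows(tool xyz/20): [-32.2   31.63   0.1 ]  rot rows(/8): [ 0.01  0.   -0.22]
```

Call:
send_rows --steps '[{"dx":-1,"dy":1,"dz":0,"rx":0,"ry":0,"rz":-0.22,"hand":0},{"dx":-1,"dy":1,"dz":0,"rx":0,"ry":0,"rz":0,"hand":0},{"dx":-1,"dy":1,"dz":0,"rx":0,"ry":0,"rz":0,"hand":0},{"dx":-1,"dy":1,"dz":0,"rx":0,"ry":0,"rz":0,"hand":0},{"dx":-1,"dy":1,"dz":0,"rx":0,"ry":0,"rz":0,"hand":0},{"dx":-1,"dy":1,"dz":0,"rx":0,"ry":0,"rz":0,"hand":0},{"dx":-1,"dy":1,"dz":0,"rx":0,"ry":0,"rz":0,"hand":0},{"dx":-1,"dy":1,"dz":0,"rx":0,"ry":0,"rz":0,"hand":0}]'

```text
t: 3.2
position: [305.0, -303.0, 346.6]
tcp_rot: [180.0, 0.0, -160.2]
force: [0.3, -0.3, -0.7]
opening: -0.5
```

Call:
send_rows --steps '[{"dx":-1,"dy":1,"dz":0,"rx":0,"ry":0,"rz":0,"hand":0},{"dx":-1,"dy":1,"dz":0,"rx":0,"ry":0,"rz":0,"hand":0},{"dx":-1,"dy":1,"dz":0,"rx":0,"ry":0,"rz":0,"hand":0},{"dx":-1,"dy":1,"dz":0,"rx":0,"ry":0,"rz":0,"hand":0},{"dx":-1,"dy":1,"dz":0,"rx":0,"ry":0,"rz":0,"hand":0},{"dx":-1,"dy":1,"dz":0,"rx":0,"ry":0,"rz":0,"hand":0},{"dx":-1,"dy":1,"dz":0,"rx":0,"ry":0,"rz":0,"hand":0},{"dx":-1,"dy":1,"dz":0,"rx":0,"ry":0,"rz":0,"hand":0}]'

```text
t: 4.0
position: [400.5, -97.9, 346.7]
tcp_rot: [180.0, -0.0, -160.2]
force: [-0.1, -0.2, -0.6]
opening: -0.2
```

Call:
send_rows --steps '[{"dx":-1,"dy":1,"dz":0,"rx":0,"ry":0,"rz":0,"hand":0},{"dx":-1,"dy":1,"dz":0,"rx":0,"ry":0,"rz":0,"hand":0},{"dx":-1,"dy":1,"dz":0,"rx":0,"ry":0,"rz":0,"hand":0},{"dx":-1,"dy":1,"dz":0,"rx":0,"ry":0,"rz":0,"hand":0},{"dx":-1,"dy":1,"dz":0,"rx":0,"ry":0,"rz":0,"hand":0},{"dx":-1,"dy":1,"dz":0,"rx":0,"ry":0,"rz":0,"hand":0},{"dx":-1,"dy":1,"dz":0,"rx":0,"ry":0,"rz":0,"hand":0},{"dx":-1,"dy":1,"dz":0,"rx":0,"ry":0,"rz":0,"hand":0}]'

```text
t: 4.8
position: [496.0, 107.2, 346.6]
tcp_rot: [-180.0, -0.0, -160.2]
force: [-0.3, 0.4, -0.5]
opening: 0.3
```

Call:
send_rows --steps '[{"dx":-1,"dy":1,"dz":0,"rx":0,"ry":0,"rz":0,"hand":0},{"dx":-1,"dy":1,"dz":0,"rx":0,"ry":0,"rz":0,"hand":0},{"dx":-1,"dy":1,"dz":0,"rx":0,"ry":0,"rz":0,"hand":0},{"dx":-1,"dy":1,"dz":0,"rx":0,"ry":0,"rz":0,"hand":0},{"dx":-1,"dy":1,"dz":0,"rx":0,"ry":0,"rz":0,"hand":0},{"dx":-1,"dy":1,"dz":0,"rx":0,"ry":0,"rz":0,"hand":0},{"dx":-1,"dy":0.5,"dz":0,"rx":0,"ry":0,"rz":0,"hand":0},{"dx":0,"dy":0,"dz":0,"rx":0,"ry":0,"rz":0,"hand":0}]'

```text
t: 5.6
position: [583.6, 278.0, 345.1]
tcp_rot: [180.0, -0.1, -160.0]
force: [0.9, -0.1, -0.4]
opening: -0.2
```

```bash
python3 -c "
from h import *
go(RACK,(105,60,197),0)
save('top','pics/t1.png',(120,100,320,300),3);save('side','pics/s1.png',(180,50,380,250),3)"
```

```text
t 5.6 pos [583.6 278.  345.1] rpy [ 1.8e+02 -1.0e-01 -1.6e+02] F [ 0.9 -0.1 -0.4] T [ 0.01 -0.02 -0.04] open -0.2 j [19. 28. 20. 82.  0. -1.]
 local [ 63.7  58.2 345.1] tilt -0.1
 need shift rows(tool xyz/20): [-2.07  0.09  7.4 ]  rot rows(/8): [ 0.   -0.01 -0.01]
```

View pics/t1.png

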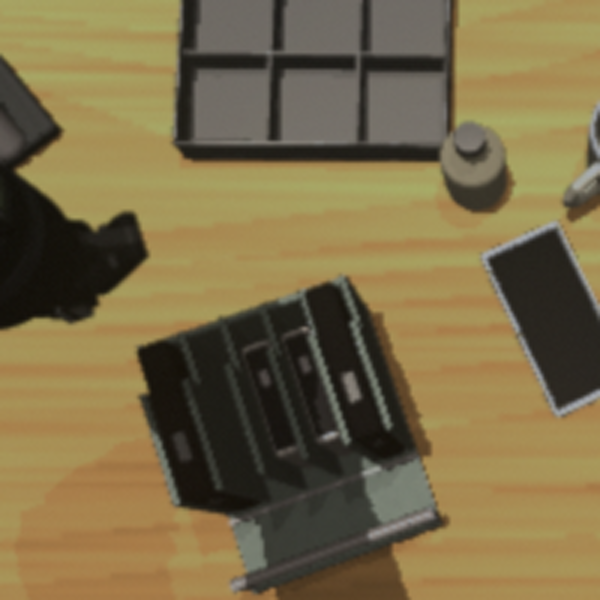

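View pics/s1.png

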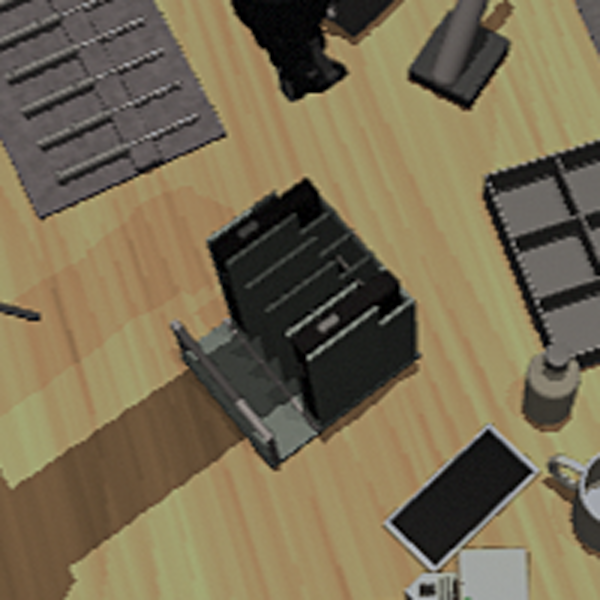

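```bash
python3 -c "
from h import *
p,r=st()
for n,b in (('top',(120,100)),('side',(180,50))):
  for k in (0,19,32,-54):
    u,v=proj(n,p+r.apply([0,0,k]));print(n,k,(u-b[0])*3,(v-b[1])*3)"
```

```text
t 5.7 pos [582.5 276.1 345.9] rpy [-1.8e+02 -1.0e-01 -1.6e+02] F [-0.4 -0.5  0.1] T [-0.05  0.02  0.  ] open 0.2 j [19. 27. 19. 82. -0. -1.]
top 0 83.16638232684681 305.5476049061796
top 19 93.08418073901413 311.28856815852595
top 32 99.6252854866965 315.0749167437242
top -54 52.41069036085128 287.74453107472857
side 0 297.54705126786155 93.45346182591749
side 19 299.432085856639 105.85764462337417
side 32 300.6905031546167 114.13846784673899
side -54 291.871824422374 56.10849657829837
```

```bash
python3 -c "
from h import *
print(tri((120+130/3,100+240/3),(180+325/3,50+75/3)))
print(tri((120+75/3,100+310/3),(180+292/3,50+93/3)))
save('top','pics/t2.png',(60,100,260,300),4);save('side','pics/s2.png',(200,0,340,140),4)"
```

```text
(array([597.32068427, 222.32539994, 446.56621846]), np.float64(1.5588618753120258))
(array([579.93486852, 282.26366155, 339.67959413]), np.float64(1.0174444779090974))
```

View pics/t2.png

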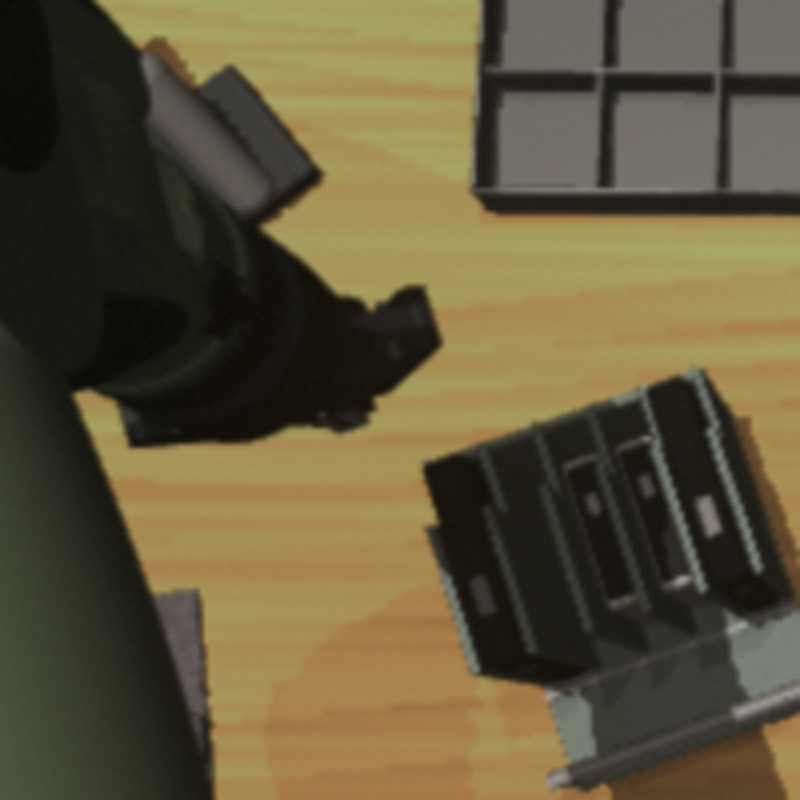

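View pics/s2.png

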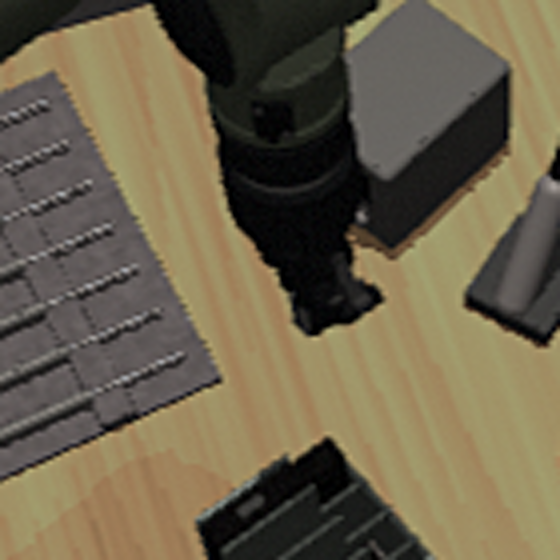

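The fingertips show at about +19 mm beyond the TCP in both views (side (277,82), top (146,206)). I'll move behind the rack and descend.

Call:
send_rows --steps '[{"dx":-1,"dy":0,"dz":0,"rx":0,"ry":0,"rz":0,"hand":0},{"dx":-1,"dy":0.1,"dz":0,"rx":0,"ry":0,"rz":0,"hand":0},{"dx":-0.1,"dy":0,"dz":1,"rx":0,"ry":0,"rz":0,"hand":0},{"dx":0,"dy":0,"dz":1,"rx":0,"ry":0,"rz":0,"hand":0},{"dx":0,"dy":0,"dz":1,"rx":0,"ry":0,"rz":0,"hand":0},{"dx":0,"dy":0,"dz":1,"rx":0,"ry":0,"rz":0,"hand":0},{"dx":0,"dy":0,"dz":1,"rx":0,"ry":0,"rz":0,"hand":0},{"dx":0,"dy":0,"dz":0,"rx":0,"ry":0,"rz":0,"hand":0}]'

```text
t: 6.6
position: [619.6, 290.9, 244.2]
tcp_rot: [-180.0, -0.3, -160.1]
force: [-0.7, -0.0, -0.2]
opening: 0.1
```

```bash
python3 -c "
from h import *
go(RACK,(105,60,197),0)"
```

```text
t 6.6 pos [619.6 290.9 244.2] rpy [-180.    -0.3 -160.1] F [-0.7 -0.  -0.2] T [ 0.03 -0.01  0.04] open 0.1 j [19. 33. 15. 72. -0. -1.]
 local [102.   58.  244.2] tilt -0.3
 need shift rows(tool xyz/20): [-0.16  0.1   2.36]  rot rows(/8): [-0.   -0.04 -0.01]
```

Call:
send_rows --steps '[{"dx":0,"dy":0.1,"dz":1,"rx":0,"ry":0,"rz":0,"hand":0},{"dx":0,"dy":0,"dz":1,"rx":0,"ry":0,"rz":0,"hand":0},{"dx":0,"dy":0,"dz":0.35,"rx":0,"ry":0,"rz":0,"hand":0},{"dx":0.3,"dy":0,"dz":0,"rx":0,"ry":0,"rz":0,"hand":0},{"dx":0.3,"dy":0,"dz":0,"rx":0,"ry":0,"rz":0,"hand":0},{"dx":0.2,"dy":0,"dz":0,"rx":0,"ry":0,"rz":0,"hand":0},{"dx":0.2,"dy":0,"dz":0,"rx":0,"ry":0,"rz":0,"hand":0},{"dx":0,"dy":0,"dz":0,"rx":0,"ry":0,"rz":0,"hand":0}]'

```text
t: 7.4
position: [601.8, 287.4, 200.7]
tcp_rot: [180.0, 0.1, -160.0]
force: [0.2, 0.6, -0.2]
opening: -0.0
```

```bash
python3 -c "
from h import *
go(RACK,(79,60,197),0)
save('top','pics/t3.png',(100,140,260,300),5);save('side','pics/s3.png',(230,60,350,180),5)"
```

```text
t 7.4 pos [601.8 287.4 200.7] rpy [ 1.8e+02  1.0e-01 -1.6e+02] F [ 0.2  0.6 -0.2] T [-0.02 -0.02  0.01] open -0.0 j [19. 32.  6. 64.  0. -1.]
 local [ 84.1  60.9 200.7] tilt 0.1
 need shift rows(tool xyz/20): [ 0.25 -0.04  0.19]  rot rows(/8): [ 0.    0.01 -0.  ]
```

View pics/s3.png

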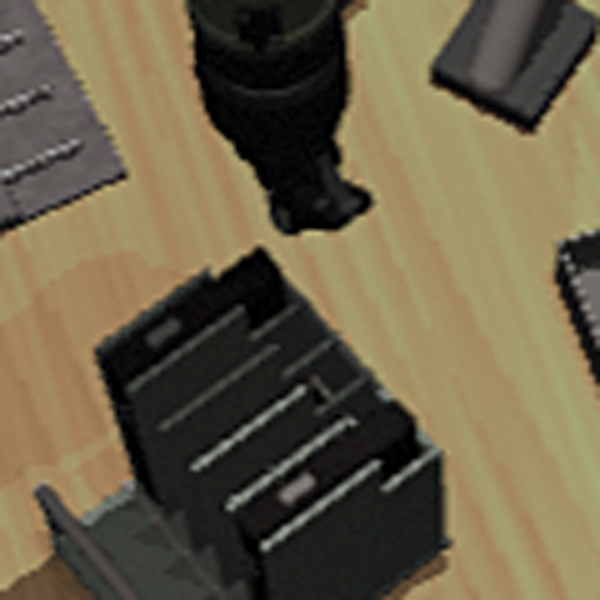

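```bash
python3 -c "
from h import *
p,r=st()
for n,b,k in (('side',(230,60),5),('top',(100,140),5)):
  f=lambda X:tuple(((np.array(proj(n,X))-b)*k).round(0))
  print(n,'tip+19',f(p+r.apply([0,0,19])),'tip+6',f(p+r.apply([0,0,6])),'tcp',f(p),'corner',f(w(RACK,(68,60,188))),'cornerL',f(w(RACK,(68,71,188))),'cornerR',f(w(RACK,(68,49,188))))"
```

```text
t 7.5 pos [602.2 287.5 200.3] rpy [ 180.    0. -160.] F [ 0.9  0.4 -0.3] T [-0.04  0.03  0.02] open -0.1 j [19. 32.  6. 64.  0. -1.]
side tip+19 (np.float64(298.0), np.float64(239.0)) tip+6 (np.float64(297.0), np.float64(227.0)) tcp (np.float64(296.0), np.float64(222.0)) corner (np.float64(275.0), np.float64(251.0)) cornerL (np.float64(263.0), np.float64(237.0)) cornerR (np.float64(287.0), np.float64(264.0))
top tip+19 (np.float64(336.0), np.float64(332.0)) tip+6 (np.float64(327.0), np.float64(327.0)) tcp (np.float64(323.0), np.float64(325.0)) corner (np.float64(345.0), np.float64(366.0)) cornerL (np.float64(319.0), np.float64(375.0)) cornerR (np.float64(371.0), np.float64(357.0))
```

View pics/t3.png

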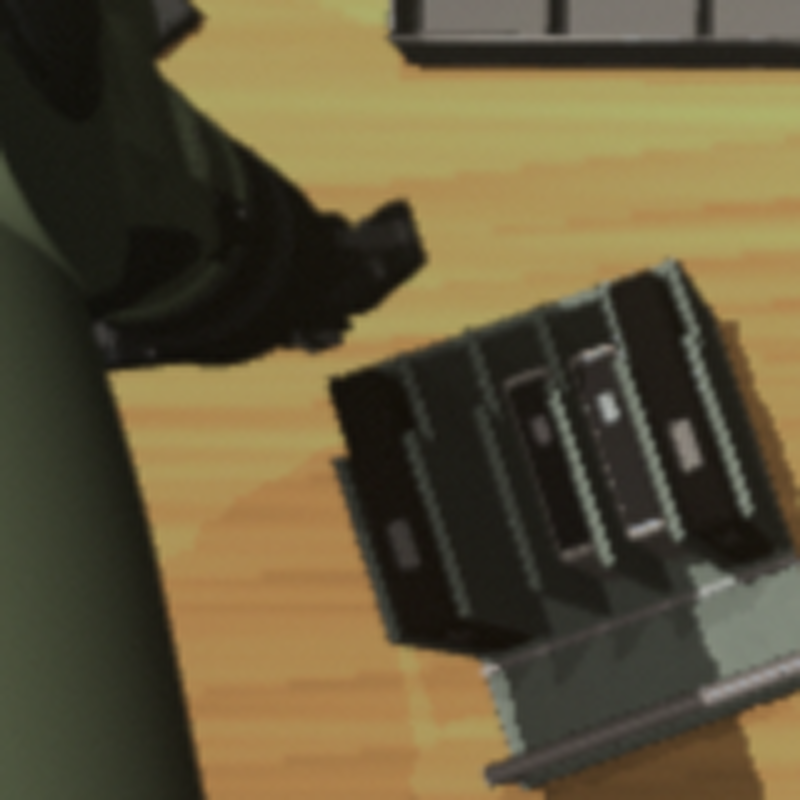

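Finger tip seen at top (325,345), just behind the tablet's rear top edge at (332–390, 380–360). Contact next.

Call:
send_rows --steps '[{"dx":0,"dy":0,"dz":0.25,"rx":0,"ry":0,"rz":0,"hand":0},{"dx":0.2,"dy":0,"dz":0,"rx":0,"ry":0,"rz":0,"hand":0},{"dx":0.2,"dy":0,"dz":0,"rx":0,"ry":0,"rz":0,"hand":0},{"dx":0.2,"dy":0,"dz":0,"rx":0,"ry":0,"rz":0,"hand":0}]'

```text
t: 7.9
position: [590.3, 283.2, 194.6]
tcp_rot: [180.0, -0.0, -160.0]
force: [1.2, -0.0, 0.4]
opening: -0.1
```

```bash
python3 -c "
from h import *
go(RACK,(68,60,200),0)"
```

```text
t 7.9 pos [590.3 283.2 194.6] rpy [ 180.   -0. -160.] F [ 1.2 -0.   0.4] T [ 0.01 -0.04  0.01] open -0.1 j [19. 31.  4. 62.  0. -1.]
 local [ 71.8  60.8 194.6] tilt -0.0
 need shift rows(tool xyz/20): [ 0.19 -0.04 -0.27]  rot rows(/8): [ 0. -0. -0.]
```

Call:
send_rows --steps '[{"dx":0.1,"dy":0,"dz":-0.3,"rx":0,"ry":0,"rz":0,"hand":0},{"dx":0.3,"dy":0,"dz":-0.25,"rx":0,"ry":0,"rz":0,"hand":0},{"dx":0.4,"dy":0,"dz":-0.2,"rx":0,"ry":0,"rz":0,"hand":0},{"dx":0.4,"dy":0,"dz":-0.2,"rx":0,"ry":0,"rz":0,"hand":0},{"dx":0,"dy":0,"dz":0,"rx":0,"ry":0,"rz":0,"hand":0}]'

```text
t: 8.4
position: [567.5, 275.0, 215.0]
tcp_rot: [180.0, 0.0, -160.0]
force: [-0.4, -0.7, -0.4]
opening: -0.1
```

```bash
python3 -c "
from h import *
go(RACK,(14,60,225),0)
save('top','pics/t4.png',(130,170,270,310),5);save('side','pics/s4.png',(230,60,350,180),5)"
```

```text
t 8.4 pos [567.5 275.  215. ] rpy [ 180.    0. -160.] F [-0.4 -0.7 -0.4] T [-0.01  0.01  0.04] open -0.1 j [19. 28.  1. 63.  0. -1.]
 local [ 47.6  60.9 215. ] tilt 0.0
 need shift rows(tool xyz/20): [ 1.68 -0.05 -0.5 ]  rot rows(/8): [ 0.    0.01 -0.  ]
```

View pics/s4.png

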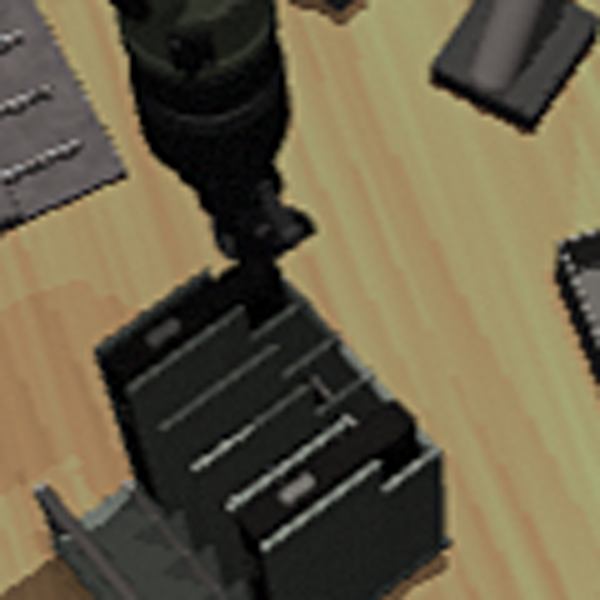

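View pics/t4.png

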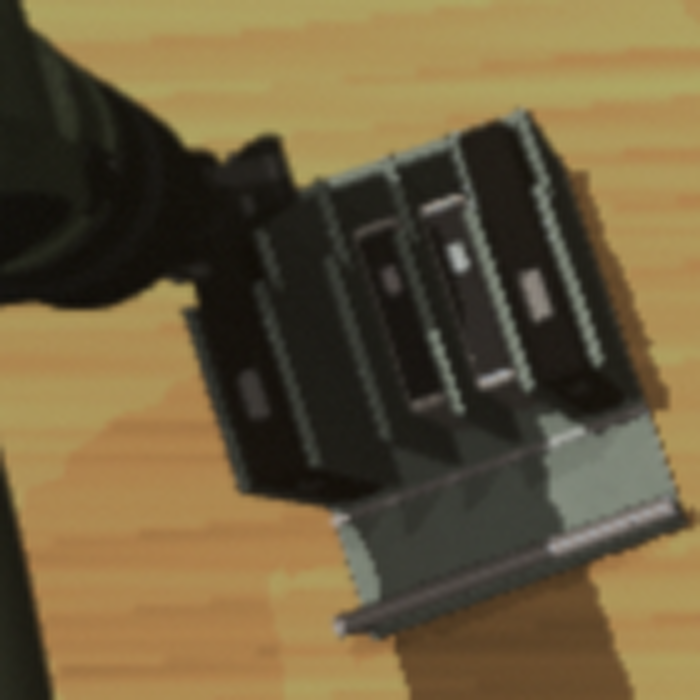

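The label is still where it was, at side (163,332), so the finger rose and passed over the tablet. I'll back up, lower further and feel for contact.

Call:
send_rows --steps '[{"dx":-1,"dy":0,"dz":0,"rx":0,"ry":0,"rz":0,"hand":0},{"dx":-0.6,"dy":0,"dz":0,"rx":0,"ry":0,"rz":0,"hand":0},{"dx":0,"dy":0,"dz":1,"rx":0,"ry":0,"rz":0,"hand":0},{"dx":0,"dy":0,"dz":0.2,"rx":0,"ry":0,"rz":0,"hand":0},{"dx":0.2,"dy":0,"dz":0,"rx":0,"ry":0,"rz":0,"hand":0},{"dx":0.2,"dy":0,"dz":0,"rx":0,"ry":0,"rz":0,"hand":0},{"dx":0.2,"dy":0,"dz":0,"rx":0,"ry":0,"rz":0,"hand":0}]'

```text
t: 9.2
position: [586.9, 281.9, 190.6]
tcp_rot: [180.0, 0.1, -160.0]
force: [0.0, 0.2, 0.0]
opening: -0.1
```

```bash
python3 -c "
from h import *
go(RACK,(68,60,192),0)
save('top','pics/t5.png',(130,170,270,310),5);save('side','pics/s5.png',(230,60,350,180),5)"
```

```text
t 9.2 pos [586.9 281.9 190.6] rpy [ 1.8e+02  1.0e-01 -1.6e+02] F [0.  0.2 0. ] T [0.01 0.   0.02] open -0.1 j [19. 31.  2. 62.  0. -1.]
 local [ 68.2  60.9 190.6] tilt 0.1
 need shift rows(tool xyz/20): [ 0.01 -0.04 -0.07]  rot rows(/8): [ 0.    0.01 -0.  ]
```

View pics/s5.png

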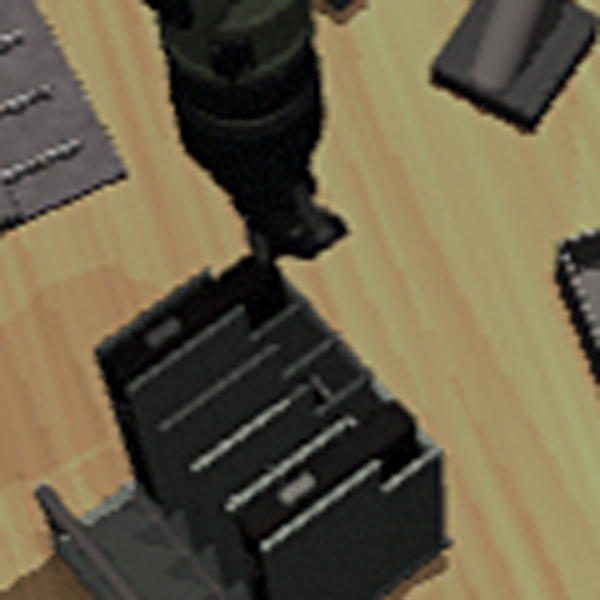

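View pics/t5.png

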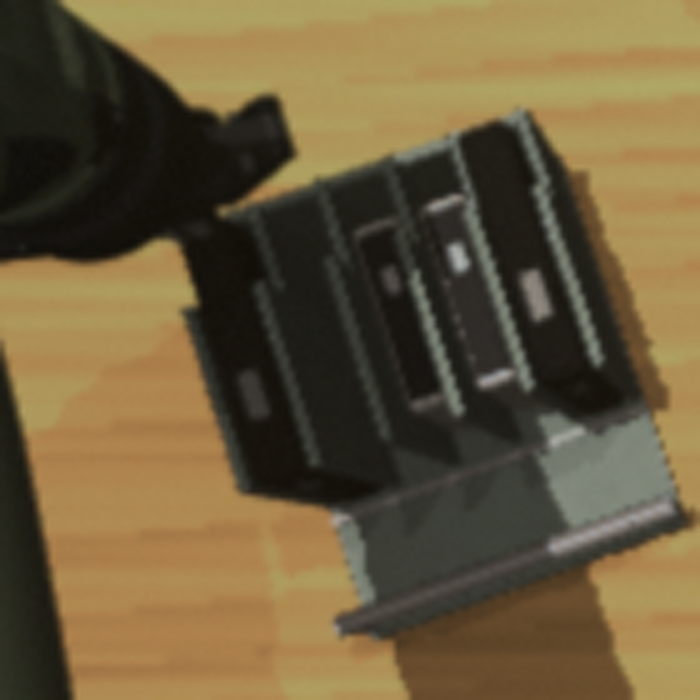

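```bash
python3 -c "
from h import *
p,r=st()
for n,b,k in (('side',(230,60),5),('top',(130,170),5)):
  f=lambda X:tuple(((np.array(proj(n,X))-b)*k).round(0))
  for a in [(11,14),(11,-14),(-11,14),(-11,-14),(0,0)]: print(n,a,f(p+r.apply([a[0],a[1],19])))
  for z in (188,):
    for a in [(68,71),(68,49),(-44,71),(-44,49),(-8.8,60)]: print(n,a,f(w(RACK,(*a,z))))"
```

```text
t 9.3 pos [586.6 281.9 190.7] rpy [ 180.    0. -160.] F [-0.1 -1.3 -0.1] T [-0.    0.01 -0.01] open 0.2 j [19. 31.  2. 62.  0. -1.]
side (11, 14) (np.float64(245.0), np.float64(258.0))
side (11, -14) (np.float64(276.0), np.float64(292.0))
side (-11, 14) (np.float64(276.0), np.float64(236.0))
side (-11, -14) (np.float64(307.0), np.float64(270.0))
side (0, 0) (np.float64(276.0), np.float64(264.0))
side (68, 71) (np.float64(263.0), np.float64(237.0))
side (68, 49) (np.float64(287.0), np.float64(264.0))
side (-44, 71) (np.float64(101.0), np.float64(352.0))
side (-44, 49) (np.float64(125.0), np.float64(380.0))
side (-8.8, 60) (np.float64(164.0), np.float64(329.0))
top (11, 14) (np.float64(179.0), np.float64(259.0))
top (11, -14) (np.float64(244.0), np.float64(237.0))
top (-11, 14) (np.float64(163.0), np.float64(210.0))
top (-11, -14) (np.float64(228.0), np.float64(187.0))
top (0, 0) (np.float64(203.0), np.float64(223.0))
top (68, 71) (np.float64(169.0), np.float64(225.0))
top (68, 49) (np.float64(221.0), np.float64(207.0))
top (-44, 71) (np.float64(251.0), np.float64(484.0))
top (-44, 49) (np.float64(303.0), np.float64(465.0))
top (-8.8, 60) (np.float64(251.0), np.float64(393.0))
```

Call:
send_rows --steps '[{"dx":0.2,"dy":0,"dz":0,"rx":0,"ry":0,"rz":0,"hand":0},{"dx":0.2,"dy":0,"dz":0,"rx":0,"ry":0,"rz":0,"hand":0}]'

```text
t: 9.5
position: [579.4, 279.2, 190.1]
tcp_rot: [-180.0, 0.0, -160.0]
force: [-0.3, 0.1, -0.3]
opening: -0.0
```

```bash
python3 -c "
from h import *
st(RACK)
save('top','pics/t6.png',(130,170,270,310),5);save('side','pics/s6.png',(230,60,350,180),5)"
```

```text
t 9.5 pos [579.4 279.2 190.1] rpy [-180.    0. -160.] F [-0.3  0.1 -0.3] T [-0.05 -0.   -0.03] open -0.0 j [19. 30.  1. 61. -0. -1.]
 local [ 60.2  60.8 190.1] tilt 0.0
```

View pics/s6.png

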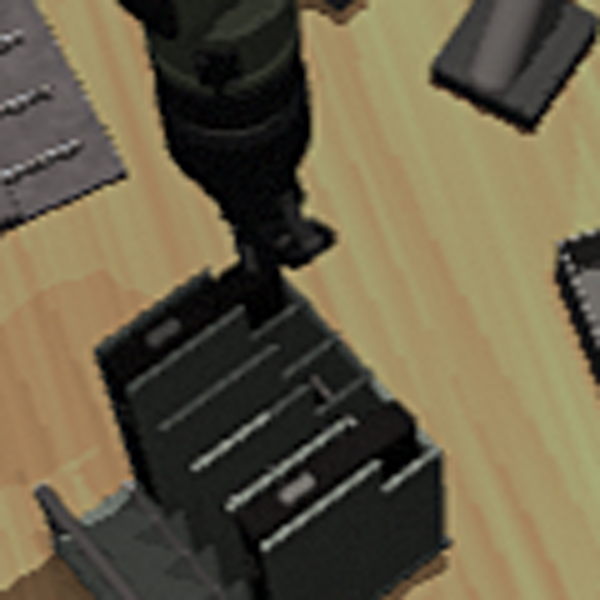

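```bash
python3 -c "
from h import *
a=[]
for n,b in (('top',(140,170,220,270)),('side',(245,80,325,180))):
  im=cams.grab_frame(n)[:,:,::-1][b[1]:b[3],b[0]:b[2]].astype(float)
  im=255*np.clip(im/90,0,1)**0.5
  a.append(cv2.resize(im.astype(np.uint8),None,fx=4.9,fy=4.9,interpolation=cv2.INTER_CUBIC))
cv2.imwrite('pics/e6.png',np.hstack(a))"
```

```text
(no output)
```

View pics/e6.png

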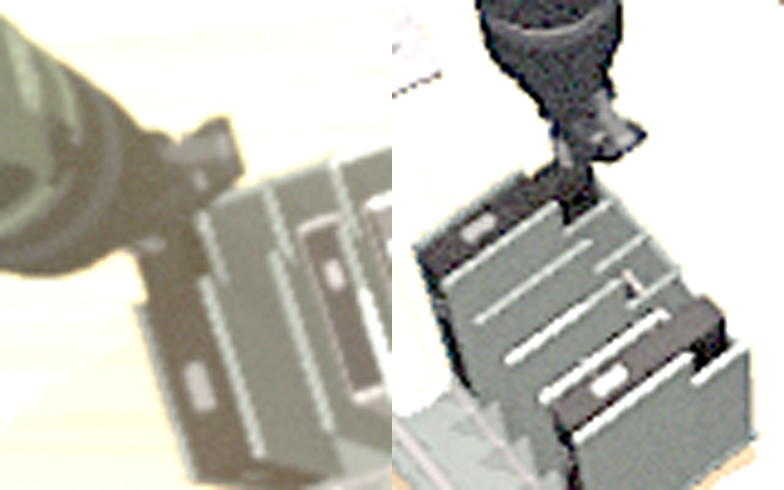

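```bash
python3 -c "
from h import *
for t in ((150,245),(165,235)):
  for s in ((565,165),(575,170)):
    x,e=tri((140+t[0]/4.9,170+t[1]/4.9),(245+(s[0]-392)/4.9,80+s[1]/4.9));print(x,e,l(RACK,x))
pos,r=st(RACK)
for n,b in (('top',(140,170)),('side',(245,80))):
  for z in (-54,-30,0,19):
    print(n,z,((np.array(proj(n,pos+r.apply([0,0,z])))-b)*4.9+([392,0] if n=='side' else [0,0])).round())
"
```

```text
[572.96526409 278.50888093 181.83511032] 0.9984792110531115 [ 53.92762003  62.40229963 181.83511032]
[577.6067598  284.56867053 160.55174862] 0.6795562891746919 [ 60.36535085  66.50353776 160.55174862]
[572.31585229 265.80723269 206.1220923 ] 2.4371066167016817 [ 48.9629329   50.69309447 206.1220923 ]
[576.87993608 271.57505976 185.5289302 ] 0.8230798641454306 [ 55.227847    54.54660472 185.5289302 ]
t 9.7 pos [579.5 279.2 189.9] rpy [ 180.    0. -160.] F [ 0.4 -0.3  0.9] T [-0.01 -0.05 -0.06] open 0.0 j [19. 30.  1. 61.  0. -1.]
 local [ 60.3  60.8 189.9] tilt 0.0
top -54 [109. 209.]
top -30 [125. 218.]
top 0 [145. 229.]
top 19 [156. 236.]
side -54 [568. 104.]
side -30 [572. 126.]
side 0 [576. 153.]
side 19 [579. 169.]
```

```bash
python3 -c "
from h import *
im=cv2.imread('pics/top0.png');im2=cv2.imread('pics/side0.png');a=[]
for im,b in ((im,(160,185,240,285)),(im2,(245,90,325,190))):
  q=255*np.clip(im[b[1]:b[3],b[0]:b[2]]/90,0,1)**0.5
  a.append(cv2.resize(q.astype(np.uint8),None,fx=4.9,fy=4.9,interpolation=cv2.INTER_CUBIC))
cv2.imwrite('pics/e0.png',np.hstack(a))"
```

```text
(no output)
```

View pics/e0.png

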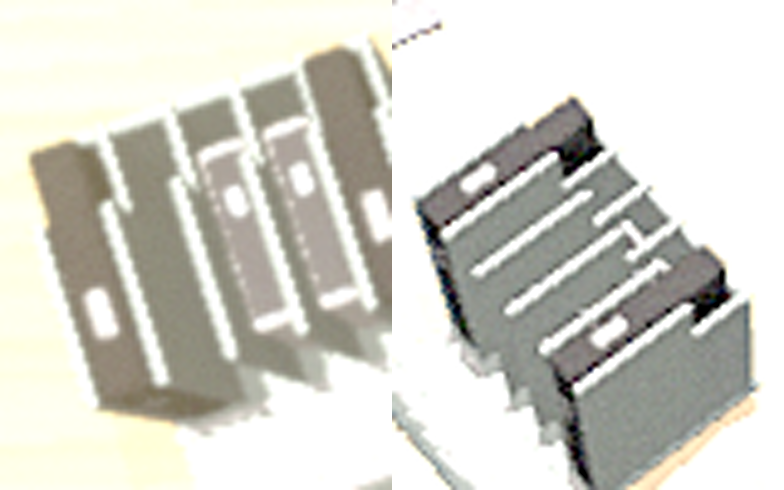

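```bash
python3 -c "
from h import *
for t,s in (((32,152),(572,98)),((80,140),(592,120)),((308,58),(705,250)),((350,47),(722,262)),((97,405),(418,198)),((165,383),(445,237))):
    x,e=tri((160+t[0]/4.9,185+t[1]/4.9),(245+(s[0]-392)/4.9,90+s[1]/4.9));print(x.round(1),e.round(1),l(RACK,x).round(1))
"
```

```text
[580.2 286.1 185.9] 1.4 [ 63.3  67.  185.9]
[585.1 264.7 193.4] 0.5 [ 60.6  45.3 193.4]
[621.8 173.1 182.2] 1.3 [ 63.7 -53.3 182.2]
[624.  152.7 204.3] 0.3 [ 58.8 -73.2 204.3]
[477.5 254.5 184.5] 0.9 [-43.9  72.6 184.5]
[485.8 227.3 183.1] 0.1 [-45.5  44.2 183.1]
```

Call:
send_rows --steps '[{"dx":-1,"dy":-0.05,"dz":0,"rx":0,"ry":0,"rz":0,"hand":0},{"dx":-0.3,"dy":0,"dz":0,"rx":0,"ry":0,"rz":0,"hand":0},{"dx":0,"dy":0,"dz":0.6,"rx":0,"ry":0,"rz":0,"hand":0},{"dx":0,"dy":0,"dz":0,"rx":0,"ry":0,"rz":0,"hand":0}]'

```text
t: 10.1
position: [602.8, 286.7, 175.2]
tcp_rot: [180.0, -0.2, -160.0]
force: [0.2, -0.9, -0.1]
opening: 0.2
```

```bash
cat >> h.py <<'E'
def enh(f,tb=(140,170),sb=(245,80),wd=80,ht=100,k=4.9):
    a=[]
    for n,b in (('top',tb),('side',sb)):
        im=cams.grab_frame(n)[:,:,::-1][b[1]:b[1]+ht,b[0]:b[0]+wd].astype(float)
        a.append(cv2.resize((255*np.clip(im/90,0,1)**0.5).astype(np.uint8),None,fx=k,fy=k,interpolation=cv2.INTER_CUBIC))
    cv2.imwrite(f,np.hstack(a))
E
python3 -c "
from h import *
st(RACK);enh('pics/e7.png')"
```

```text
t 10.1 pos [602.8 286.7 175.2] rpy [ 180.    -0.2 -160. ] F [ 0.2 -0.9 -0.1] T [0.04 0.02 0.  ] open 0.2 j [19. 33.  5. 61.  0. -1.]
 local [ 84.7  59.9 175.2] tilt -0.2
```

View pics/e7.png

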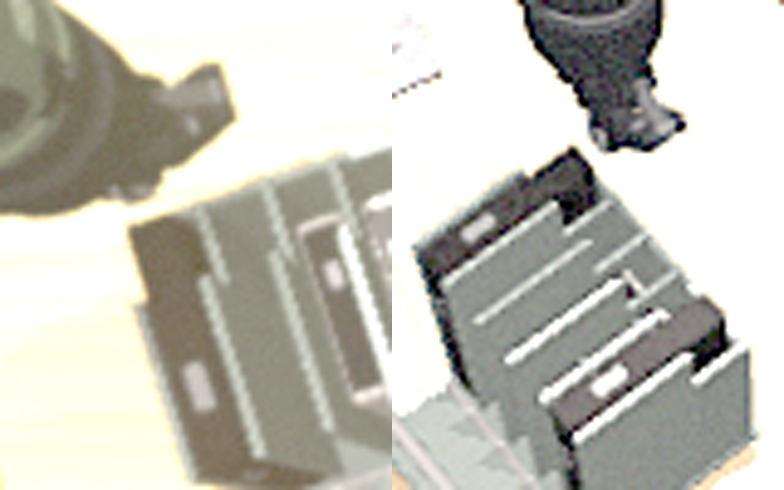

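```bash
python3 -c "
from h import *
pos,r=st(RACK)
for z in (-54,-30,0,19):
  print(z,[((np.array(proj(n,pos+r.apply([0,0,z])))-b)*4.9+([392,0] if n=='side' else [0,0])).round() for n,b in (('top',(140,170)),('side',(245,80)))])
f=lambda t,s:tri((140+t[0]/4.9,170+t[1]/4.9),(245+(s[0]-392)/4.9,80+s[1]/4.9))
for t in ((135,195),(125,197),(150,190)):
  for s in ((600,140),(605,150)): x,e=f(t,s);print(t,s,x.round(),l(RACK,x).round(),e.round(1))
x,e=f((225,90),(675,125));print('knuckle',l(RACK,x).round(),e)
"
```

```text
t 10.2 pos [603.1 286.9 176.7] rpy [ 1.8e+02 -1.0e-01 -1.6e+02] F [-0.3  0.1 -0.2] T [0.01 0.01 0.01] open -0.0 j [19. 33.  5. 61.  0. -1.]
 local [ 85.1  59.9 176.7] tilt -0.1
-54 [array([102., 156.]), array([607.,  92.])]
-30 [array([118., 166.]), array([610., 114.])]
0 [array([138., 179.]), array([613., 141.])]
19 [array([149., 186.]), array([615., 157.])]
(135, 195) (600, 140) [595. 286. 184.] [ 77.  62. 184.] 0.3
(135, 195) (605, 150) [599. 293. 159.] [ 83.  67. 159.] 0.1
(125, 197) (600, 140) [597. 294. 169.] [ 82.  69. 169.] 0.3
(125, 197) (605, 150) [601. 301. 143.] [ 88.  74. 143.] 0.1
(150, 190) (600, 140) [593. 273. 207.] [ 71.  51. 207.] 0.1
(150, 190) (605, 150) [597. 280. 182.] [ 77.  55. 182.] 0.5
knuckle [ 84.  -2. 279.] 2.469743324782595
```

Call:
send_rows --steps '[{"dx":0.25,"dy":0,"dz":0,"rx":0,"ry":0,"rz":0,"hand":0},{"dx":0.25,"dy":0,"dz":0,"rx":0,"ry":0,"rz":0,"hand":0}]'

```text
t: 10.4
position: [595.0, 283.8, 178.3]
tcp_rot: [180.0, 0.1, -160.0]
force: [2.7, 1.3, 2.3]
opening: -0.2
```

Call:
send_rows --steps '[{"dx":0.2,"dy":0,"dz":0,"rx":0,"ry":0,"rz":0,"hand":0}]'

```text
t: 10.5
position: [592.0, 282.7, 179.2]
tcp_rot: [-180.0, 0.2, -160.0]
force: [3.3, 1.6, 2.8]
opening: 0.1
```

Call:
send_rows --steps '[{"dx":0.2,"dy":0,"dz":0,"rx":0,"ry":0,"rz":0,"hand":0}]'

```text
t: 10.6
position: [588.3, 281.3, 179.2]
tcp_rot: [-180.0, 0.2, -160.0]
force: [3.4, 1.0, 2.7]
opening: 0.2
```

Call:
send_rows --steps '[{"dx":0.2,"dy":0,"dz":0,"rx":0,"ry":0,"rz":0,"hand":0},{"dx":0,"dy":0,"dz":0,"rx":0,"ry":0,"rz":0,"hand":0}]'

```text
t: 10.8
position: [583.4, 279.6, 178.3]
tcp_rot: [180.0, 0.0, -160.0]
force: [2.8, 1.5, 3.0]
opening: 0.2
```

```bash
python3 -c "
from h import *
st(RACK);enh('pics/e8.png')"
```

```text
t 10.8 pos [583.4 279.6 178.3] rpy [ 180.    0. -160.] F [2.8 1.5 3. ] T [ 0.21 -0.53  0.01] open 0.2 j [19. 31.  1. 60.  0. -1.]
 local [ 64.1  59.8 178.3] tilt 0.0
```

View pics/e8.png

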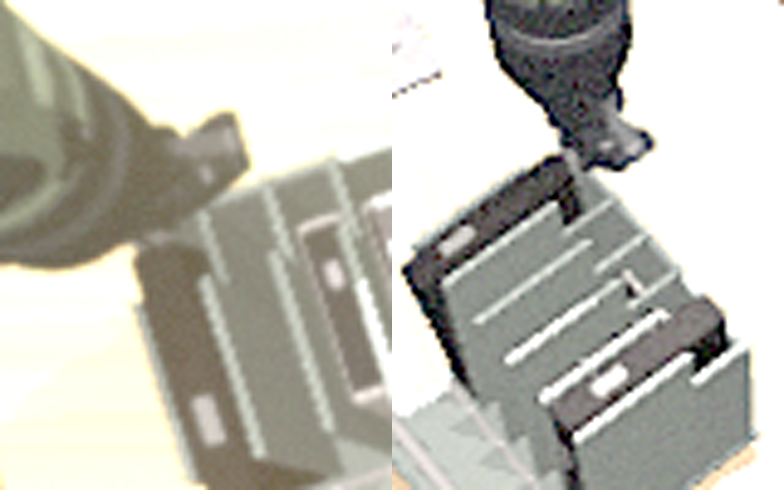

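The tablet is tipping. The label has moved to top-crop (208,420) and the finger force is about 3 N. I'll continue along the arc.

Call:
send_rows --steps '[{"dx":0.2,"dy":0,"dz":-0.3,"rx":0,"ry":0,"rz":0,"hand":0},{"dx":0.2,"dy":0,"dz":-0.3,"rx":0,"ry":0,"rz":0,"hand":0}]'

```text
t: 11.1
position: [574.7, 276.4, 189.0]
tcp_rot: [180.0, -0.2, -160.0]
force: [0.4, 0.5, 0.3]
opening: -0.0
```

Call:
send_rows --steps '[{"dx":0.2,"dy":0,"dz":-0.3,"rx":0,"ry":0,"rz":0,"hand":0},{"dx":0.25,"dy":0,"dz":-0.2,"rx":0,"ry":0,"rz":0,"hand":0}]'

```text
t: 11.3
position: [566.9, 273.6, 200.2]
tcp_rot: [180.0, -0.0, -160.0]
force: [-0.1, -0.6, -0.9]
opening: -0.1
```

Call:
send_rows --steps '[{"dx":0.3,"dy":0,"dz":-0.1,"rx":0,"ry":0,"rz":0,"hand":0},{"dx":0.3,"dy":0,"dz":-0.1,"rx":0,"ry":0,"rz":0,"hand":0}]'

```text
t: 11.5
position: [555.6, 269.4, 203.9]
tcp_rot: [-180.0, -0.0, -160.0]
force: [-0.2, -0.6, -0.5]
opening: -0.1
```

```bash
python3 -c "
from h import *
st(RACK);enh('pics/e9.png')"
```

```text
t 11.5 pos [555.6 269.4 203.9] rpy [-180.   -0. -160.] F [-0.2 -0.6 -0.5] T [ 0.02 -0.01 -0.03] open -0.1 j [19. 27. -2. 61. -0. -1.]
 local [ 34.5  59.9 203.9] tilt -0.0
```

View pics/e9.png

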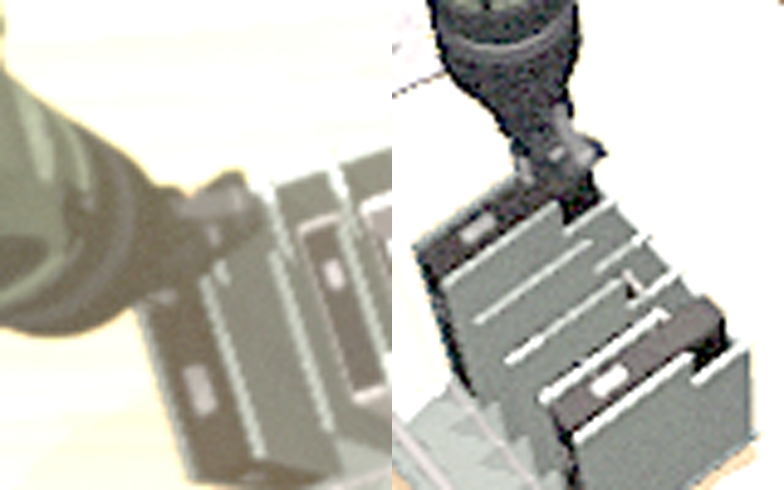

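It slipped back upright, with the label back at top-crop (200,390). The contact evidence says the shut fingertips sit about 8 mm above the TCP height, not 19 mm below it. I'll go back behind the rack and engage deeper.

Call:
send_rows --steps '[{"dx":-1,"dy":0,"dz":-0.5,"rx":0,"ry":0,"rz":0,"hand":0},{"dx":-1,"dy":0,"dz":0,"rx":0,"ry":0,"rz":0,"hand":0},{"dx":-0.5,"dy":0,"dz":0,"rx":0,"ry":0,"rz":0,"hand":0},{"dx":0,"dy":0,"dz":1,"rx":0,"ry":0,"rz":0,"hand":0},{"dx":0,"dy":0,"dz":1,"rx":0,"ry":0,"rz":0,"hand":0},{"dx":0,"dy":0,"dz":0.3,"rx":0,"ry":0,"rz":0,"hand":0},{"dx":0,"dy":0,"dz":0,"rx":0,"ry":0,"rz":0,"hand":0}]'

```text
t: 12.3
position: [602.4, 286.5, 166.5]
tcp_rot: [180.0, -0.2, -160.0]
force: [0.3, 0.6, -0.5]
opening: 0.0
```

Call:
send_rows --steps '[{"dx":0.3,"dy":0,"dz":0,"rx":0,"ry":0,"rz":0,"hand":0},{"dx":0,"dy":0,"dz":0,"rx":0,"ry":0,"rz":0,"hand":0}]'

```text
t: 12.5
position: [597.6, 284.8, 169.0]
tcp_rot: [180.0, 0.1, -160.0]
force: [-0.5, 0.6, 0.4]
opening: -0.3
```

Call:
send_rows --steps '[{"dx":0.25,"dy":0,"dz":-0.1,"rx":0,"ry":0,"rz":0,"hand":0}]'

```text
t: 12.6
position: [594.1, 283.4, 171.0]
tcp_rot: [-180.0, 0.2, -160.0]
force: [2.9, 1.3, 1.7]
opening: 0.4
```

```bash
python3 -c "
from h import *
st(RACK);enh('pics/e10.png')"
```

```text
t 12.6 pos [594.1 283.4 171. ] rpy [-180.     0.2 -160. ] F [2.9 1.3 1.7] T [ 0.21 -0.59 -0.01] open 0.4 j [19. 32.  2. 60.  0. -1.]
 local [ 75.5  59.8 171. ] tilt 0.2
```

View pics/e10.png

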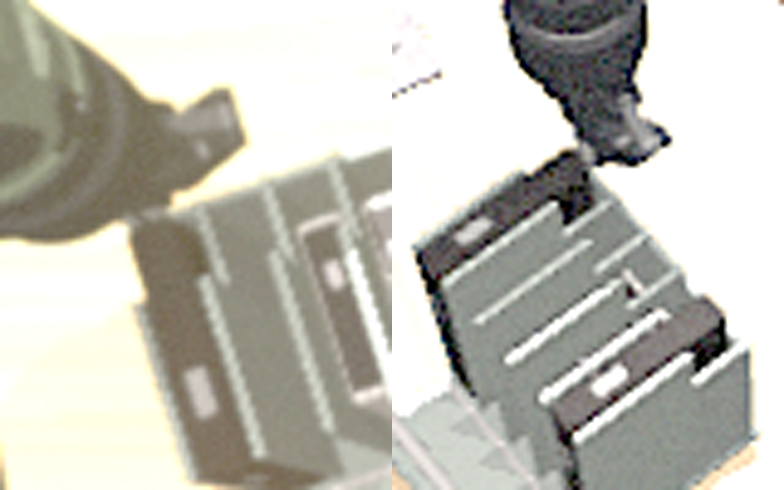

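Call:
send_rows --steps '[{"dx":0.3,"dy":0,"dz":-0.1,"rx":0,"ry":0,"rz":0,"hand":0},{"dx":0.3,"dy":0,"dz":-0.15,"rx":0,"ry":0,"rz":0,"hand":0}]'

```text
t: 12.9
position: [582.4, 279.2, 175.9]
tcp_rot: [-180.0, 0.1, -160.0]
force: [2.8, 1.2, 3.3]
opening: 0.3
```

Call:
send_rows --steps '[{"dx":0.4,"dy":0,"dz":-0.2,"rx":0,"ry":0,"rz":0,"hand":0}]'

```text
t: 13.0
position: [574.3, 276.2, 179.6]
tcp_rot: [-180.0, 0.1, -160.0]
force: [2.6, 0.5, 2.6]
opening: 0.2
```

Call:
send_rows --steps '[{"dx":0.3,"dy":0,"dz":-0.2,"rx":0,"ry":0,"rz":0,"hand":0}]'

```text
t: 13.1
position: [567.3, 273.8, 183.1]
tcp_rot: [180.0, -0.1, -160.0]
force: [1.0, 0.3, 0.4]
opening: 0.2
```

Call:
send_rows --steps '[{"dx":0.3,"dy":0,"dz":-0.1,"rx":0,"ry":0,"rz":0,"hand":0},{"dx":0.3,"dy":0,"dz":-0.1,"rx":0,"ry":0,"rz":0,"hand":0}]'

```text
t: 13.3
position: [556.9, 270.0, 187.2]
tcp_rot: [180.0, 0.0, -160.0]
force: [2.6, 0.8, 1.9]
opening: -0.1
```

```bash
python3 -c "
from h import *
st(RACK);enh('pics/e11.png')"
```

```text
t 13.3 pos [556.9 270.  187.2] rpy [ 180.    0. -160.] F [2.6 0.8 1.9] T [ 0.16 -0.38  0.05] open -0.1 j [19. 27. -4. 59.  0. -1.]
 local [ 35.9  59.9 187.2] tilt 0.0
```

View pics/e11.png

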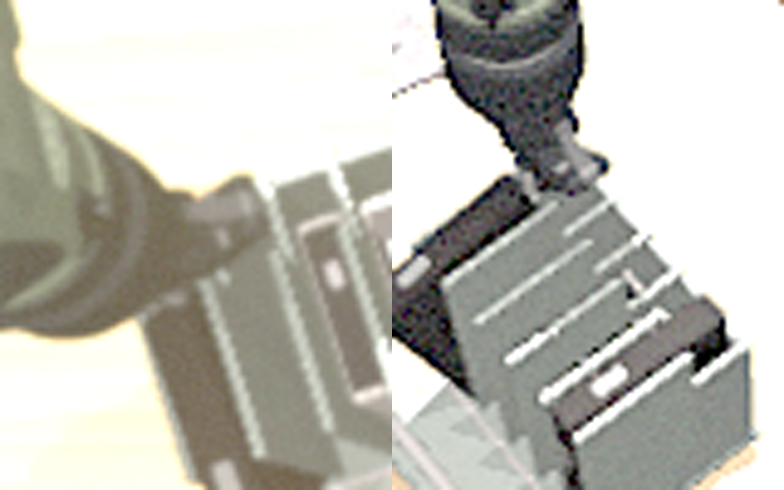

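The tablet is leaning well out now, with the label at side-crop (410,270). Continuing.

Call:
send_rows --steps '[{"dx":0.35,"dy":0,"dz":-0.08,"rx":0,"ry":0,"rz":0,"hand":0},{"dx":0.35,"dy":0,"dz":-0.08,"rx":0,"ry":0,"rz":0,"hand":0},{"dx":0.35,"dy":0,"dz":-0.08,"rx":0,"ry":0,"rz":0,"hand":0},{"dx":0.35,"dy":0,"dz":-0.06,"rx":0,"ry":0,"rz":0,"hand":0}]'

```text
t: 13.8
position: [530.0, 260.1, 192.7]
tcp_rot: [180.0, -0.1, -160.0]
force: [1.3, 0.1, 1.3]
opening: -0.3
```

Call:
send_rows --steps '[{"dx":0.35,"dy":0,"dz":-0.06,"rx":0,"ry":0,"rz":0,"hand":0},{"dx":0.35,"dy":0,"dz":-0.05,"rx":0,"ry":0,"rz":0,"hand":0},{"dx":0.35,"dy":0,"dz":-0.05,"rx":0,"ry":0,"rz":0,"hand":0}]'

```text
t: 14.1
position: [510.3, 252.9, 195.8]
tcp_rot: [180.0, -0.1, -160.0]
force: [0.5, -0.8, 0.1]
opening: -0.1
```

Call:
send_rows --steps '[{"dx":0.35,"dy":0,"dz":0,"rx":0,"ry":0,"rz":0,"hand":0},{"dx":0.3,"dy":0,"dz":0,"rx":0,"ry":0,"rz":0,"hand":0}]'

```text
t: 14.3
position: [498.1, 248.5, 195.7]
tcp_rot: [180.0, -0.1, -160.0]
force: [-0.0, -0.9, 0.0]
opening: -0.0
```

Call:
send_rows --steps '[{"dx":0.3,"dy":0,"dz":0,"rx":0,"ry":0,"rz":0,"hand":0},{"dx":0.3,"dy":0,"dz":0,"rx":0,"ry":0,"rz":0,"hand":0},{"dx":0,"dy":0,"dz":0,"rx":0,"ry":0,"rz":0,"hand":0}]'

```text
t: 14.6
position: [487.4, 244.6, 196.2]
tcp_rot: [180.0, 0.0, -160.0]
force: [0.2, 0.2, -0.3]
opening: 0.0
```

```bash
python3 -c "
from h import *
st(RACK);enh('pics/e12.png',tb=(150,180),sb=(215,90),wd=100,ht=110,k=4)"
```

```text
t 14.6 pos [487.4 244.6 196.2] rpy [ 180.    0. -160.] F [ 0.2  0.2 -0.3] T [0.02 0.01 0.01] open 0.0 j [ 19.  19. -15.  56.   0.  -1.]
 local [-38.1  59.9 196.2] tilt 0.0
```

View pics/e12.png

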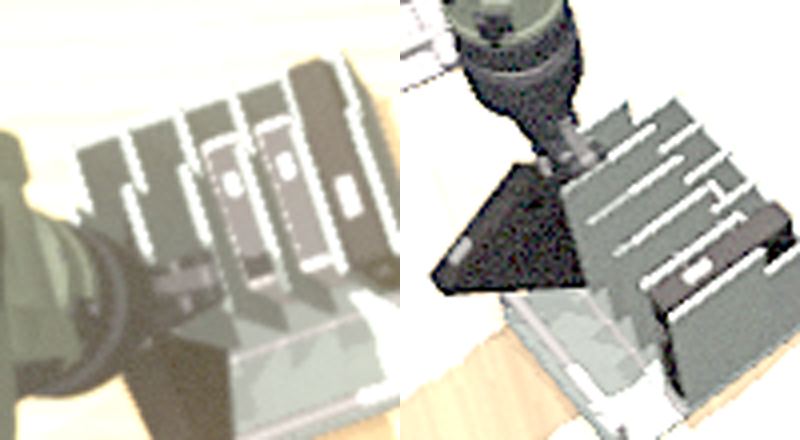

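The left tablet now leans on the rail: label at side-crop (458,250) and force back to zero. I'll tip the right one the same way while the hand is set.

Call:
send_rows --steps '[{"dx":0,"dy":0,"dz":-1,"rx":0,"ry":0,"rz":0,"hand":0},{"dx":-0.2,"dy":0,"dz":-1,"rx":0,"ry":0,"rz":0,"hand":0},{"dx":-1,"dy":-1,"dz":0,"rx":0,"ry":0,"rz":0,"hand":0},{"dx":-1,"dy":-1,"dz":0,"rx":0,"ry":0,"rz":0,"hand":0},{"dx":-1,"dy":-1,"dz":0,"rx":0,"ry":0,"rz":0,"hand":0},{"dx":-1,"dy":-1,"dz":0,"rx":0,"ry":0,"rz":0,"hand":0},{"dx":-1,"dy":-1,"dz":0,"rx":0,"ry":0,"rz":0,"hand":0},{"dx":-1,"dy":-1,"dz":0,"rx":0,"ry":0,"rz":0,"hand":0}]'

```text
t: 15.5
position: [646.5, 173.9, 235.6]
tcp_rot: [180.0, -0.0, -160.0]
force: [0.7, -0.4, 1.3]
opening: -0.1
```

Call:
send_rows --steps '[{"dx":-0.2,"dy":0,"dz":0,"rx":0,"ry":0,"rz":0,"hand":0},{"dx":0,"dy":0,"dz":0,"rx":0,"ry":0,"rz":0,"hand":0}]'

```text
t: 15.7
position: [649.5, 175.6, 235.1]
tcp_rot: [180.0, -0.1, -160.0]
force: [-0.1, -0.4, -0.8]
opening: -0.0
```

```bash
python3 -c "
from h import *
go(RACK,(89,-60,167),0);enh('pics/e13.png',tb=(150,160),sb=(215,90),wd=130,ht=120,k=3)"
```

```text
t 15.7 pos [649.5 175.6 235.1] rpy [ 1.8e+02 -1.0e-01 -1.6e+02] F [-0.1 -0.4 -0.8] T [0.02 0.03 0.01] open -0.0 j [  9.  32.  11.  69.   0. -11.]
 local [ 90.5 -60.5 235.1] tilt -0.1
 need shift rows(tool xyz/20): [0.07 0.02 3.4 ]  rot rows(/8): [ 0.   -0.01 -0.01]
```

View pics/e13.png

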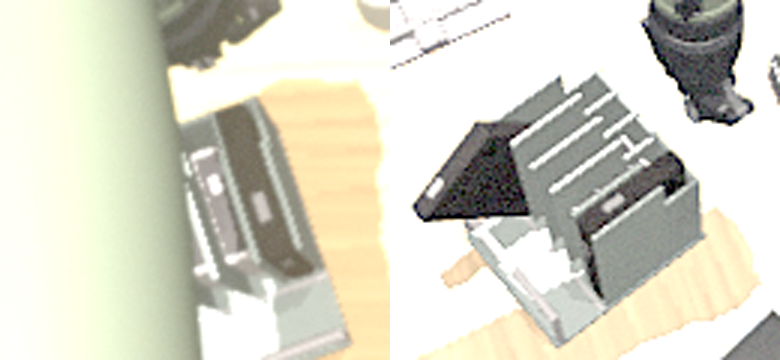

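Call:
send_rows --steps '[{"dx":0.05,"dy":0,"dz":1,"rx":0,"ry":0,"rz":0,"hand":0},{"dx":0,"dy":0,"dz":1,"rx":0,"ry":0,"rz":0,"hand":0},{"dx":0,"dy":0,"dz":1,"rx":0,"ry":0,"rz":0,"hand":0},{"dx":0,"dy":0,"dz":0.4,"rx":0,"ry":0,"rz":0,"hand":0},{"dx":0.4,"dy":0,"dz":0,"rx":0,"ry":0,"rz":0,"hand":0},{"dx":0.35,"dy":0,"dz":-0.1,"rx":0,"ry":0,"rz":0,"hand":0}]'

```text
t: 16.4
position: [633.5, 170.6, 170.6]
tcp_rot: [180.0, 0.0, -159.9]
force: [0.5, 0.2, 1.4]
opening: 0.0
```

```bash
python3 -c "
from h import *
go(RACK,(64,-60,175),0)"
```

```text
t 16.4 pos [633.5 170.6 170.6] rpy [ 180.     0.  -159.9] F [0.5 0.2 1.4] T [ 0.11 -0.15 -0.01] open 0.0 j [  9.  32.   2.  60.   0. -11.]
 local [ 73.8 -59.7 170.6] tilt 0.0
 need shift rows(tool xyz/20): [ 0.49 -0.01 -0.22]  rot rows(/8): [0. 0. 0.]
```

Call:
send_rows --steps '[{"dx":0.25,"dy":0,"dz":-0.1,"rx":0,"ry":0,"rz":0,"hand":0},{"dx":0.3,"dy":0,"dz":-0.15,"rx":0,"ry":0,"rz":0,"hand":0},{"dx":0.35,"dy":0,"dz":-0.2,"rx":0,"ry":0,"rz":0,"hand":0}]'

```text
t: 16.7
position: [617.5, 164.1, 180.4]
tcp_rot: [-180.0, 0.1, -160.0]
force: [2.0, 0.9, 0.4]
opening: -0.4
```

Call:
send_rows --steps '[{"dx":0.3,"dy":0,"dz":-0.15,"rx":0,"ry":0,"rz":0,"hand":0},{"dx":0.3,"dy":0,"dz":-0.1,"rx":0,"ry":0,"rz":0,"hand":0},{"dx":0.3,"dy":0,"dz":-0.1,"rx":0,"ry":0,"rz":0,"hand":0}]'

```text
t: 17.0
position: [600.1, 157.8, 186.6]
tcp_rot: [-180.0, 0.0, -160.0]
force: [1.6, -0.0, 2.0]
opening: -0.1
```

```bash
python3 -c "
from h import *
go(RACK,(14,-60,192),0);enh('pics/e14.png',tb=(150,160),sb=(215,90),wd=130,ht=120,k=3)"
```

```text
t 17.0 pos [600.1 157.8 186.6] rpy [-180.    0. -160.] F [ 1.6 -0.   2. ] T [ 0.08 -0.27  0.04] open -0.1 j [  8.  28.  -3.  59.  -0. -12.]
 local [ 38.1 -60.3 186.6] tilt 0.0
 need shift rows(tool xyz/20): [ 1.2   0.01 -0.27]  rot rows(/8): [-0.    0.01 -0.  ]
```

View pics/e14.png

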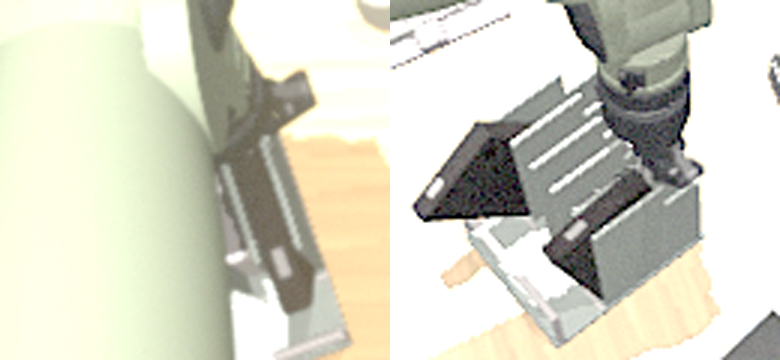

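Right tablet is tipping (label at side-crop (575,230)). Continue the arc.

Call:
send_rows --steps '[{"dx":0.35,"dy":0,"dz":-0.08,"rx":0,"ry":0,"rz":0,"hand":0},{"dx":0.35,"dy":0,"dz":-0.08,"rx":0,"ry":0,"rz":0,"hand":0},{"dx":0.35,"dy":0,"dz":-0.08,"rx":0,"ry":0,"rz":0,"hand":0},{"dx":0.35,"dy":0,"dz":-0.06,"rx":0,"ry":0,"rz":0,"hand":0}]'

```text
t: 17.5
position: [573.1, 148.2, 191.9]
tcp_rot: [180.0, -0.0, -160.0]
force: [0.9, 1.4, 0.8]
opening: 0.2
```

Call:
send_rows --steps '[{"dx":0.35,"dy":0,"dz":-0.06,"rx":0,"ry":0,"rz":0,"hand":0},{"dx":0.35,"dy":0,"dz":-0.05,"rx":0,"ry":0,"rz":0,"hand":0},{"dx":0.35,"dy":0,"dz":-0.05,"rx":0,"ry":0,"rz":0,"hand":0}]'

```text
t: 17.8
position: [553.4, 141.0, 195.1]
tcp_rot: [180.0, -0.0, -160.0]
force: [1.2, -0.4, 0.1]
opening: -0.3
```

Call:
send_rows --steps '[{"dx":0.35,"dy":0,"dz":0,"rx":0,"ry":0,"rz":0,"hand":0},{"dx":0.3,"dy":0,"dz":0,"rx":0,"ry":0,"rz":0,"hand":0},{"dx":0.3,"dy":0,"dz":0,"rx":0,"ry":0,"rz":0,"hand":0},{"dx":0.3,"dy":0,"dz":0,"rx":0,"ry":0,"rz":0,"hand":0},{"dx":0,"dy":0,"dz":0,"rx":0,"ry":0,"rz":0,"hand":0}]'

```text
t: 18.3
position: [530.1, 132.5, 195.2]
tcp_rot: [180.0, -0.0, -160.0]
force: [0.6, 0.2, -0.4]
opening: 0.0
```

```bash
python3 -c "
from h import *
go(RACK,(-38,-60,197),0);enh('pics/e15.png',tb=(150,160),sb=(215,90),wd=130,ht=120,k=3)"
```

```text
t 18.3 pos [530.1 132.5 195.2] rpy [ 180.   -0. -160.] F [ 0.6  0.2 -0.4] T [ 0.06 -0.02  0.04] open 0.0 j [  6.  20. -14.  56.   0. -14.]
 local [-36.5 -60.1 195.2] tilt -0.0
 need shift rows(tool xyz/20): [ 0.08  0.   -0.09]  rot rows(/8): [ 0. -0. -0.]
```

View pics/e15.png

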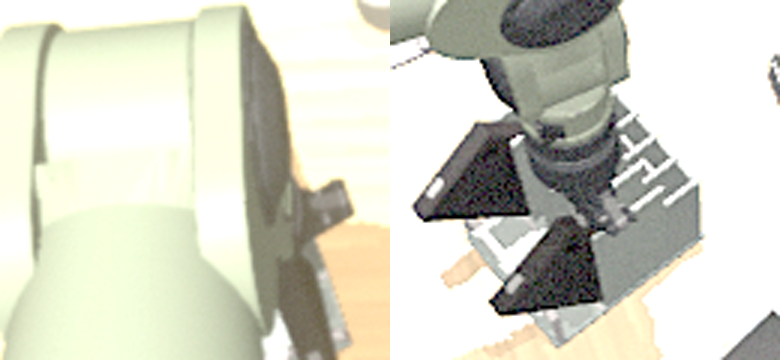

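Both lean against the rail (labels at side-crop (433,188) and (515,283)). I'll move the arm clear and measure the leaning tablets.

Call:
send_rows --steps '[{"dx":0,"dy":0,"dz":-1,"rx":0,"ry":0,"rz":0,"hand":0},{"dx":0,"dy":0,"dz":-1,"rx":0,"ry":0,"rz":0,"hand":0},{"dx":0,"dy":-1,"dz":-1,"rx":0,"ry":0,"rz":0,"hand":60},{"dx":0,"dy":-1,"dz":-1,"rx":0,"ry":0,"rz":0,"hand":60},{"dx":0,"dy":-1,"dz":-1,"rx":0,"ry":0,"rz":0,"hand":60},{"dx":1,"dy":-1,"dz":-1,"rx":0,"ry":0,"rz":0,"hand":60},{"dx":1,"dy":-1,"dz":0,"rx":0,"ry":0,"rz":0,"hand":60},{"dx":1,"dy":-1,"dz":0,"rx":0,"ry":0,"rz":0,"hand":60}]'

```text
t: 19.2
position: [515.9, -1.6, 315.9]
tcp_rot: [-179.9, 0.1, -159.9]
force: [-1.2, 0.7, 0.4]
opening: 51.2
```

Call:
send_rows --steps '[{"dx":1,"dy":-1,"dz":0,"rx":0,"ry":0,"rz":0,"hand":60},{"dx":1,"dy":-1,"dz":0,"rx":0,"ry":0,"rz":0,"hand":60},{"dx":1,"dy":-1,"dz":0,"rx":0,"ry":0,"rz":0,"hand":60},{"dx":1,"dy":-1,"dz":0,"rx":0,"ry":0,"rz":0,"hand":60},{"dx":0,"dy":-1,"dz":0,"rx":0,"ry":0,"rz":0,"hand":60},{"dx":0,"dy":-1,"dz":0,"rx":0,"ry":0,"rz":0,"hand":60},{"dx":0,"dy":0,"dz":0,"rx":0,"ry":0,"rz":0,"hand":60}]'

```text
t: 19.9
position: [482.6, -142.9, 314.9]
tcp_rot: [-180.0, 0.0, -160.1]
force: [0.0, 1.3, -0.4]
opening: 51.2
```

```bash
python3 -c "
from h import *
st(RACK);enh('pics/e16.png',tb=(150,200),sb=(215,100),wd=120,ht=120,k=3.3)
save('side','pics/s16.png');save('top','pics/t16.png')"
```

```text
t 19.9 pos [ 482.6 -142.9  314.9] rpy [-180.     0.  -160.1] F [ 0.   1.3 -0.4] T [0.   0.01 0.  ] open 51.2 j [-25.  11.  -8.  71.  -0. -45.]
 local [-175.4 -302.5  314.9] tilt 0.0
```

View pics/e16.png

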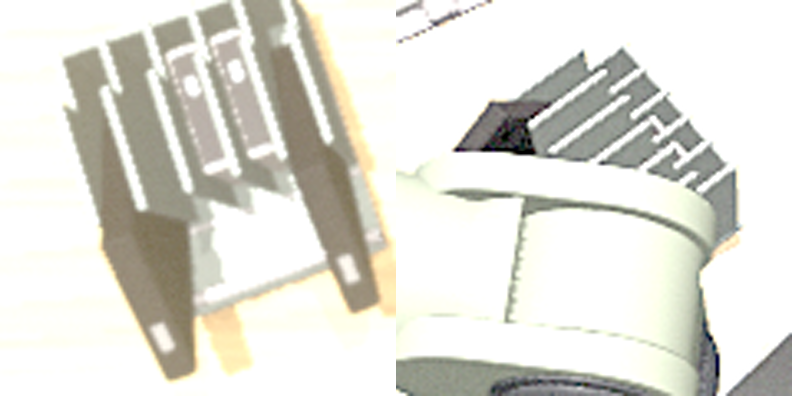

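View pics/t16.png

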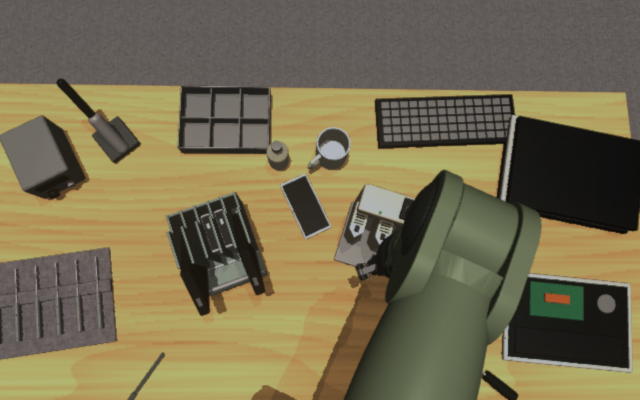

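```bash
python3 -c "
from h import *
f=lambda t,s:tri((150+t[0]/3.3,200+t[1]/3.3),(215+(s[0]-390)/3,90+s[1]/3))
for nm,t,s in (('Llab',(162,338),(433,188)),('Rlab',(347,268),(515,283)),('Lf',(168,378),(415,212)),('Rf',(352,312),(493,305))):
  x,e=f(t,s);print(nm,x.round(1),l(RACK,x).round(1),e.round(1))
"
```

```text
Llab [406.5 214.9 173.2] [-124.2   59.7  173.2] 1.0
Rlab [449.8 103.5 169.8] [-121.8  -59.8  169.8] 0.0
Lf [381.  219.4 126.4] [-146.7   72.7  126.4] 0.4
Rf [423.4 102.7 136.3] [-146.8  -51.4  136.3] 0.8
```

Label heights (170–173 mm) match a 36° lean about the lip. I'll grip the right tablet along its own axis, with the tool tilted 36°.

Call:
send_rows --steps '[{"dx":0,"dy":1,"dz":0,"rx":0,"ry":-0.9,"rz":0,"hand":60},{"dx":0,"dy":1,"dz":0,"rx":0,"ry":-0.9,"rz":0,"hand":60},{"dx":0,"dy":1,"dz":0,"rx":0,"ry":-0.9,"rz":0,"hand":60},{"dx":0,"dy":1,"dz":0,"rx":0,"ry":-0.9,"rz":0,"hand":60},{"dx":0,"dy":1,"dz":0,"rx":0,"ry":-0.9,"rz":0,"hand":60},{"dx":0,"dy":1,"dz":0,"rx":0,"ry":0,"rz":0,"hand":60},{"dx":0,"dy":1,"dz":0,"rx":0,"ry":0,"rz":0,"hand":60},{"dx":0,"dy":1,"dz":0,"rx":0,"ry":0,"rz":0,"hand":60}]'

```text
t: 20.9
position: [425.7, 10.8, 315.1]
tcp_rot: [-180.0, 36.0, -160.0]
force: [0.8, 0.7, 0.6]
opening: 51.1
```

```bash
python3 -c "
from h import *
go(RACK,(-178,-60,222),36);enh('pics/e17.png',tb=(150,180),sb=(215,100),wd=160,ht=130,k=2.5)"
```

```text
t 20.9 pos [425.7  10.8 315.1] rpy [-180.   36. -160.] F [0.8 0.7 0.6] T [-0.21  0.46 -0.  ] open 51.1 j [-28. -22. -47.  38.  26. -42.]
 local [-176.2 -138.6  315.1] tilt 36.0
 need shift rows(tool xyz/20): [2.81 3.93 3.71]  rot rows(/8): [-0.  0. -0.]
```

View pics/e17.png

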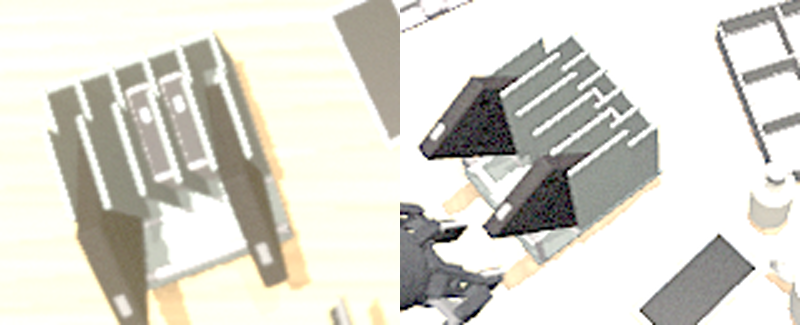

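```bash
python3 -c "
from h import *
p,r=st()
for k in (-20,-10,0,10,19):
  print(k,[(((np.array(proj('side',p+r.apply([0,y,k])))-(215,100))*2.5+[400,0]).round()) for y in (33,-33)])
save('top','pics/t17.png',(200,180,400,340),4)
"
```

```text
t 21.0 pos [425.3  12.1 315.1] rpy [-180.    36.  -159.7] F [ 0.6 -0.2 -0.6] T [-0.17  0.57  0.03] open 51.4 j [-28. -22. -48.  38.  26. -42.]
-20 [array([453., 228.]), array([496., 281.])]
-10 [array([460., 227.]), array([502., 279.])]
0 [array([466., 226.]), array([508., 278.])]
10 [array([473., 225.]), array([514., 277.])]
19 [array([478., 225.]), array([520., 276.])]
```

View pics/t17.png

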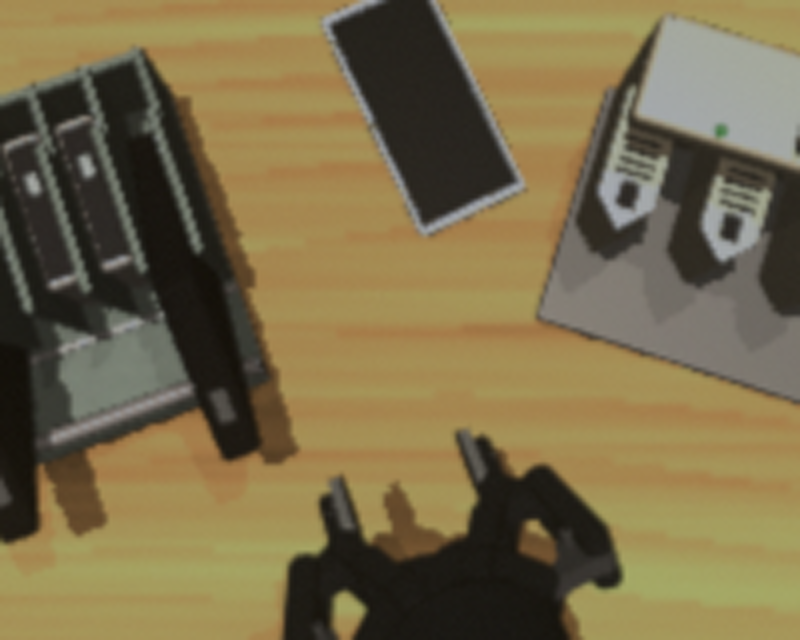

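```bash
python3 -c "
from h import *
p,r=st()
for k in (-30,-20,-10,0,10,19):
  print(k,[(((np.array(proj('top',p+r.apply([0,y,k])))-(200,180))*4).round()) for y in (26,0,-26)])
"
```

```text
t 21.05 pos [426.1  11.  315.4] rpy [-179.9   36.  -159.7] F [-0.2 -0.1  0.1] T [-0.18  0.51  0.03] open 51.4 j [-28. -22. -47.  38.  26. -42.]
-30 [array([358., 517.]), array([416., 495.]), array([473., 473.])]
-20 [array([354., 503.]), array([411., 481.]), array([468., 460.])]
-10 [array([349., 489.]), array([406., 468.]), array([462., 447.])]
0 [array([345., 476.]), array([401., 455.]), array([457., 434.])]
10 [array([341., 462.]), array([397., 442.]), array([452., 421.])]
19 [array([338., 451.]), array([393., 430.]), array([447., 410.])]
```

Fingertips seen at top-crop (337,480) and (463,432). They lie level with the TCP, so I'll plan 45 mm of engagement.

Call:
send_rows --steps '[{"dx":0.7,"dy":1,"dz":0.9,"rx":0,"ry":0,"rz":0,"hand":60},{"dx":0.7,"dy":1,"dz":0.9,"rx":0,"ry":0,"rz":0,"hand":60},{"dx":0.7,"dy":1,"dz":0.9,"rx":0,"ry":0,"rz":0,"hand":60},{"dx":0.7,"dy":0.9,"dz":1,"rx":0,"ry":0,"rz":0,"hand":60},{"dx":0,"dy":0,"dz":0,"rx":0,"ry":0,"rz":0,"hand":60}]'

```text
t: 21.55
position: [394.9, 84.2, 218.6]
tcp_rot: [179.7, 35.7, -159.9]
force: [-0.7, -0.3, -0.8]
opening: 51.5
```

```bash
python3 -c "
from h import *
go(RACK,(-178,-60,222),36);go(RACK,(-110.5,-60,129),36);enh('pics/e18.png',tb=(200,200),sb=(215,130),wd=100,ht=120,k=4)"
```

```text
t 21.55 pos [394.9  84.2 218.6] rpy [ 179.7   35.7 -159.9] F [-0.7 -0.3 -0.8] T [-0.24  0.56  0.02] open 51.5 j [-14. -22. -63.  18.  19. -28.]
 local [-180.   -59.1  218.6] tilt 35.7
 need shift rows(tool xyz/20): [-0.18 -0.04 -0.08]  rot rows(/8): [ 0.03 -0.04  0.  ]
t 21.55 pos [394.9  84.2 218.6] rpy [ 179.7   35.7 -159.9] F [-0.7 -0.3 -0.8] T [-0.24  0.56  0.02] open 51.5 j [-14. -22. -63.  18.  19. -28.]
 local [-180.   -59.1  218.6] tilt 35.7
 need shift rows(tool xyz/20): [-0.21 -0.07  5.66]  rot rows(/8): [ 0.03 -0.04  0.  ]
```

View pics/e18.png

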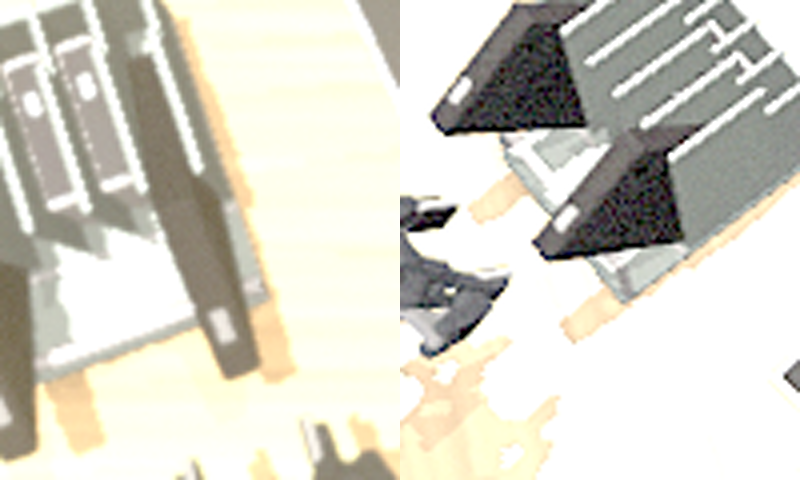

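Call:
send_rows --steps '[{"dx":-0.2,"dy":-0.05,"dz":0.9,"rx":0,"ry":0,"rz":0,"hand":60},{"dx":0,"dy":0,"dz":0.9,"rx":0,"ry":0,"rz":0,"hand":60},{"dx":0,"dy":0,"dz":0.9,"rx":0,"ry":0,"rz":0,"hand":60},{"dx":0,"dy":0,"dz":0.9,"rx":0,"ry":0,"rz":0,"hand":60},{"dx":0,"dy":0,"dz":0.6,"rx":0,"ry":0,"rz":0,"hand":60}]'

```text
t: 22.15
position: [451.1, 98.0, 157.8]
tcp_rot: [-179.9, 36.1, -160.0]
force: [-0.6, -0.4, 0.6]
opening: 50.9
```

```bash
python3 -c "
from h import *
go(RACK,(-110.5,-60,129),36);enh('pics/e19.png',tb=(200,200),sb=(215,130),wd=100,ht=120,k=4)"
```

```text
t 22.15 pos [451.1  98.  157.8] rpy [-179.9   36.1 -160. ] F [-0.6 -0.4  0.6] T [-0.17  0.55  0.01] open 50.9 j [ -8.  -6. -66.  -3.  16. -23.]
 local [-122.5  -65.4  157.8] tilt 36.1
 need shift rows(tool xyz/20): [0.37 0.27 1.52]  rot rows(/8): [-0.02  0.01 -0.  ]
```

View pics/e19.png

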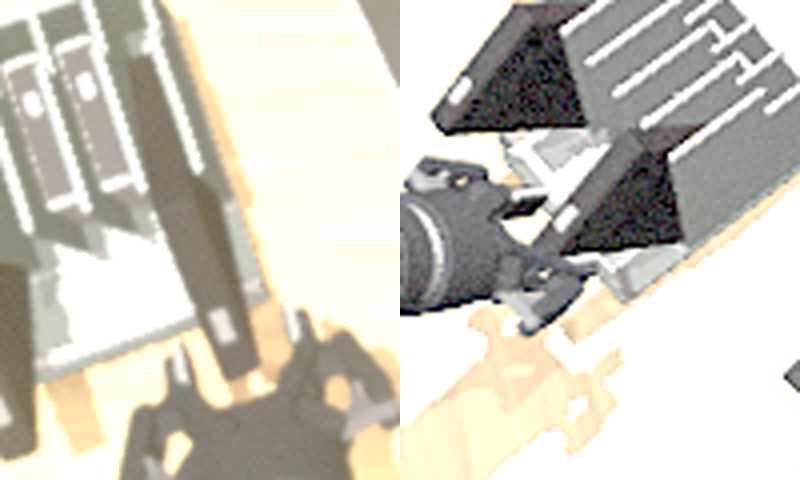

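Call:
send_rows --steps '[{"dx":0.2,"dy":0.27,"dz":0.3,"rx":0,"ry":0,"rz":0,"hand":60},{"dx":0.1,"dy":0,"dz":0.5,"rx":0,"ry":0,"rz":0,"hand":60},{"dx":0,"dy":0,"dz":0,"rx":0,"ry":0,"rz":0,"hand":60}]'

```text
t: 22.55
position: [451.6, 105.1, 140.9]
tcp_rot: [-180.0, 36.0, -160.0]
force: [-0.3, -0.1, 0.2]
opening: 51.3
```

```bash
python3 -c "
from h import *
go(RACK,(-110.5,-60,129),36)"
```

```text
t 22.55 pos [451.6 105.1 140.9] rpy [-180.   36. -160.] F [-0.3 -0.1  0.2] T [-0.15  0.52  0.03] open 51.3 j [ -6.  -3. -67.  -7.  15. -22.]
 local [-119.5  -58.9  140.9] tilt 36.0
 need shift rows(tool xyz/20): [-0.01 -0.06  0.75]  rot rows(/8): [-0.01  0.   -0.  ]
```

Call:
send_rows --steps '[{"dx":0,"dy":-0.05,"dz":0.4,"rx":0,"ry":0,"rz":0,"hand":60},{"dx":0,"dy":0,"dz":0.35,"rx":0,"ry":0,"rz":0,"hand":60},{"dx":0,"dy":0,"dz":0,"rx":0,"ry":0,"rz":0,"hand":60}]'

```text
t: 22.85
position: [460.0, 107.6, 128.6]
tcp_rot: [-180.0, 36.0, -160.0]
force: [0.6, -0.2, -0.7]
opening: 51.4
```

```bash
python3 -c "
from h import *
go(RACK,(-110.5,-60,129),36);enh('pics/e20.png',tb=(200,200),sb=(215,130),wd=100,ht=120,k=4)"
```

```text
t 22.85 pos [460.  107.6 128.6] rpy [-180.   36. -160.] F [ 0.6 -0.2 -0.7] T [-0.19  0.58 -0.04] open 51.4 j [ -6.   0. -67. -11.  15. -21.]
 local [-110.8  -59.4  128.6] tilt 36.0
 need shift rows(tool xyz/20): [-0.03 -0.03 -0.01]  rot rows(/8): [-0.  0. -0.]
```

View pics/e20.png

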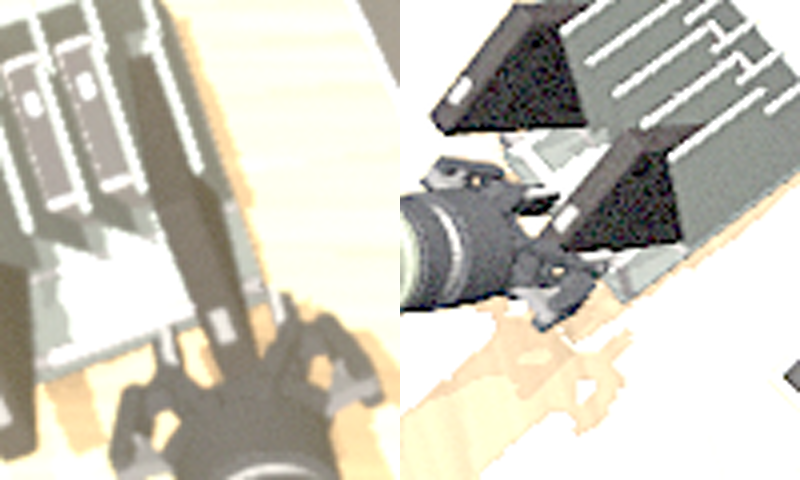

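The fingers straddle the tablet symmetrically (tips at top-crop (168,345) and (278,305)). Closing.

Call:
send_rows --steps '[{"dx":0,"dy":0,"dz":0,"rx":0,"ry":0,"rz":0,"hand":15},{"dx":0,"dy":0,"dz":0,"rx":0,"ry":0,"rz":0,"hand":15},{"dx":0,"dy":0,"dz":0,"rx":0,"ry":0,"rz":0,"hand":15},{"dx":0,"dy":0,"dz":0,"rx":0,"ry":0,"rz":0,"hand":0},{"dx":0,"dy":0,"dz":0,"rx":0,"ry":0,"rz":0,"hand":0}]' --grip_force 80

```text
t: 23.45
position: [459.4, 107.6, 128.5]
tcp_rot: [-179.9, 36.0, -160.0]
force: [-3.3, -3.5, 5.2]
opening: 21.2
```

```bash
python3 -c "
from h import *
st(RACK);enh('pics/e21.png',tb=(200,200),sb=(215,130),wd=100,ht=120,k=4)"
```

```text
t 23.45 pos [459.4 107.6 128.5] rpy [-179.9   36.  -160. ] F [-3.3 -3.5  5.2] T [-0.69  0.44 -0.34] open 21.2 j [ -6.   0. -67. -11.  15. -21.]
 local [-111.3  -59.2  128.5] tilt 36.0
```

View pics/e21.png

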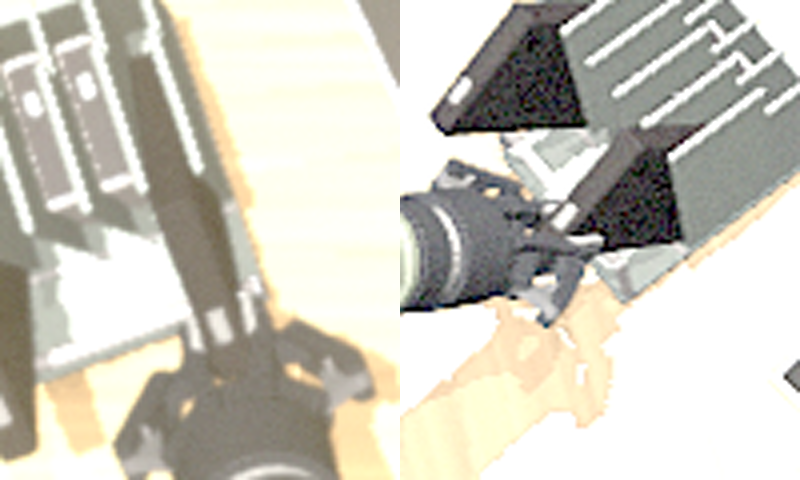

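Call:
send_rows --steps '[{"dx":-0.3,"dy":0,"dz":-0.4,"rx":0,"ry":0,"rz":0,"hand":0},{"dx":-0.6,"dy":0,"dz":-0.8,"rx":0,"ry":0,"rz":0,"hand":0},{"dx":0,"dy":0,"dz":0,"rx":0,"ry":0,"rz":0,"hand":0}]'

```text
t: 23.85
position: [459.8, 108.3, 159.3]
tcp_rot: [-180.0, 36.1, -159.9]
force: [1.4, 0.2, -2.5]
opening: 21.1
```

```bash
python3 -c "
from h import *
st(RACK);enh('pics/e22.png',tb=(200,200),sb=(215,130),wd=100,ht=120,k=4)"
```

```text
t 23.85 pos [459.8 108.3 159.3] rpy [-180.    36.1 -159.9] F [ 1.4  0.2 -2.5] T [-0.4   1.03 -0.03] open 21.1 j [ -5.  -5. -64.  -3.  15. -21.]
 local [-110.7  -58.7  159.3] tilt 36.1
```

View pics/e22.png

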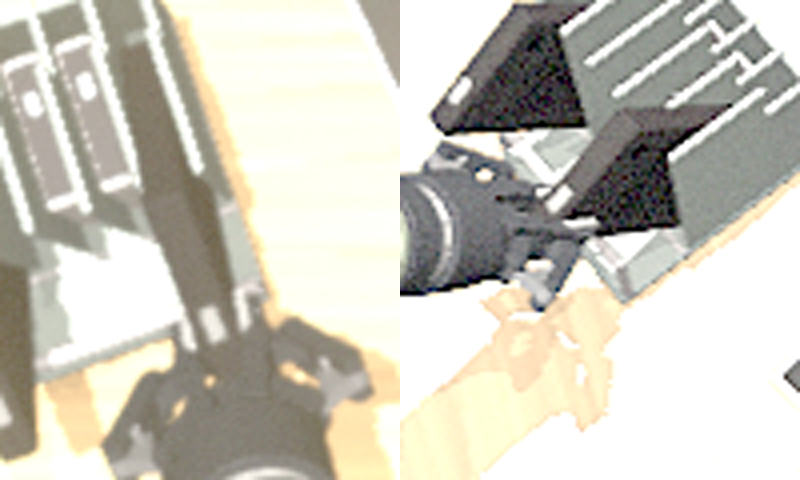

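The tablet is lifting with the hand. Carrying on up along its axis.

Call:
send_rows --steps '[{"dx":0,"dy":0,"dz":-0.8,"rx":0,"ry":0,"rz":0,"hand":0},{"dx":0,"dy":0,"dz":-0.8,"rx":0,"ry":0,"rz":0,"hand":0},{"dx":0,"dy":0,"dz":-0.8,"rx":0,"ry":0,"rz":0,"hand":0},{"dx":0,"dy":0,"dz":-0.8,"rx":0,"ry":0,"rz":0,"hand":0},{"dx":0,"dy":0,"dz":-0.8,"rx":0,"ry":0,"rz":0,"hand":0},{"dx":0,"dy":0,"dz":-0.8,"rx":0,"ry":0,"rz":0,"hand":0},{"dx":0,"dy":0,"dz":-0.8,"rx":0,"ry":0,"rz":0,"hand":0},{"dx":0,"dy":0,"dz":0,"rx":0,"ry":0,"rz":0,"hand":0}]'

```text
t: 24.75
position: [397.2, 85.4, 248.6]
tcp_rot: [180.0, 36.0, -160.0]
force: [0.6, -0.3, -3.1]
opening: 21.2
```

```bash
python3 -c "
from h import *
st(RACK);enh('pics/e23.png',tb=(200,200),sb=(215,130),wd=100,ht=120,k=4)"
```

```text
t 24.75 pos [397.2  85.4 248.6] rpy [ 180.   36. -160.] F [ 0.6 -0.3 -3.1] T [-0.38  1.1   0.02] open 21.2 j [-13. -24. -60.  23.  19. -28.]
 local [-177.4  -58.7  248.6] tilt 36.0
```

View pics/e23.png

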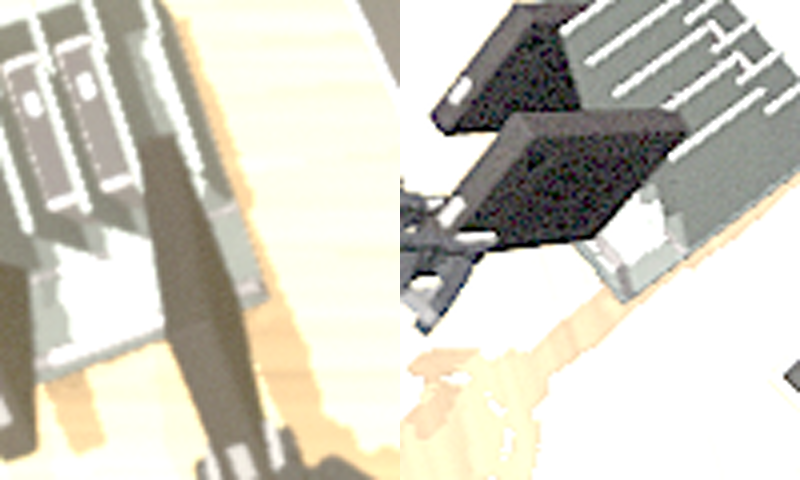

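Call:
send_rows --steps '[{"dx":-0.55,"dy":0,"dz":-0.75,"rx":0,"ry":0,"rz":0,"hand":0},{"dx":-0.55,"dy":0,"dz":-0.75,"rx":0,"ry":0,"rz":0,"hand":0},{"dx":0,"dy":-0.8,"dz":0,"rx":0,"ry":0,"rz":0,"hand":0},{"dx":0,"dy":-1,"dz":0,"rx":0,"ry":0,"rz":0,"hand":0},{"dx":0,"dy":-1,"dz":0,"rx":0,"ry":0,"rz":0,"hand":0},{"dx":0,"dy":-1,"dz":0,"rx":0,"ry":0,"rz":0,"hand":0},{"dx":0,"dy":-1,"dz":0,"rx":0,"ry":0,"rz":0,"hand":0},{"dx":0,"dy":-1,"dz":0,"rx":0,"ry":0,"rz":0,"hand":0}]'

```text
t: 25.65
position: [437.7, -24.0, 284.1]
tcp_rot: [179.9, 35.9, -160.0]
force: [0.4, -0.6, -4.0]
opening: 21.0
```

Call:
send_rows --steps '[{"dx":0,"dy":-0.8,"dz":0,"rx":0,"ry":0.6,"rz":0,"hand":0},{"dx":0,"dy":-0.8,"dz":0,"rx":0,"ry":0.6,"rz":0,"hand":0},{"dx":0,"dy":-0.8,"dz":0,"rx":0,"ry":0.6,"rz":0,"hand":0},{"dx":0,"dy":-0.8,"dz":0,"rx":0,"ry":0.6,"rz":0,"hand":0},{"dx":0,"dy":-0.8,"dz":0,"rx":0,"ry":0.6,"rz":0,"hand":0},{"dx":0,"dy":-0.8,"dz":0,"rx":0,"ry":0.6,"rz":0,"hand":0},{"dx":0,"dy":-0.8,"dz":0,"rx":0,"ry":0.6,"rz":0,"hand":0},{"dx":0,"dy":0,"dz":0,"rx":0,"ry":0.3,"rz":0,"hand":0}]'

```text
t: 26.45
position: [479.7, -129.3, 285.6]
tcp_rot: [-180.0, 0.1, -159.9]
force: [0.4, 0.8, 12.0]
opening: 21.9
```

```bash
python3 -c "
from h import *
go(DOCK,(-150,-58,170),0);save('side','pics/s24.png',(180,130,400,350),2.7);save('top','pics/t24.png',(200,150,480,350),2.8)"
```

```text
t 26.45 pos [ 479.7 -129.3  285.6] rpy [-1.800e+02  1.000e-01 -1.599e+02] F [ 0.4  0.8 12. ] T [ 0.73 -1.2   0.07] open 21.9 j [-24.  11. -13.  66.   0. -44.]
 local [-80.9  43.6 285.6] tilt 0.1
 need shift rows(tool xyz/20): [ 5.84 -1.93  5.77]  rot rows(/8): [0.   0.01 4.68]
```

View pics/s24.png

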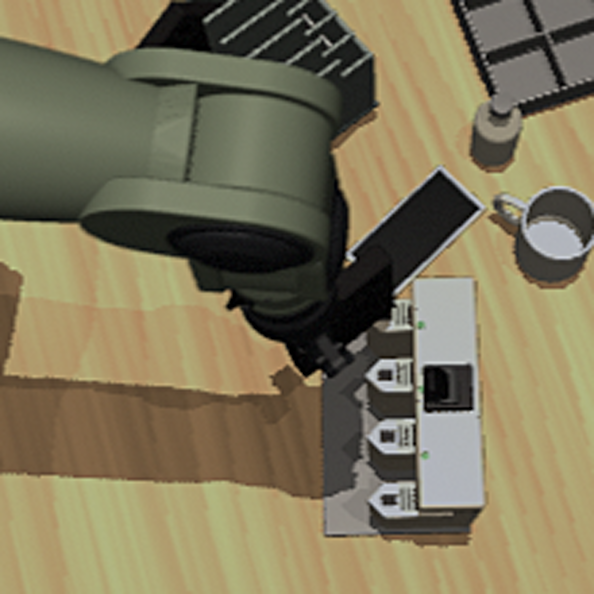

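View pics/t24.png

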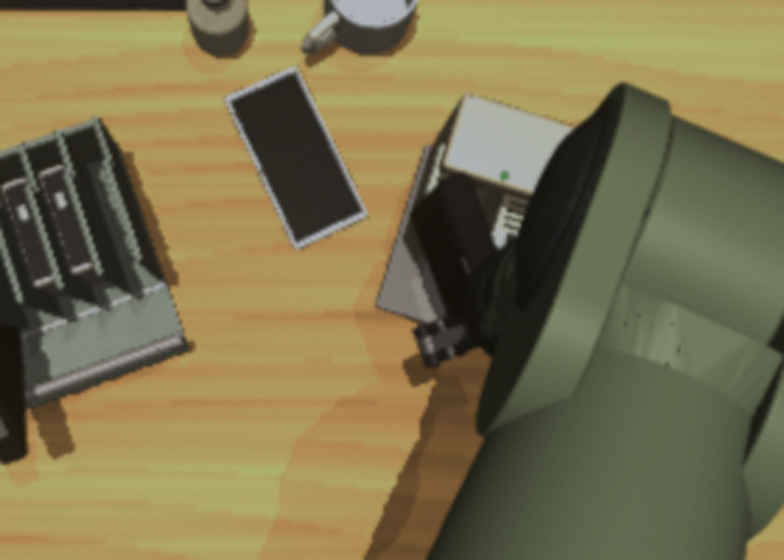

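The force reads +12 N upward. The tablet's underside has met a partition top because I swung too far over the dock. I'll lift and back off now.

Call:
send_rows --steps '[{"dx":0,"dy":0,"dz":-1,"rx":0,"ry":0,"rz":0,"hand":0},{"dx":0.5,"dy":0,"dz":-0.5,"rx":0,"ry":0,"rz":0,"hand":0},{"dx":1,"dy":0,"dz":0,"rx":0,"ry":0,"rz":0,"hand":0},{"dx":1,"dy":0,"dz":0,"rx":0,"ry":0,"rz":0,"hand":0},{"dx":1,"dy":0,"dz":0,"rx":0,"ry":0,"rz":0,"hand":0},{"dx":1,"dy":0,"dz":0,"rx":0,"ry":0,"rz":0,"hand":0},{"dx":1,"dy":0,"dz":0,"rx":0,"ry":0,"rz":0,"hand":0},{"dx":0,"dy":0,"dz":0,"rx":0,"ry":0,"rz":0,"hand":0}]'

```text
t: 27.35
position: [370.7, -166.6, 314.9]
tcp_rot: [180.0, -0.1, -160.1]
force: [1.1, 0.1, -4.0]
opening: 21.2
```

```bash
python3 -c "
from h import *
go(DOCK,(-160,-58,200),0)"
```

```text
t 27.35 pos [ 370.7 -166.6  314.9] rpy [ 1.800e+02 -1.000e-01 -1.601e+02] F [ 1.1  0.1 -4. ] T [-0.01  0.11 -0.04] open 21.2 j [-35.   0. -20.  69.  -0. -55.]
 local [-173.7  -24.5  314.9] tilt -0.1
 need shift rows(tool xyz/20): [ 0.46 -1.75  5.75]  rot rows(/8): [ 0.   -0.01  4.66]
```

Call:
send_rows --steps '[{"dx":0,"dy":0,"dz":0,"rx":0,"ry":0,"rz":0.8,"hand":0},{"dx":0,"dy":0,"dz":0,"rx":0,"ry":0,"rz":0.8,"hand":0},{"dx":0,"dy":0,"dz":0,"rx":0,"ry":0,"rz":0.8,"hand":0},{"dx":0,"dy":0,"dz":0,"rx":0,"ry":0,"rz":0.8,"hand":0},{"dx":0,"dy":0,"dz":0,"rx":0,"ry":0,"rz":0.8,"hand":0},{"dx":0,"dy":0,"dz":0,"rx":0,"ry":0,"rz":0.67,"hand":0},{"dx":0,"dy":0,"dz":0,"rx":0,"ry":0,"rz":0,"hand":0}]'

```text
t: 28.05
position: [373.0, -166.1, 315.2]
tcp_rot: [180.0, -0.0, 162.7]
force: [0.6, 0.3, -3.2]
opening: 21.2
```

```bash
python3 -c "
from h import *
go(DOCK,(-160,-58,200),0);save('side','pics/s25.png',(180,130,400,350),2.7);save('top','pics/t25.png',(200,150,480,350),2.8)"
```

```text
t 28.05 pos [ 373.  -166.1  315.2] rpy [180.   -0.  162.7] F [ 0.6  0.3 -3.2] T [0.06 0.1  0.06] open 21.2 j [-34.   1. -20.  69.   0. -17.]
 local [-171.6  -23.4  315.2] tilt -0.0
 need shift rows(tool xyz/20): [-0.58 -1.73  5.76]  rot rows(/8): [ 0.   -0.    0.01]
```

View pics/s25.png

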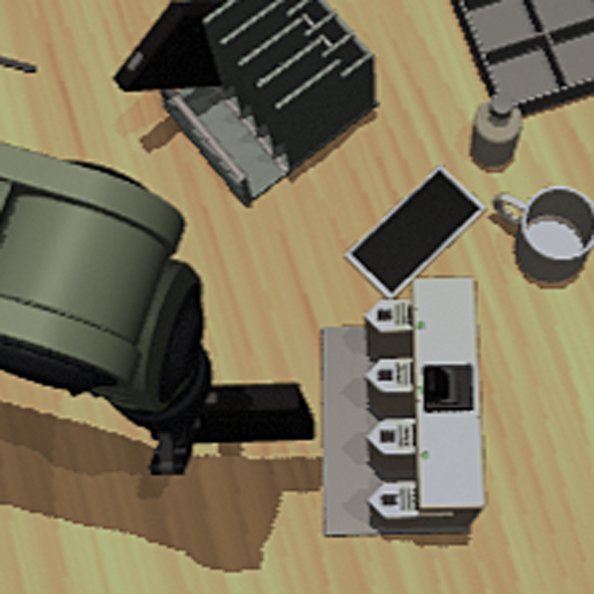

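View pics/t25.png

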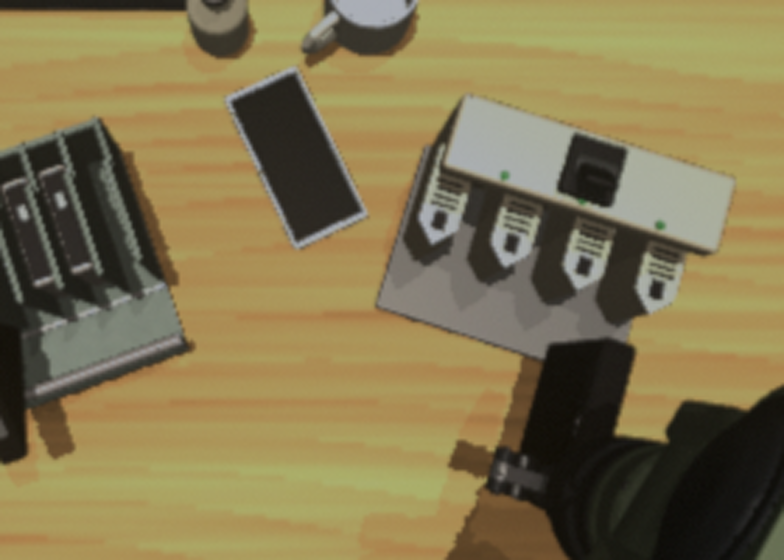

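```bash
python3 -c "
from h import *
enh('pics/e25.png',tb=(365,250),sb=(230,255),wd=75,ht=75,k=5.2)"
```

```text
(no output)
```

View pics/e25.png

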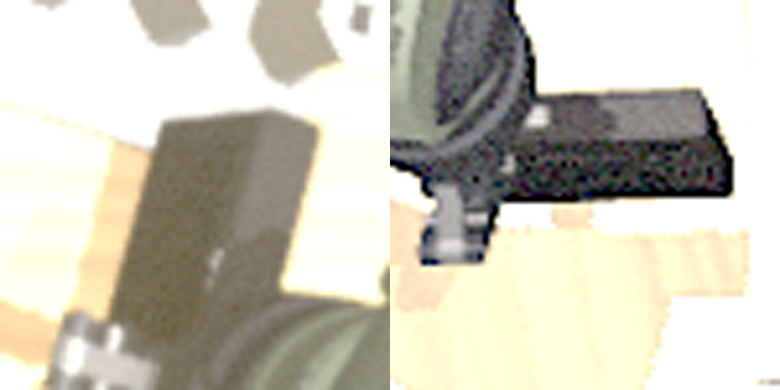

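```bash
python3 -c "
from h import *
f=lambda t,s:tri((365+t[0]/5.2-.4,250+t[1]/5.2-.4),(230+(s[0]-390)/5.2-.4,255+s[1]/5.2-.4))
st(DOCK)
X={}
for nm,t,s in (('RTL',(270,110),(697,90)),('RTR',(320,127),(712,138)),('RBL',(163,122),(732,157))):
  x,e=f(t,s);X[nm]=l(DOCK,x);print(nm,x.round(1),l(DOCK,x).round(1),e.round(1))
d=X['RTL']-X['RBL'];print('tilt',np.degrees(np.arctan2(d[0],d[2])),np.degrees(np.arctan2(d[1],d[2])),np.linalg.norm(d))
"
```

```text
t 28.25 pos [ 372.7 -166.1  315.6] rpy [180.   -0.  162.8] F [-0.2 -1.6 -3.2] T [ 0.04  0.14 -0.05] open 21.0 j [-34.   0. -20.  69.   0. -17.]
 local [-171.9  -23.5  315.6] tilt -0.0
RTL [ 462.4 -184.7  362.3] [-80.8 -14.5 362.3] 1.9
RTR [ 459.7 -203.6  350.8] [-77.7 -33.3 350.8] 0.5
RBL [ 465.7 -185.8  178.9] [-77.3 -14.5 178.9] 0.7
tilt -1.0840058210017154 0.008680078432076202 183.40991334675647
```

Triangulated corners put the held tablet upright within about 1°, leading edge 93 mm ahead of the TCP and underside 136 mm below it. I'll line up with the right bay.

Call:
send_rows --steps '[{"dx":-0.5,"dy":-0.85,"dz":1,"rx":0,"ry":0,"rz":0,"hand":0},{"dx":0,"dy":-0.85,"dz":1,"rx":0,"ry":0,"rz":0,"hand":0},{"dx":0,"dy":0,"dz":1,"rx":0,"ry":0,"rz":0,"hand":0},{"dx":0,"dy":0,"dz":1,"rx":0,"ry":0,"rz":0,"hand":0},{"dx":0,"dy":0,"dz":1,"rx":0,"ry":0,"rz":0,"hand":0},{"dx":0,"dy":0,"dz":1,"rx":0,"ry":0,"rz":0,"hand":0},{"dx":0,"dy":0,"dz":1,"rx":0,"ry":0,"rz":0,"hand":0},{"dx":0,"dy":0,"dz":0,"rx":0,"ry":0,"rz":0,"hand":0}]'

```text
t: 29.05
position: [370.5, -200.4, 173.8]
tcp_rot: [179.9, -0.3, 162.7]
force: [0.2, 1.2, -3.3]
opening: 20.9
```

```bash
python3 -c "
from h import *
go(DOCK,(-160,-58,154),0)
enh('pics/e26.png',tb=(365,200),sb=(250,265),wd=95,ht=90,k=4.2)"
```

```text
t 29.05 pos [ 370.5 -200.4  173.8] rpy [179.9  -0.3 162.7] F [ 0.2  1.2 -3.3] T [ 0.08  0.17 -0.03] open 20.9 j [-38.   8. -33.  49.   0. -21.]
 local [-163.8  -56.9  173.8] tilt -0.3
 need shift rows(tool xyz/20): [-0.2  -0.06  0.99]  rot rows(/8): [ 0.01 -0.03  0.02]
```

View pics/e26.png

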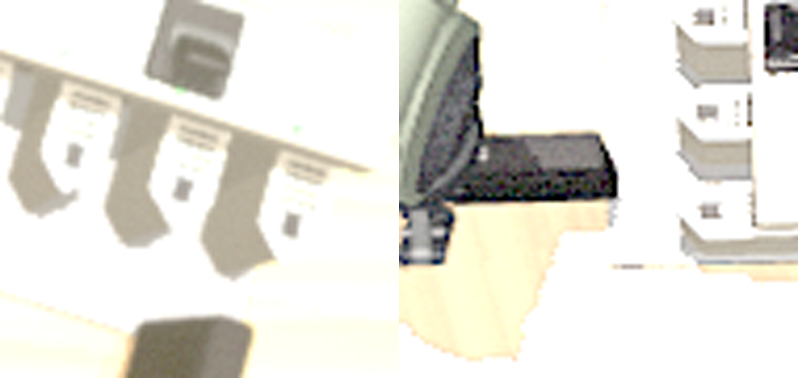

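Call:
send_rows --steps '[{"dx":-0.2,"dy":-0.05,"dz":0.5,"rx":0,"ry":0,"rz":0,"hand":0},{"dx":0,"dy":0,"dz":0.4,"rx":0,"ry":0,"rz":0,"hand":0},{"dx":-0.5,"dy":0,"dz":0,"rx":0,"ry":0,"rz":0,"hand":0},{"dx":-0.5,"dy":0,"dz":0,"rx":0,"ry":0,"rz":0,"hand":0},{"dx":0,"dy":0,"dz":0,"rx":0,"ry":0,"rz":0,"hand":0}]'

```text
t: 29.65
position: [396.8, -211.0, 158.5]
tcp_rot: [-180.0, 0.1, 162.7]
force: [-0.6, 0.5, -3.6]
opening: 21.3
```

```bash
python3 -c "
from h import *
go(DOCK,(-42,-58,150),0)
enh('pics/e27.png',tb=(365,200),sb=(250,265),wd=95,ht=90,k=4.2)"
```

```text
t 29.65 pos [ 396.8 -211.   158.5] rpy [-1.800e+02  1.000e-01  1.627e+02] F [-0.6  0.5 -3.6] T [ 0.02  0.1  -0.  ] open 21.3 j [-37.  12. -31.  47.   0. -20.]
 local [-135.5  -59.1  158.5] tilt 0.1
 need shift rows(tool xyz/20): [-4.67  0.05  0.44]  rot rows(/8): [-0.01  0.02  0.01]
```

View pics/e27.png

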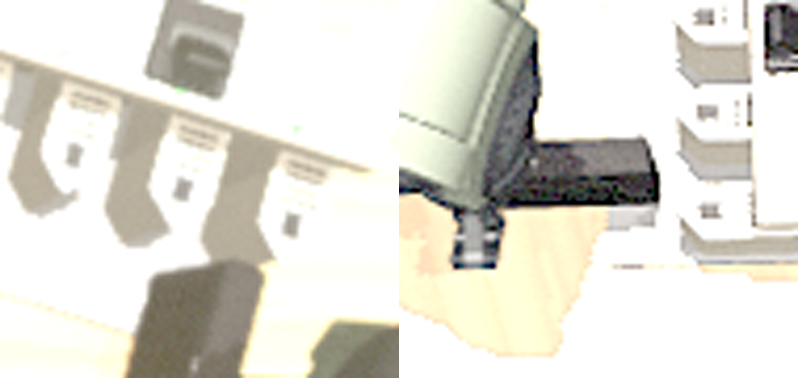

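Call:
send_rows --steps '[{"dx":-0.5,"dy":0.05,"dz":0.15,"rx":0,"ry":0,"rz":0,"hand":0},{"dx":-0.5,"dy":0,"dz":0.1,"rx":0,"ry":0,"rz":0,"hand":0},{"dx":-0.5,"dy":0,"dz":0,"rx":0,"ry":0,"rz":0,"hand":0}]'

```text
t: 30.05
position: [424.4, -217.9, 152.7]
tcp_rot: [180.0, -0.0, 162.7]
force: [-0.6, -0.0, -3.0]
opening: 20.8
```

Call:
send_rows --steps '[{"dx":-0.5,"dy":0,"dz":0,"rx":0,"ry":0,"rz":0,"hand":0},{"dx":-0.5,"dy":0,"dz":0,"rx":0,"ry":0,"rz":0,"hand":0}]'

```text
t: 30.25
position: [443.7, -224.0, 152.9]
tcp_rot: [-180.0, 0.0, 162.7]
force: [0.0, -1.0, -4.3]
opening: 21.2
```

```bash
python3 -c "
from h import *
go(DOCK,(-42,-58,150),0)
enh('pics/e28.png',tb=(365,200),sb=(250,265),wd=95,ht=90,k=4.2)"
```

```text
t 30.25 pos [ 443.7 -224.   152.9] rpy [-180.     0.   162.7] F [ 0.  -1.  -4.3] T [0.07 0.1  0.01] open 21.2 j [-35.  17. -25.  48.   0. -18.]
 local [-86.9 -57.6 152.9] tilt 0.0
 need shift rows(tool xyz/20): [-2.24 -0.03  0.15]  rot rows(/8): [-0.    0.    0.01]
```

View pics/e28.png

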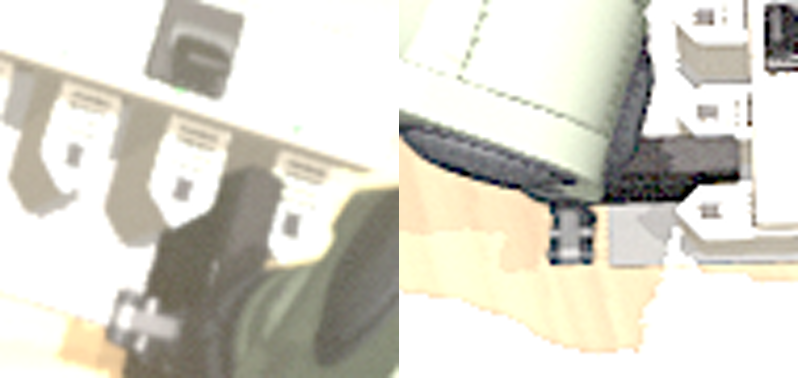

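Call:
send_rows --steps '[{"dx":-0.5,"dy":0,"dz":0,"rx":0,"ry":0,"rz":0,"hand":0},{"dx":-0.5,"dy":0,"dz":0,"rx":0,"ry":0,"rz":0,"hand":0},{"dx":-0.4,"dy":0,"dz":0,"rx":0,"ry":0,"rz":0,"hand":0}]'

```text
t: 30.65
position: [470.4, -232.5, 153.1]
tcp_rot: [-180.0, 0.0, 162.7]
force: [0.3, -0.3, -3.5]
opening: 21.4
```

Call:
send_rows --steps '[{"dx":-0.25,"dy":0,"dz":0.1,"rx":0,"ry":0,"rz":0,"hand":0},{"dx":-0.25,"dy":0,"dz":0.1,"rx":0,"ry":0,"rz":0,"hand":0}]'

```text
t: 30.85
position: [479.6, -235.4, 149.6]
tcp_rot: [-180.0, 0.0, 162.7]
force: [-4.4, 2.1, 16.5]
opening: 20.9
```

```bash
python3 -c "
from h import *
go(DOCK,(-42,-58,148),0)"
```

```text
t 30.85 pos [ 479.6 -235.4  149.6] rpy [-180.     0.   162.7] F [-4.4  2.1 16.5] T [0.94 1.92 0.03] open 20.9 j [-34.  21. -20.  49.  -0. -17.]
 local [-49.2 -57.7 149.6] tilt 0.0
 need shift rows(tool xyz/20): [-0.36 -0.02  0.08]  rot rows(/8): [-0.    0.    0.01]
```

Floor contact felt (16 N). I'll ease up 1.5 mm and slide on to the back wall.

Call:
send_rows --steps '[{"dx":-0.1,"dy":0,"dz":-0.1,"rx":0,"ry":0,"rz":0,"hand":0},{"dx":-0.2,"dy":0,"dz":0,"rx":0,"ry":0,"rz":0,"hand":0}]'

```text
t: 31.05
position: [483.5, -236.3, 150.9]
tcp_rot: [-180.0, -0.2, 162.7]
force: [-12.4, 3.6, 5.1]
opening: 21.1
```

Call:
send_rows --steps '[{"dx":-0.15,"dy":0,"dz":0,"rx":0,"ry":0,"rz":0,"hand":0}]'

```text
t: 31.15
position: [483.5, -236.1, 150.4]
tcp_rot: [-180.0, -0.5, 162.6]
force: [-18.4, 5.5, 9.7]
opening: 21.2
```

```bash
python3 -c "
from h import *
st(DOCK)"
```

```text
t 31.15 pos [ 483.5 -236.1  150.4] rpy [-180.    -0.5  162.6] F [-18.4   5.5   9.7] T [ 0.98  3.12 -0.13] open 21.2 j [-34.  21. -19.  50.  -0. -16.]
 local [-45.3 -57.2 150.4] tilt -0.5
```

Call:
send_rows --steps '[{"dx":0,"dy":0,"dz":0,"rx":0,"ry":0,"rz":0,"hand":45},{"dx":0,"dy":0,"dz":0,"rx":0,"ry":0,"rz":0,"hand":45},{"dx":0,"dy":0,"dz":0,"rx":0,"ry":0,"rz":0,"hand":45},{"dx":0,"dy":0,"dz":-0.5,"rx":0,"ry":0,"rz":0,"hand":45},{"dx":0,"dy":0,"dz":-1,"rx":0,"ry":0,"rz":0,"hand":45},{"dx":0,"dy":0,"dz":-1,"rx":0,"ry":0,"rz":0,"hand":45},{"dx":0,"dy":0,"dz":-1,"rx":0,"ry":0,"rz":0,"hand":45},{"dx":0,"dy":0,"dz":-1,"rx":0,"ry":0,"rz":0,"hand":0}]'

```text
t: 31.95
position: [487.8, -237.9, 242.8]
tcp_rot: [-180.0, 0.1, 162.7]
force: [0.4, -0.4, -0.2]
opening: 24.8
```

```bash
python3 -c "
from h import *
st(DOCK)
enh('pics/e29.png',tb=(365,190),sb=(270,255),wd=95,ht=90,k=4.2)"
```

```text
t 31.95 pos [ 487.8 -237.9  242.8] rpy [-1.800e+02  1.000e-01  1.627e+02] F [ 0.4 -0.4 -0.2] T [-0.01 -0.03 -0.04] open 24.8 j [-34.  17. -11.  62.   0. -16.]
 local [-40.6 -57.5 242.8] tilt 0.1
```

View pics/e29.png

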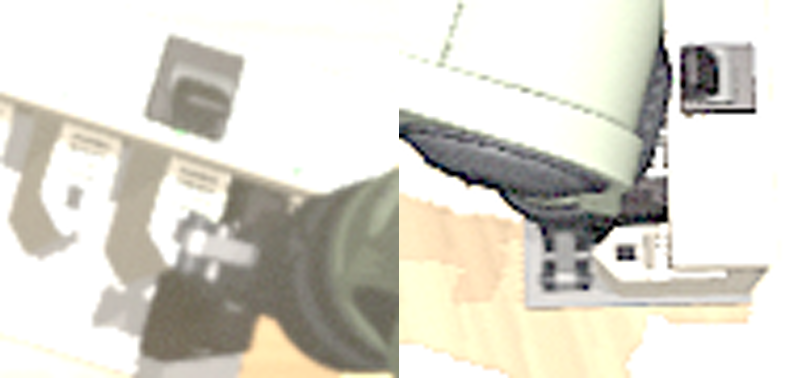

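Call:
send_rows --steps '[{"dx":1,"dy":0,"dz":-0.5,"rx":0,"ry":0,"rz":0,"hand":0},{"dx":1,"dy":0.5,"dz":-0.5,"rx":0,"ry":0,"rz":0,"hand":0},{"dx":1,"dy":1,"dz":0,"rx":0,"ry":0,"rz":0,"hand":0},{"dx":1,"dy":1,"dz":0,"rx":0,"ry":0,"rz":0,"hand":0},{"dx":1,"dy":1,"dz":0,"rx":0,"ry":0,"rz":0,"hand":0},{"dx":0.5,"dy":1,"dz":0,"rx":0,"ry":0,"rz":0,"hand":0},{"dx":0.5,"dy":1,"dz":0,"rx":0,"ry":0,"rz":0,"hand":0},{"dx":0,"dy":1,"dz":0,"rx":0,"ry":0,"rz":0,"hand":0}]'

```text
t: 32.85
position: [410.5, -76.7, 260.8]
tcp_rot: [180.0, -0.0, 162.7]
force: [-0.5, 0.4, 0.6]
opening: -0.1
```

```bash
python3 -c "
from h import *
st(DOCK)
enh('pics/e30.png',tb=(355,190),sb=(270,235),wd=110,ht=110,k=3.6)
save('side','pics/s30.png');save('top','pics/t30.png')"
```

```text
t 32.85 pos [410.5 -76.7 260.8] rpy [180.   -0.  162.7] F [-0.5  0.4  0.6] T [ 0.01  0.03 -0.02] open -0.1 j [-21.   3. -25.  61.   0.  -3.]
 local [-162.6   73.2  260.8] tilt -0.0
```

View pics/e30.png

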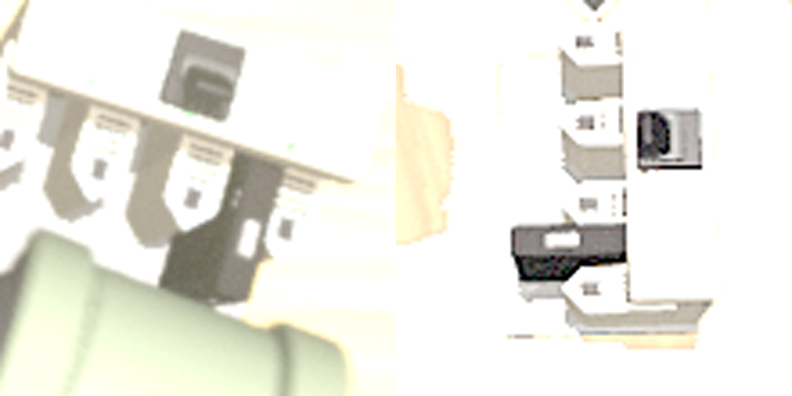

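View pics/s30.png

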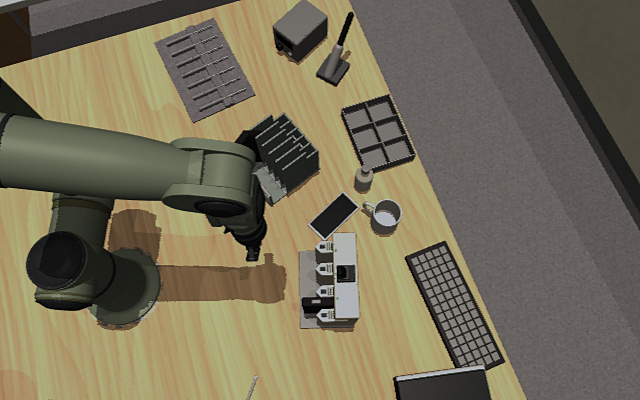

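```bash
python3 -c "
from h import *
f=lambda t,s:tri((355+t[0]/3.6-.4,190+t[1]/3.6-.4),(270+(s[0]-396)/3.6-.4,235+s[1]/3.6-.4))
for nm,t,s in (('lab',(250,238),(562,240)),('FTL',(218,293),(513,227)),('FTR',(247,302),(517,257))):
  x,e=f(t,s);print(nm,x.round(1),l(DOCK,x).round(1),e.round(1))"
```

```text
lab [ 500.2 -241.9  193.5] [-27.6 -57.7 193.5] 0.8
FTL [ 470.5 -222.8  191.2] [-61.6 -48.4 191.2] 0.4
FTR [ 466.3 -241.5  181.7] [-60.1 -67.5 181.7] 0.9
```

The tablet is home: spine at dock x ≈ −61, y −58, top about 192 mm (label at side-crop (562,240)). Now the left tablet.

Call:
send_rows --steps '[{"dx":0,"dy":1,"dz":-1,"rx":0,"ry":0,"rz":-0.8,"hand":60},{"dx":0,"dy":0,"dz":-1,"rx":0,"ry":0,"rz":-0.8,"hand":60},{"dx":0,"dy":0,"dz":0,"rx":0,"ry":0,"rz":-0.8,"hand":60},{"dx":0,"dy":0,"dz":0,"rx":0,"ry":0,"rz":-0.8,"hand":60},{"dx":0,"dy":0,"dz":0,"rx":0,"ry":0,"rz":-0.8,"hand":60},{"dx":0,"dy":0,"dz":0,"rx":0,"ry":0,"rz":-0.68,"hand":60}]'

```text
t: 33.65
position: [417.6, -59.8, 300.8]
tcp_rot: [-180.0, -0.0, -159.7]
force: [0.0, 0.6, 0.1]
opening: 51.2
```

Call:
send_rows --steps '[{"dx":0,"dy":0,"dz":0,"rx":0,"ry":-0.9,"rz":0,"hand":60},{"dx":0,"dy":0,"dz":0,"rx":0,"ry":-0.9,"rz":0,"hand":60},{"dx":0,"dy":0,"dz":0,"rx":0,"ry":-0.9,"rz":0,"hand":60},{"dx":0,"dy":0,"dz":0,"rx":0,"ry":-0.9,"rz":0,"hand":60},{"dx":0,"dy":0,"dz":0,"rx":0,"ry":-0.9,"rz":0,"hand":60},{"dx":0,"dy":0,"dz":0,"rx":0,"ry":0,"rz":0,"hand":60}]'

```text
t: 34.25
position: [414.5, -59.8, 298.2]
tcp_rot: [179.8, 35.9, -160.4]
force: [0.1, 0.2, -0.9]
opening: 51.2
```

```bash
python3 -c "
from h import *
go(RACK,(-180,60,225),36)
enh('pics/e31.png',tb=(150,200),sb=(215,100),wd=120,ht=120,k=3.3)"
```

```text
t 34.25 pos [414.5 -59.8 298.2] rpy [ 179.8   35.9 -160.4] F [ 0.1  0.2 -0.9] T [-0.23  0.6   0.  ] open 51.2 j [-42. -18. -47.  42.  31. -56.]
 local [-210.9 -201.1  298.2] tilt 35.9
 need shift rows(tool xyz/20): [ 0.98 13.05  3.86]  rot rows(/8): [-0.01 -0.02 -0.05]
```

View pics/e31.png

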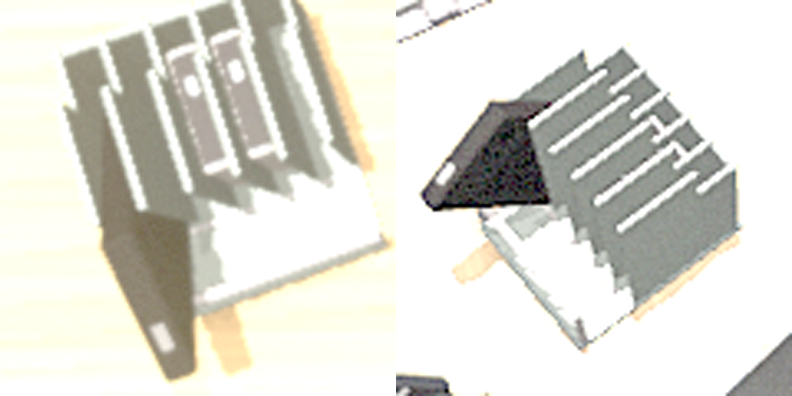

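The left tablet is unchanged (label at top-crop (162,338)), and the drives are in place. I'll shift to its pre-grip.

Call:
send_rows --steps '[{"dx":0.1,"dy":1,"dz":0,"rx":0,"ry":0,"rz":0,"hand":60},{"dx":0.1,"dy":1,"dz":0,"rx":0,"ry":0,"rz":0,"hand":60},{"dx":0.1,"dy":1,"dz":0,"rx":0,"ry":0,"rz":0,"hand":60},{"dx":0.1,"dy":1,"dz":0,"rx":0,"ry":0,"rz":0,"hand":60},{"dx":0.1,"dy":1,"dz":0,"rx":0,"ry":0,"rz":0,"hand":60},{"dx":0.1,"dy":1,"dz":0,"rx":0,"ry":0,"rz":0,"hand":60},{"dx":0.1,"dy":1,"dz":0.3,"rx":0,"ry":0,"rz":0,"hand":60},{"dx":0.1,"dy":1,"dz":0.5,"rx":0,"ry":0,"rz":0,"hand":60}]'

```text
t: 35.15
position: [360.7, 90.8, 281.0]
tcp_rot: [-179.8, 36.1, -159.8]
force: [-0.8, 0.1, -0.5]
opening: 51.2
```

Call:
send_rows --steps '[{"dx":0.1,"dy":1,"dz":0.5,"rx":0,"ry":0,"rz":0,"hand":60},{"dx":0.1,"dy":1,"dz":0.5,"rx":0,"ry":0,"rz":0,"hand":60},{"dx":0,"dy":1,"dz":0.5,"rx":0,"ry":0,"rz":0,"hand":60},{"dx":0,"dy":1,"dz":0.5,"rx":0,"ry":0,"rz":0,"hand":60},{"dx":0,"dy":1,"dz":0.5,"rx":0,"ry":0,"rz":0,"hand":60},{"dx":0,"dy":0,"dz":0,"rx":0,"ry":0,"rz":0,"hand":60}]'

```text
t: 35.75
position: [349.2, 196.8, 236.2]
tcp_rot: [-180.0, 35.9, -159.4]
force: [-0.7, 0.2, 0.8]
opening: 50.7
```

```bash
python3 -c "
from h import *
go(RACK,(-178,60,222),36);go(RACK,(-110.5,60,129),36)
enh('pics/e32.png',tb=(150,200),sb=(195,100),wd=120,ht=120,k=3.3)"
```

```text
t 35.75 pos [349.2 196.8 236.2] rpy [-180.    35.9 -159.4] F [-0.7  0.2  0.8] T [-0.28  0.51  0.02] open 50.7 j [ 17. -25. -62.  16.   2.  -3.]
 local [-184.3   62.3  236.2] tilt 35.9
 need shift rows(tool xyz/20): [ 0.16 -0.12  0.76]  rot rows(/8): [ 0.04 -0.01  0.06]
t 35.75 pos [349.2 196.8 236.2] rpy [-180.    35.9 -159.4] F [-0.7  0.2  0.8] T [-0.28  0.51  0.02] open 50.7 j [ 17. -25. -62.  16.   2.  -3.]
 local [-184.3   62.3  236.2] tilt 35.9
 need shift rows(tool xyz/20): [ 0.16 -0.15  6.51]  rot rows(/8): [ 0.04 -0.01  0.06]
```

View pics/e32.png

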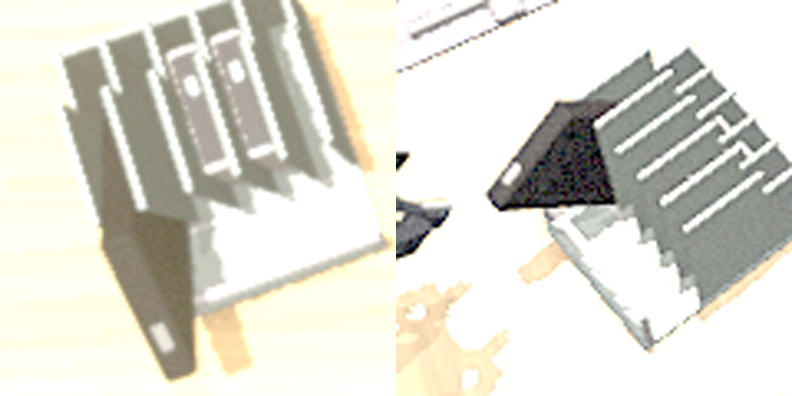

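Call:
send_rows --steps '[{"dx":0.15,"dy":-0.12,"dz":0.9,"rx":0,"ry":0,"rz":0.06,"hand":60},{"dx":0,"dy":0,"dz":0.9,"rx":0,"ry":0,"rz":0,"hand":60},{"dx":0,"dy":0,"dz":0.9,"rx":0,"ry":0,"rz":0,"hand":60},{"dx":0,"dy":0,"dz":0.9,"rx":0,"ry":0,"rz":0,"hand":60},{"dx":0,"dy":0,"dz":0.6,"rx":0,"ry":0,"rz":0,"hand":60},{"dx":0,"dy":0,"dz":0,"rx":0,"ry":0,"rz":0,"hand":60}]'

```text
t: 36.45
position: [395.6, 206.1, 165.7]
tcp_rot: [179.7, 35.9, -160.6]
force: [-0.6, -0.1, -0.3]
opening: 51.4
```

```bash
python3 -c "
from h import *
go(RACK,(-110.5,60,129),36)
enh('pics/e33.png',tb=(150,200),sb=(205,100),wd=120,ht=120,k=3.3)"
```

```text
t 36.45 pos [395.6 206.1 165.7] rpy [ 179.7   35.9 -160.6] F [-0.6 -0.1 -0.3] T [-0.23  0.53  0.02] open 51.4 j [ 17.  -9. -67.  -4.   2.  -2.]
 local [-137.5   55.2  165.7] tilt 35.9
 need shift rows(tool xyz/20): [-0.01  0.24  2.28]  rot rows(/8): [-0.01 -0.01 -0.07]
```

View pics/e33.png

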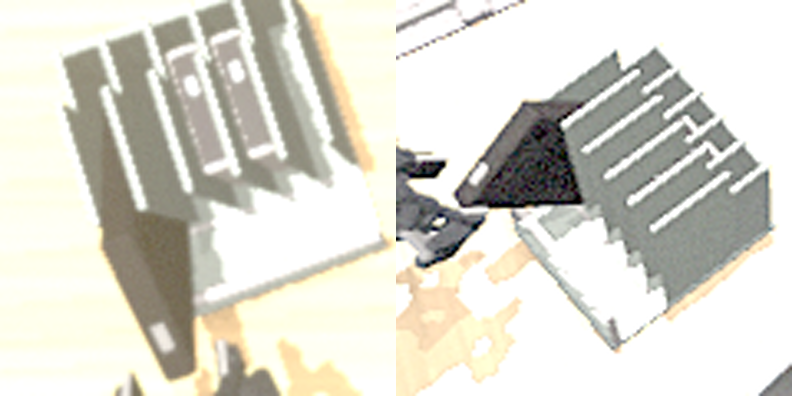

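Call:
send_rows --steps '[{"dx":0,"dy":0.24,"dz":0.3,"rx":0,"ry":0,"rz":-0.05,"hand":60},{"dx":0,"dy":0,"dz":0.5,"rx":0,"ry":0,"rz":0,"hand":60},{"dx":0,"dy":0,"dz":0.5,"rx":0,"ry":0,"rz":0,"hand":60},{"dx":0,"dy":0,"dz":0.5,"rx":0,"ry":0,"rz":0,"hand":60},{"dx":0,"dy":0,"dz":0,"rx":0,"ry":0,"rz":0,"hand":60}]'

```text
t: 37.05
position: [412.9, 219.1, 136.9]
tcp_rot: [180.0, 36.0, -160.0]
force: [0.1, 0.3, -0.6]
opening: 51.2
```

```bash
python3 -c "
from h import *
go(RACK,(-110.5,60,129),36)
enh('pics/e34.png',tb=(150,200),sb=(205,100),wd=120,ht=120,k=3.3)"
```

```text
t 37.05 pos [412.9 219.1 136.9] rpy [ 180.   36. -160.] F [ 0.1  0.3 -0.6] T [-0.22  0.58 -0.01] open 51.2 j [ 18.  -2. -68. -12.   1.  -2.]
 local [-116.8   61.4  136.9] tilt 36.0
 need shift rows(tool xyz/20): [-0.02 -0.07  0.5 ]  rot rows(/8): [ 0. -0. -0.]
```

View pics/e34.png

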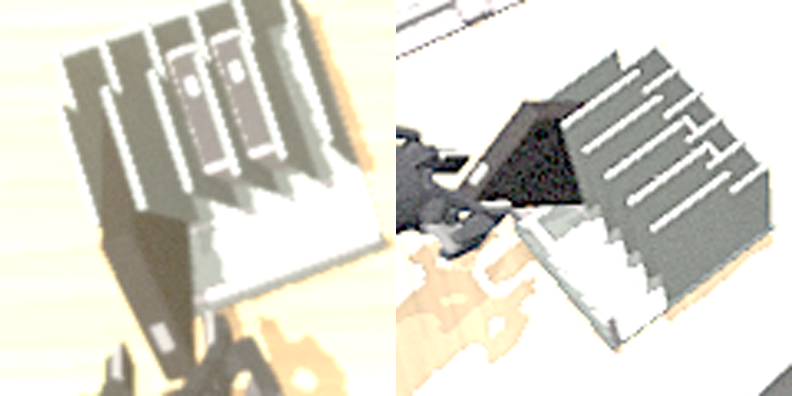

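The fingers straddle it (tips at top-crop (118,348) and (207,315)). Going the last 10 mm, then closing.

Call:
send_rows --steps '[{"dx":0,"dy":-0.07,"dz":0.25,"rx":0,"ry":0,"rz":0,"hand":60},{"dx":0,"dy":0,"dz":0.25,"rx":0,"ry":0,"rz":0,"hand":60},{"dx":0,"dy":0,"dz":0,"rx":0,"ry":0,"rz":0,"hand":15},{"dx":0,"dy":0,"dz":0,"rx":0,"ry":0,"rz":0,"hand":15},{"dx":0,"dy":0,"dz":0,"rx":0,"ry":0,"rz":0,"hand":15},{"dx":0,"dy":0,"dz":0,"rx":0,"ry":0,"rz":0,"hand":0},{"dx":0,"dy":0,"dz":0,"rx":0,"ry":0,"rz":0,"hand":0}]' --grip_force 80

```text
t: 37.85
position: [418.5, 219.4, 128.9]
tcp_rot: [180.0, 36.0, -160.0]
force: [-0.7, -0.6, 0.0]
opening: 21.4
```

```bash
python3 -c "
from h import *
st(RACK)"
```

```text
t 37.85 pos [418.5 219.4 128.9] rpy [ 180.   36. -160.] F [-0.7 -0.6  0. ] T [-0.41  0.59 -0.13] open 21.4 j [ 18.   0. -68. -14.   1.  -2.]
 local [-111.5   59.8  128.9] tilt 36.0
```

Call:
send_rows --steps '[{"dx":-0.3,"dy":0,"dz":-0.4,"rx":0,"ry":0,"rz":0,"hand":0},{"dx":-0.6,"dy":0,"dz":-0.8,"rx":0,"ry":0,"rz":0,"hand":0},{"dx":0,"dy":0,"dz":-0.8,"rx":0,"ry":0,"rz":0,"hand":0},{"dx":0,"dy":0,"dz":-0.8,"rx":0,"ry":0,"rz":0,"hand":0},{"dx":0,"dy":0,"dz":0,"rx":0,"ry":0,"rz":0,"hand":0}]'

```text
t: 38.35
position: [399.4, 212.8, 184.3]
tcp_rot: [179.9, 35.9, -160.0]
force: [0.9, -0.4, -6.2]
opening: 21.1
```

Call:
send_rows --steps '[{"dx":0,"dy":0,"dz":-0.8,"rx":0,"ry":0,"rz":0,"hand":0},{"dx":0,"dy":0,"dz":-0.8,"rx":0,"ry":0,"rz":0,"hand":0},{"dx":0,"dy":0,"dz":-0.8,"rx":0,"ry":0,"rz":0,"hand":0},{"dx":0,"dy":0,"dz":-0.8,"rx":0,"ry":0,"rz":0,"hand":0},{"dx":0,"dy":0,"dz":-0.8,"rx":0,"ry":0,"rz":0,"hand":0},{"dx":-0.55,"dy":0,"dz":-0.75,"rx":0,"ry":0,"rz":0,"hand":0},{"dx":-0.55,"dy":0,"dz":-0.75,"rx":0,"ry":0,"rz":0,"hand":0},{"dx":0,"dy":0,"dz":0,"rx":0,"ry":0,"rz":0,"hand":0}]'

```text
t: 39.15
position: [358.5, 197.4, 288.2]
tcp_rot: [179.9, 36.2, -160.0]
force: [0.2, 0.2, -4.7]
opening: 21.1
```

```bash
python3 -c "
from h import *
st(RACK)
enh('pics/e35.png',tb=(150,180),sb=(205,100),wd=120,ht=120,k=3.3)"
```

```text
t 39.15 pos [358.5 197.4 288.2] rpy [ 179.9   36.2 -160. ] F [ 0.2  0.2 -4.7] T [-0.57  1.48  0.01] open 21.1 j [ 17. -27. -56.  25.   2.  -2.]
 local [-175.4   59.8  288.2] tilt 36.2
```

View pics/e35.png

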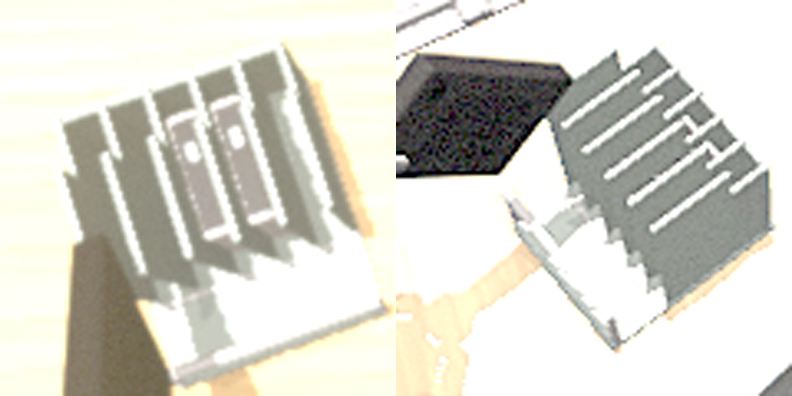

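Call:
send_rows --steps '[{"dx":0,"dy":-0.9,"dz":0,"rx":0,"ry":0,"rz":0,"hand":0},{"dx":0,"dy":-1,"dz":0,"rx":0,"ry":0,"rz":0,"hand":0},{"dx":0,"dy":-1,"dz":0,"rx":0,"ry":0,"rz":0,"hand":0},{"dx":0,"dy":-1,"dz":0,"rx":0,"ry":0,"rz":0,"hand":0},{"dx":0,"dy":-1,"dz":0,"rx":0,"ry":0,"rz":0,"hand":0},{"dx":0,"dy":-1,"dz":0,"rx":0,"ry":0,"rz":0,"hand":0},{"dx":0,"dy":-1,"dz":0,"rx":0,"ry":0,"rz":0,"hand":0},{"dx":0,"dy":-1,"dz":0,"rx":0,"ry":0,"rz":0,"hand":0}]'

```text
t: 40.05
position: [410.6, 47.5, 284.0]
tcp_rot: [179.9, 35.8, -160.1]
force: [0.8, 1.5, -5.4]
opening: 21.3
```

Call:
send_rows --steps '[{"dx":0.1,"dy":-1,"dz":0,"rx":0,"ry":0,"rz":0,"hand":0},{"dx":0.1,"dy":-1,"dz":0,"rx":0,"ry":0,"rz":0,"hand":0},{"dx":0,"dy":-0.5,"dz":0,"rx":0,"ry":0.6,"rz":0,"hand":0},{"dx":0,"dy":0,"dz":0,"rx":0,"ry":0.6,"rz":0,"hand":0},{"dx":0,"dy":0,"dz":0,"rx":0,"ry":0.6,"rz":0,"hand":0},{"dx":0,"dy":0,"dz":0,"rx":0,"ry":0.6,"rz":0,"hand":0},{"dx":0,"dy":0,"dz":0,"rx":0,"ry":0.6,"rz":0,"hand":0},{"dx":0,"dy":0,"dz":0,"rx":0,"ry":0.6,"rz":0,"hand":0}]'

```text
t: 40.85
position: [425.5, 0.4, 282.4]
tcp_rot: [179.9, 6.9, -159.9]
force: [0.4, -0.7, -5.7]
opening: 21.0
```

```bash
python3 -c "
from h import *
go(DOCK,(-165,58,200),0)"
```

```text
t 40.85 pos [4.255e+02 4.000e-01 2.824e+02] rpy [ 179.9    6.9 -159.9] F [ 0.4 -0.7 -5.7] T [-0.15  0.52 -0.02] open 21.0 j [-13.  -2. -28.  58.   4. -33.]
 local [-171.3  151.2  282.4] tilt 5.5
 need shift rows(tool xyz/20): [ 3.06 -3.9   3.77]  rot rows(/8): [0.29 0.83 4.68]
```

Call:
send_rows --steps '[{"dx":0,"dy":0,"dz":0,"rx":0,"ry":0.6,"rz":0,"hand":0},{"dx":0,"dy":0,"dz":0,"rx":0,"ry":0.28,"rz":0,"hand":0},{"dx":0,"dy":0,"dz":0,"rx":0,"ry":0,"rz":0.8,"hand":0},{"dx":0,"dy":0,"dz":0,"rx":0,"ry":0,"rz":0.8,"hand":0},{"dx":0,"dy":0,"dz":0,"rx":0,"ry":0,"rz":0.8,"hand":0},{"dx":0,"dy":0,"dz":0,"rx":0,"ry":0,"rz":0.8,"hand":0},{"dx":0,"dy":0,"dz":0,"rx":0,"ry":0,"rz":0.8,"hand":0},{"dx":0,"dy":0,"dz":0,"rx":0,"ry":0,"rz":0.68,"hand":0}]'

```text
t: 41.65
position: [425.7, 0.6, 282.0]
tcp_rot: [179.9, -0.0, 162.4]
force: [0.7, -0.9, -5.2]
opening: 21.0
```

Call:
send_rows --steps '[{"dx":0,"dy":-1,"dz":0,"rx":0,"ry":0,"rz":0,"hand":0},{"dx":0,"dy":-1,"dz":0,"rx":0,"ry":0,"rz":0,"hand":0},{"dx":0,"dy":-1,"dz":0,"rx":0,"ry":0,"rz":0,"hand":0},{"dx":0,"dy":0,"dz":0,"rx":0,"ry":0,"rz":0,"hand":0}]'

```text
t: 42.05
position: [407.3, -58.3, 282.1]
tcp_rot: [179.9, 0.0, 162.4]
force: [0.9, 0.4, -5.7]
opening: 20.8
```

```bash
python3 -c "
from h import *
go(DOCK,(-165,58,200),0)
enh('pics/e36.png',tb=(310,220),sb=(230,205),wd=90,ht=80,k=4.4);save('side','pics/s36.png')"
```

```text
t 42.05 pos [407.3 -58.3 282.1] rpy [179.9   0.  162.4] F [ 0.9  0.4 -5.7] T [ 0.14  0.15 -0.02] open 20.8 j [-19.   2. -24.  65.   0.  -1.]
 local [-171.2   89.7  282.1] tilt 0.0
 need shift rows(tool xyz/20): [-0.31 -1.59  4.1 ]  rot rows(/8): [ 0.01  0.   -0.02]
```

View pics/e36.png

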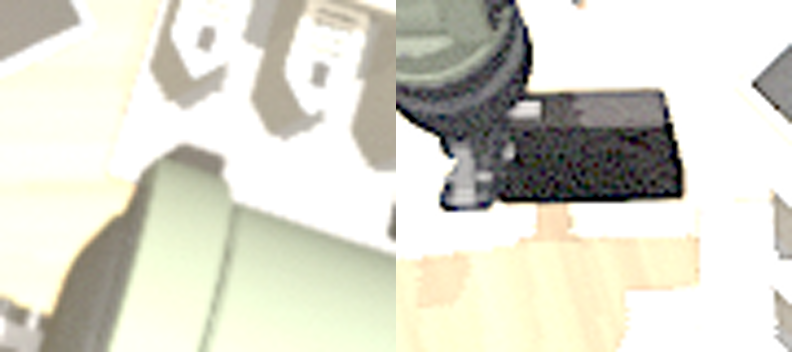

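```bash
python3 -c "
from h import *
p,r=st(DOCK);q=l(DOCK,p)
for nm,d in (('RTL',(93,11,45)),('RTR',(93,-11,45)),('RBR',(93,-11,-136)),('label',(15,0,45))):
  X=w(DOCK,q+d)
  print(nm,((np.array(proj('side',X))-(230,205)+.4)*4.4+[396,0]).round(),((np.array(proj('top',X))-(310,220)+.4)*4.4).round())"
```

```text
t 42.2 pos [407.8 -56.4 282.9] rpy [179.8   0.  162.6] F [-0.   0.2 -5.7] T [0.07 0.18 0.01] open 21.3 j [-18.   2. -24.  65.   0.  -1.]
 local [-171.3   91.7  282.9] tilt 0.0
RTL [667.  80.] [172. 138.]
RTR [667. 121.] [225. 155.]
RBR [686. 199.] [178. 181.]
label [515. 105.] [142. 336.]
```

The observed leading corners match the prediction within about 2 px. Lining up with the left bay.

Call:
send_rows --steps '[{"dx":-0.2,"dy":-0.8,"dz":0.5,"rx":0,"ry":0,"rz":0,"hand":0},{"dx":0,"dy":-0.8,"dz":1,"rx":0,"ry":0,"rz":0,"hand":0},{"dx":0,"dy":0,"dz":1,"rx":0,"ry":0,"rz":0,"hand":0},{"dx":0,"dy":0,"dz":1,"rx":0,"ry":0,"rz":0,"hand":0},{"dx":0,"dy":0,"dz":1,"rx":0,"ry":0,"rz":0,"hand":0},{"dx":0,"dy":0,"dz":1,"rx":0,"ry":0,"rz":0,"hand":0},{"dx":0,"dy":0,"dz":0,"rx":0,"ry":0,"rz":0,"hand":0}]'

```text
t: 42.9
position: [400.4, -86.7, 171.4]
tcp_rot: [179.8, -0.2, 162.7]
force: [-0.1, 1.2, -5.3]
opening: 21.2
```

```bash
python3 -c "
from h import *
go(DOCK,(-135,58,155),0)
enh('pics/e37.png',tb=(310,200),sb=(240,215),wd=90,ht=80,k=4.4)"
```

```text
t 42.9 pos [400.4 -86.7 171.4] rpy [179.8  -0.2 162.7] F [-0.1  1.2 -5.3] T [ 0.1   0.27 -0.04] open 21.2 j [-23.   7. -35.  48.   0.  -5.]
 local [-169.2   60.6  171.4] tilt -0.2
 need shift rows(tool xyz/20): [-1.71 -0.13  0.81]  rot rows(/8): [ 0.02 -0.03  0.01]
```

View pics/e37.png

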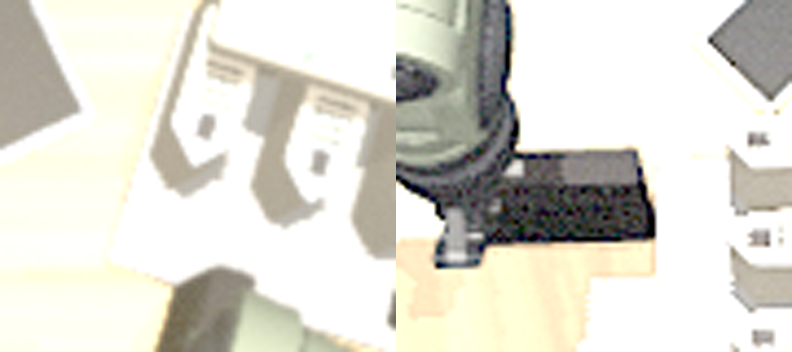

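Call:
send_rows --steps '[{"dx":-0.5,"dy":-0.1,"dz":0.3,"rx":0,"ry":0,"rz":0,"hand":0},{"dx":-0.6,"dy":0,"dz":0.3,"rx":0,"ry":0,"rz":0,"hand":0},{"dx":-0.6,"dy":0,"dz":0.15,"rx":0,"ry":0,"rz":0,"hand":0},{"dx":0,"dy":0,"dz":0,"rx":0,"ry":0,"rz":0,"hand":0}]'

```text
t: 43.4
position: [436.6, -101.3, 159.0]
tcp_rot: [179.9, 0.2, 162.6]
force: [0.4, -0.3, -5.6]
opening: 21.2
```

```bash
python3 -c "
from h import *
go(DOCK,(-135,58,155),0)
enh('pics/e38.png',tb=(310,200),sb=(260,215),wd=90,ht=80,k=4.4)"
```

```text
t 43.4 pos [ 436.6 -101.3  159. ] rpy [179.9   0.2 162.6] F [ 0.4 -0.3 -5.6] T [0.04 0.22 0.  ] open 21.2 j [-23.  11. -32.  47.   0.  -5.]
 local [-130.3   57.5  159. ] tilt 0.2
 need shift rows(tool xyz/20): [0.24 0.03 0.2 ]  rot rows(/8): [0.02 0.03 0.  ]
```

View pics/e38.png

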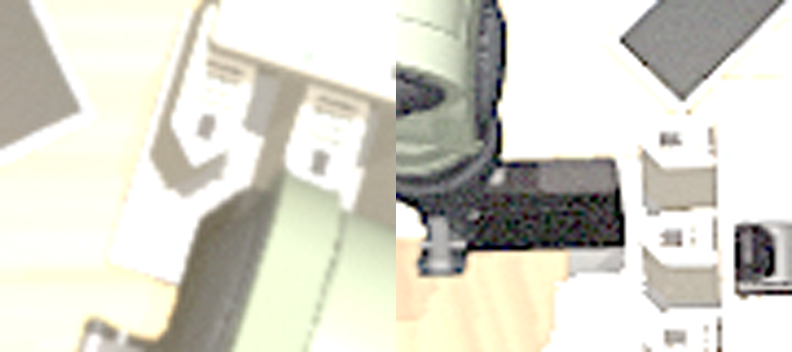

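Call:
send_rows --steps '[{"dx":-0.5,"dy":0,"dz":0.1,"rx":0,"ry":0,"rz":0,"hand":0},{"dx":-0.5,"dy":0,"dz":0.1,"rx":0,"ry":0,"rz":0,"hand":0},{"dx":-0.5,"dy":0,"dz":0,"rx":0,"ry":0,"rz":0,"hand":0}]'

```text
t: 43.8
position: [463.7, -109.5, 155.0]
tcp_rot: [179.9, 0.1, 162.6]
force: [-1.5, 0.1, -6.3]
opening: 21.3
```

Call:
send_rows --steps '[{"dx":-0.5,"dy":0,"dz":0,"rx":0,"ry":0,"rz":0,"hand":0},{"dx":-0.5,"dy":0,"dz":0,"rx":0,"ry":0,"rz":0,"hand":0}]'

```text
t: 44.0
position: [482.9, -115.5, 155.1]
tcp_rot: [179.9, 0.1, 162.6]
force: [-0.2, 0.5, -5.8]
opening: 21.0
```

Call:
send_rows --steps '[{"dx":-0.5,"dy":0,"dz":0,"rx":0,"ry":0,"rz":0,"hand":0}]'

```text
t: 44.1
position: [492.3, -118.5, 155.2]
tcp_rot: [179.9, 0.1, 162.6]
force: [-0.1, -0.8, -5.5]
opening: 21.2
```

```bash
python3 -c "
from h import *
go(DOCK,(-43,58,151),0)
enh('pics/e39.png',tb=(310,200),sb=(270,215),wd=90,ht=80,k=4.4)"
```

```text
t 44.1 pos [ 492.3 -118.5  155.2] rpy [1.799e+02 1.000e-01 1.626e+02] F [-0.1 -0.8 -5.5] T [ 0.04  0.17 -0.03] open 21.2 j [-22.  18. -24.  48.   0.  -5.]
 local [-72.   57.7 155.2] tilt 0.1
 need shift rows(tool xyz/20): [-1.45  0.01  0.21]  rot rows(/8): [0.02 0.01 0.  ]
```

View pics/e39.png

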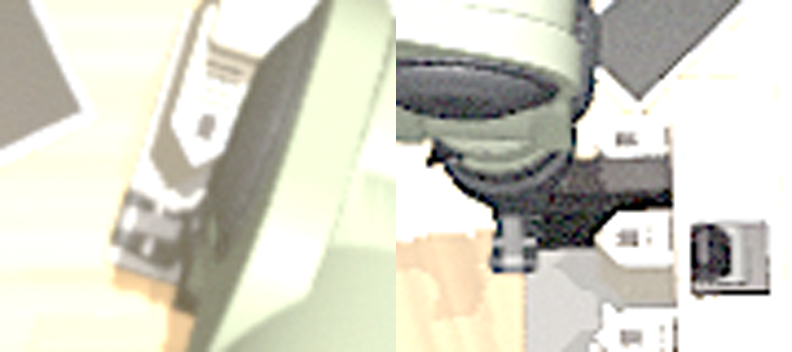

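Call:
send_rows --steps '[{"dx":-0.5,"dy":0,"dz":0.05,"rx":0,"ry":0,"rz":0,"hand":0},{"dx":-0.4,"dy":0,"dz":0.1,"rx":0,"ry":0,"rz":0,"hand":0}]'

```text
t: 44.4
position: [509.2, -123.8, 152.2]
tcp_rot: [179.9, 0.1, 162.6]
force: [0.2, -1.4, -5.4]
opening: 21.4
```

Call:
send_rows --steps '[{"dx":-0.25,"dy":0,"dz":0,"rx":0,"ry":0,"rz":0,"hand":0},{"dx":-0.2,"dy":0,"dz":0,"rx":0,"ry":0,"rz":0,"hand":0}]'

```text
t: 44.6
position: [517.5, -126.4, 152.0]
tcp_rot: [179.9, 0.1, 162.6]
force: [0.1, -0.5, -5.6]
opening: 21.4
```

Call:
send_rows --steps '[{"dx":-0.2,"dy":0,"dz":0,"rx":0,"ry":0,"rz":0,"hand":0}]'

```text
t: 44.7
position: [519.1, -126.8, 151.9]
tcp_rot: [179.9, -0.2, 162.6]
force: [-11.8, 3.6, 3.8]
opening: 21.3
```

```bash
python3 -c "
from h import *
st(DOCK)"
```

```text
t 44.7 pos [ 519.1 -126.8  151.9] rpy [179.9  -0.2 162.6] F [-11.8   3.6   3.8] T [ 0.86  2.82 -0.13] open 21.3 j [-22.  21. -20.  50.   0.  -4.]
 local [-44.   57.8 151.9] tilt -0.2
```

Back wall reached at 12 N. I'll lower gently and release.

Call:
send_rows --steps '[{"dx":-0.05,"dy":0,"dz":0.08,"rx":0,"ry":0,"rz":0,"hand":0},{"dx":0,"dy":0,"dz":0.05,"rx":0,"ry":0,"rz":0,"hand":0}]'

```text
t: 44.9
position: [519.1, -126.8, 149.9]
tcp_rot: [179.9, -0.2, 162.6]
force: [-10.7, 3.7, 13.4]
opening: 21.1
```

Call:
send_rows --steps '[{"dx":0,"dy":0,"dz":0,"rx":0,"ry":0,"rz":0,"hand":45},{"dx":0,"dy":0,"dz":0,"rx":0,"ry":0,"rz":0,"hand":45},{"dx":0,"dy":0,"dz":0,"rx":0,"ry":0,"rz":0,"hand":45},{"dx":0,"dy":0,"dz":-0.5,"rx":0,"ry":0,"rz":0,"hand":45},{"dx":0,"dy":0,"dz":-1,"rx":0,"ry":0,"rz":0,"hand":45},{"dx":0,"dy":0,"dz":-1,"rx":0,"ry":0,"rz":0,"hand":45},{"dx":0,"dy":0,"dz":-1,"rx":0,"ry":0,"rz":0,"hand":45},{"dx":0,"dy":0,"dz":-1,"rx":0,"ry":0,"rz":0,"hand":0}]'

```text
t: 45.7
position: [522.1, -128.1, 241.4]
tcp_rot: [179.9, 0.2, 162.6]
force: [-0.4, -0.6, 0.3]
opening: 25.3
```

Call:
send_rows --steps '[{"dx":1,"dy":0,"dz":-1,"rx":0,"ry":0,"rz":0,"hand":0},{"dx":1,"dy":0,"dz":-1,"rx":0,"ry":0,"rz":0,"hand":0},{"dx":1,"dy":0,"dz":-1,"rx":0,"ry":0,"rz":0,"hand":0},{"dx":1,"dy":1,"dz":-1,"rx":0,"ry":0,"rz":0,"hand":0},{"dx":0,"dy":1,"dz":0,"rx":0,"ry":0,"rz":0,"hand":0},{"dx":0,"dy":1,"dz":0,"rx":0,"ry":0,"rz":0,"hand":0},{"dx":0,"dy":1,"dz":0,"rx":0,"ry":0,"rz":0,"hand":0},{"dx":0,"dy":1,"dz":0,"rx":0,"ry":0,"rz":0,"hand":0}]'

```text
t: 46.5
position: [475.5, -8.0, 320.9]
tcp_rot: [179.8, 0.2, 162.6]
force: [0.4, 0.5, -0.6]
opening: -0.1
```

```bash
python3 -c "
from h import *
st(DOCK)
enh('pics/e40.png',tb=(325,180),sb=(280,220),wd=130,ht=120,k=3);save('side','pics/s40.png');save('top','pics/t40.png')"
```

```text
t 46.5 pos [475.5  -8.  320.9] rpy [179.8   0.2 162.6] F [ 0.4  0.5 -0.6] T [-0.02 -0.    0.02] open -0.1 j [-10.   8. -11.  71.   0.   7.]
 local [-121.1  158.1  320.9] tilt 0.2
```

View pics/e40.png

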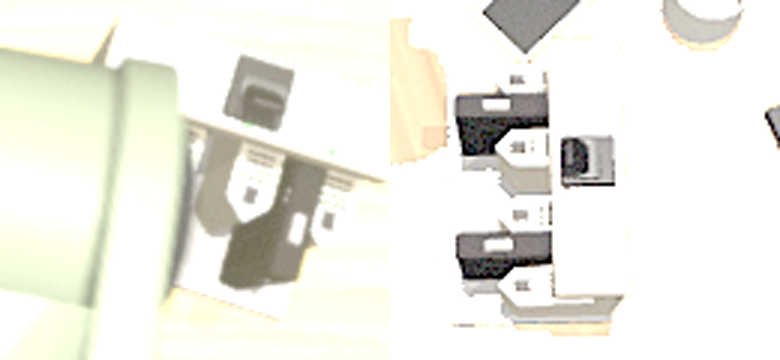

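View pics/t40.png

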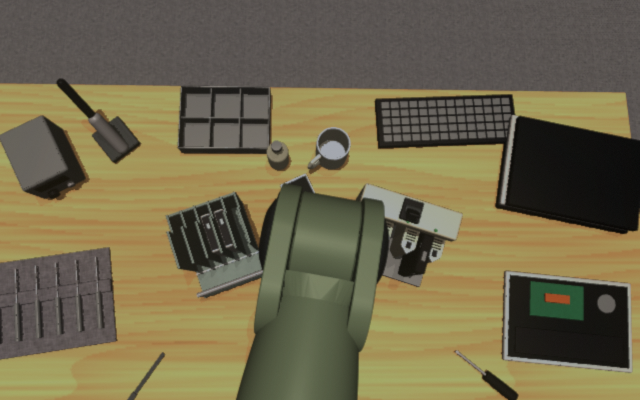

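Both tablets show in the side view (labels at crop (497,103) and (497,244)). I'll swing the arm to the right to see the left bay from above too.

Call:
send_rows --steps '[{"dx":1,"dy":-1,"dz":0,"rx":0,"ry":0,"rz":0,"hand":0},{"dx":1,"dy":-1,"dz":0,"rx":0,"ry":0,"rz":0,"hand":0},{"dx":0.5,"dy":-1,"dz":0,"rx":0,"ry":0,"rz":0,"hand":0},{"dx":0,"dy":-1,"dz":0,"rx":0,"ry":0,"rz":0,"hand":0},{"dx":0,"dy":-1,"dz":0,"rx":0,"ry":0,"rz":0,"hand":0},{"dx":0,"dy":-1,"dz":0,"rx":0,"ry":0,"rz":0,"hand":0},{"dx":0,"dy":-1,"dz":0,"rx":0,"ry":0,"rz":0,"hand":0},{"dx":0,"dy":-1,"dz":0,"rx":0,"ry":0,"rz":0,"hand":0}]'

```text
t: 47.5
position: [378.8, -148.1, 319.7]
tcp_rot: [179.9, 0.1, 162.5]
force: [0.2, -0.7, -0.1]
opening: -0.3
```

Call:
send_rows --steps '[{"dx":0,"dy":-1,"dz":0,"rx":0,"ry":0,"rz":0,"hand":0},{"dx":0,"dy":-1,"dz":0,"rx":0,"ry":0,"rz":0,"hand":0},{"dx":0,"dy":-1,"dz":0,"rx":0,"ry":0,"rz":0,"hand":0},{"dx":0,"dy":-1,"dz":0,"rx":0,"ry":0,"rz":0,"hand":0},{"dx":0,"dy":-1,"dz":0,"rx":0,"ry":0,"rz":0,"hand":0},{"dx":0,"dy":-1,"dz":0,"rx":0,"ry":0,"rz":0,"hand":0},{"dx":0,"dy":-1,"dz":0,"rx":0,"ry":0,"rz":0,"hand":0},{"dx":0,"dy":-1,"dz":0,"rx":0,"ry":0,"rz":0,"hand":0}]'

```text
t: 48.3
position: [330.6, -300.6, 319.3]
tcp_rot: [179.9, 0.1, 162.5]
force: [-0.0, -0.1, 0.2]
opening: 0.3
```

```bash
python3 -c "
from h import *
st(DOCK)
enh('pics/e41.png',tb=(325,180),sb=(280,220),wd=95,ht=110,k=4.1)"
```

```text
t 48.3 pos [ 330.6 -300.6  319.3] rpy [1.799e+02 1.000e-01 1.625e+02] F [-0.  -0.1  0.2] T [-0.   -0.01 -0.05] open 0.3 j [-52.   5. -15.  70.   0. -34.]
 local [-171.9 -164.5  319.3] tilt 0.1
```

View pics/e41.png

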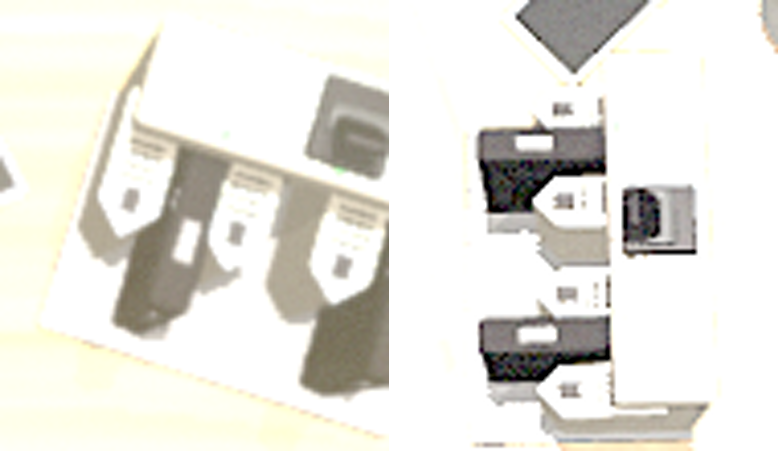

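```bash
python3 -c "
from h import *
f=lambda t,s:tri((325+t[0]/4.1-.4,180+t[1]/4.1-.4),(280+(s[0]-389.5)/4.1-.4,220+s[1]/4.1-.4))
x,e=f((186,240),(533,142));print(x.round(1),l(DOCK,x).round(1),e)
for s,z in (((533,142),192),((537,333),192),((480,130),192),((481,320),192),((480,160),192),((481,351),192)):
  print(s,l(DOCK,onz('side',280+(s[0]-389.5)/4.1-.4,220+s[1]/4.1-.4,z)).round(1))
enh('pics/e41b.png',tb=(355,180),sb=(280,220),wd=110,ht=110,k=3.5)"
```

```text
[ 535.3 -131.4  194. ] [-27.1  58.2 194. ] 1.3501023746310408
(533, 142) [-28.4  58.  192. ]
(537, 333) [-28.7 -56.8 192. ]
(480, 130) [-60.6  66.4 192. ]
(481, 320) [-61.7 -48.3 192. ]
(480, 160) [-60.9  47.8 192. ]
(481, 351) [-62.  -66.4 192. ]
```

Both tablets read alike: spine x ≈ −61, y ±58, labels at −28 against −27 expected when home. Now the lever.

Call:
send_rows --steps '[{"dx":0,"dy":1,"dz":-0.5,"rx":0,"ry":0,"rz":0,"hand":0},{"dx":0,"dy":1,"dz":0,"rx":0,"ry":0,"rz":0,"hand":0},{"dx":0,"dy":1,"dz":0,"rx":0,"ry":0,"rz":0,"hand":0},{"dx":0,"dy":1,"dz":0,"rx":0,"ry":0,"rz":0,"hand":0},{"dx":-0.5,"dy":1,"dz":0,"rx":0,"ry":0,"rz":0,"hand":0},{"dx":-1,"dy":1,"dz":0,"rx":0,"ry":0,"rz":0,"hand":0},{"dx":-1,"dy":1,"dz":0,"rx":0,"ry":0,"rz":0,"hand":0},{"dx":-1,"dy":1,"dz":0,"rx":0,"ry":0,"rz":0,"hand":0}]'

```text
t: 49.3
position: [447.0, -165.9, 329.8]
tcp_rot: [179.9, 0.1, 162.7]
force: [-0.1, -0.2, 0.1]
opening: 0.4
```

Call:
send_rows --steps '[{"dx":-1,"dy":0.2,"dz":0,"rx":0,"ry":0,"rz":0,"hand":0},{"dx":-1,"dy":0,"dz":0,"rx":0,"ry":0,"rz":0,"hand":0},{"dx":-1,"dy":0,"dz":0,"rx":0,"ry":0,"rz":0,"hand":0},{"dx":-0.6,"dy":0,"dz":0,"rx":0,"ry":0,"rz":0,"hand":0},{"dx":0,"dy":0,"dz":0,"rx":0,"ry":0,"rz":0,"hand":0}]'

```text
t: 49.8
position: [517.0, -184.6, 329.1]
tcp_rot: [179.9, 0.1, 162.7]
force: [0.5, 0.9, -0.6]
opening: 0.1
```

```bash
python3 -c "
from h import *
go(DOCK,(-15,0,256),0)
enh('pics/e42.png',tb=(355,150),sb=(290,220),wd=95,ht=110,k=4.1)"
```

```text
t 49.8 pos [ 517.  -184.6  329.1] rpy [1.799e+02 1.000e-01 1.627e+02] F [ 0.5  0.9 -0.6] T [-0.01 -0.05 -0.02] open 0.1 j [-27.  16.   0.  74.   0. -10.]
 local [-28.7   2.  329.1] tilt 0.1
 need shift rows(tool xyz/20): [-0.68 -0.11  3.66]  rot rows(/8): [0.02 0.01 0.01]
```

View pics/e42.png

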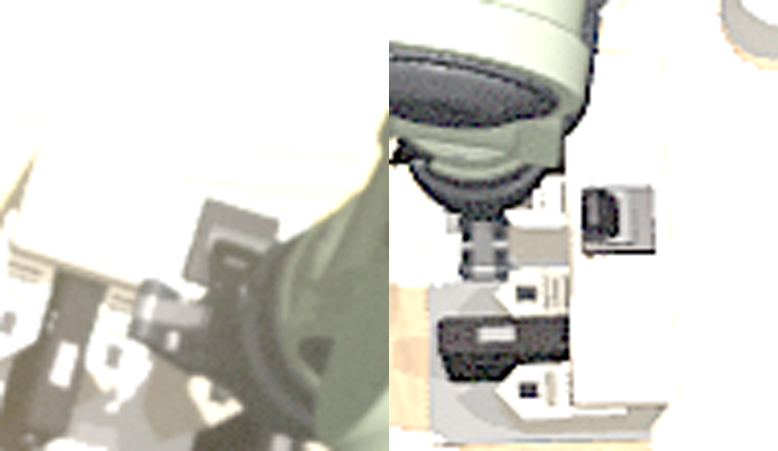

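Call:
send_rows --steps '[{"dx":0,"dy":-0.1,"dz":1,"rx":0,"ry":0,"rz":0,"hand":0},{"dx":0,"dy":0,"dz":1,"rx":0,"ry":0,"rz":0,"hand":0},{"dx":0,"dy":0,"dz":1,"rx":0,"ry":0,"rz":0,"hand":0},{"dx":0,"dy":0,"dz":0.6,"rx":0,"ry":0,"rz":0,"hand":0},{"dx":-0.5,"dy":0,"dz":0,"rx":0,"ry":0,"rz":0,"hand":0},{"dx":-0.5,"dy":0,"dz":0,"rx":0,"ry":0,"rz":0,"hand":0},{"dx":0,"dy":0,"dz":0,"rx":0,"ry":0,"rz":0,"hand":0}]'

```text
t: 50.6
position: [536.9, -193.7, 258.6]
tcp_rot: [179.9, 0.3, 162.6]
force: [-0.5, 1.2, -0.1]
opening: 0.2
```

```bash
python3 -c "
from h import *
go(DOCK,(40,0,258),0)"
```

```text
t 50.6 pos [ 536.9 -193.7  258.6] rpy [179.9   0.3 162.6] F [-0.5  1.2 -0.1] T [ 0.05 -0.01  0.03] open 0.2 j [-27.  20.  -5.  65.   0. -10.]
 local [ -7.   -0.8 258.6] tilt 0.3
 need shift rows(tool xyz/20): [-2.35  0.04  0.04]  rot rows(/8): [0.01 0.03 0.  ]
```

Call:
send_rows --steps '[{"dx":-0.4,"dy":0,"dz":0,"rx":0,"ry":0,"rz":0,"hand":0},{"dx":-0.4,"dy":0,"dz":0,"rx":0,"ry":0,"rz":0,"hand":0},{"dx":-0.4,"dy":0,"dz":0,"rx":0,"ry":0,"rz":0,"hand":0}]'

```text
t: 50.9
position: [558.5, -200.3, 257.9]
tcp_rot: [179.9, 0.1, 162.6]
force: [-2.9, 1.2, 2.7]
opening: -0.1
```

Call:
send_rows --steps '[{"dx":-0.4,"dy":0,"dz":0,"rx":0,"ry":0,"rz":0,"hand":0},{"dx":-0.4,"dy":0,"dz":0,"rx":0,"ry":0,"rz":0,"hand":0}]'

```text
t: 51.1
position: [573.5, -205.0, 257.7]
tcp_rot: [179.9, 0.1, 162.6]
force: [-2.5, 0.9, 2.4]
opening: -0.1
```

Call:
send_rows --steps '[{"dx":-0.3,"dy":0,"dz":0,"rx":0,"ry":0,"rz":0,"hand":0},{"dx":-0.3,"dy":0,"dz":0,"rx":0,"ry":0,"rz":0,"hand":0}]'

```text
t: 51.3
position: [583.9, -208.3, 257.1]
tcp_rot: [179.9, -0.1, 162.6]
force: [-15.0, 4.6, 4.0]
opening: -0.1
```

```bash
python3 -c "
from h import *
st(DOCK)
enh('pics/e43.png',tb=(355,150),sb=(290,220),wd=95,ht=110,k=4.1)"
```

```text
t 51.3 pos [ 583.9 -208.3  257.1] rpy [ 1.799e+02 -1.000e-01  1.626e+02] F [-15.    4.6   4. ] T [ 1.09  3.65 -0.01] open -0.1 j [-27.  25.   4.  68.   0.  -9.]
 local [ 42.2  -0.6 257.1] tilt -0.1
```

View pics/e43.png

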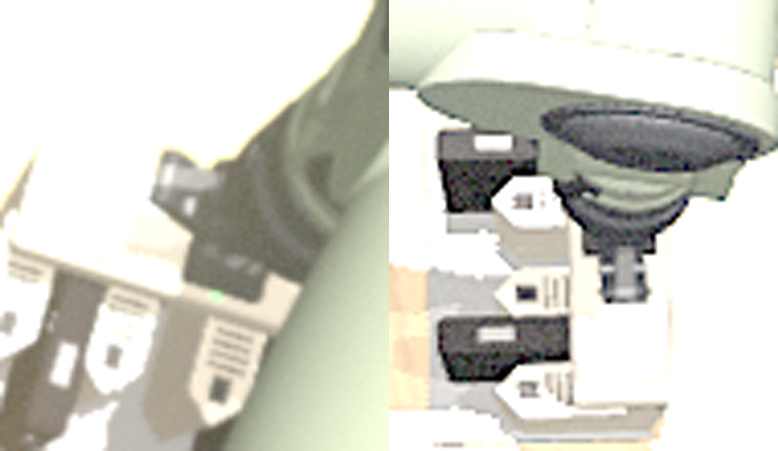

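The force rose to 15 N, so the lever has reached its stop. Retreating to check it.

Call:
send_rows --steps '[{"dx":0,"dy":0,"dz":0,"rx":0,"ry":0,"rz":0,"hand":0},{"dx":1,"dy":0,"dz":0,"rx":0,"ry":0,"rz":0,"hand":0},{"dx":1,"dy":0,"dz":0,"rx":0,"ry":0,"rz":0,"hand":0},{"dx":1,"dy":0,"dz":0,"rx":0,"ry":0,"rz":0,"hand":0},{"dx":0,"dy":0,"dz":-1,"rx":0,"ry":0,"rz":0,"hand":0},{"dx":0,"dy":0,"dz":-1,"rx":0,"ry":0,"rz":0,"hand":0},{"dx":1,"dy":0,"dz":-1,"rx":0,"ry":0,"rz":0,"hand":0},{"dx":1,"dy":0,"dz":0,"rx":0,"ry":0,"rz":0,"hand":0}]'

```text
t: 52.2
position: [490.8, -179.5, 320.1]
tcp_rot: [179.9, 0.4, 162.6]
force: [0.6, -0.2, -0.8]
opening: 0.2
```

Call:
send_rows --steps '[{"dx":1,"dy":-1,"dz":0,"rx":0,"ry":0,"rz":0,"hand":0},{"dx":1,"dy":-1,"dz":0,"rx":0,"ry":0,"rz":0,"hand":0},{"dx":1,"dy":-1,"dz":0,"rx":0,"ry":0,"rz":0,"hand":0},{"dx":1,"dy":-1,"dz":0,"rx":0,"ry":0,"rz":0,"hand":0},{"dx":1,"dy":-1,"dz":0,"rx":0,"ry":0,"rz":0,"hand":0},{"dx":0,"dy":-1,"dz":0,"rx":0,"ry":0,"rz":0,"hand":0},{"dx":0,"dy":-1,"dz":0,"rx":0,"ry":0,"rz":0,"hand":0},{"dx":0,"dy":-1,"dz":0,"rx":0,"ry":0,"rz":0,"hand":0}]'

```text
t: 53.0
position: [346.0, -302.8, 317.3]
tcp_rot: [179.9, 0.2, 162.6]
force: [-0.1, 0.4, -0.5]
opening: 0.3
```

```bash
python3 -c "
from h import *
st(DOCK)
enh('pics/e44.png',tb=(325,170),sb=(280,220),wd=130,ht=120,k=3);save('top','pics/t44.png');save('side','pics/s44.png')"
```

```text
t 53.0 pos [ 346.  -302.8  317.3] rpy [179.9   0.2 162.6] F [-0.1  0.4 -0.5] T [ 0.03 -0.02 -0.  ] open 0.3 j [-51.   6. -14.  70.   0. -33.]
 local [-156.6 -161.9  317.3] tilt 0.2
```

View pics/e44.png

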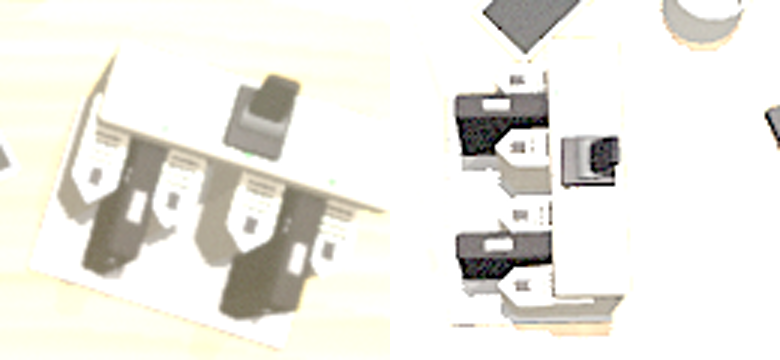

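View pics/s44.png

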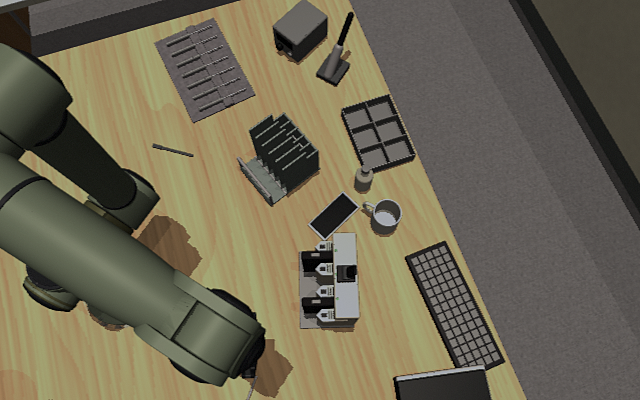

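The lever now leans to the rear (top-crop (275,95), side-crop (605,155)). I'll measure its tip and recheck the tablets.

```bash
python3 -c "
from h import *
f=lambda t,s:tri((325+t[0]/3-.4,170+t[1]/3-.4),(280+(s[0]-390)/3-.4,220+s[1]/3-.4))
for nm,t,s in (('tipL',(267,77),(617,137)),('tipR',(297,85),(619,165)),('labL',(136,207),(496,103)),('labR',(297,257),(497,244))):
  x,e=f(t,s);q=l(DOCK,x);print(nm,q.round(1),round(e,1),'ang',round(np.arctan2(q[0]-46,q[2]-242),2) if 'tip' in nm else '')
t=cv2.imread('pics/t44.png');cv2.imwrite('pics/t44c.png',cv2.resize(t[120:320,140:340],None,fx=3,fy=3))
"
```

```text
tipL [ 65.8  11.  279.5] 0.3 ang 0.48
tipR [ 67.   -9.7 276. ] 0.9 ang 0.55
labL [-27.2  58.4 194.2] 0.3 ang 
labR [-27.9 -56.7 194.6] 1.6 ang
```

View pics/t44c.png

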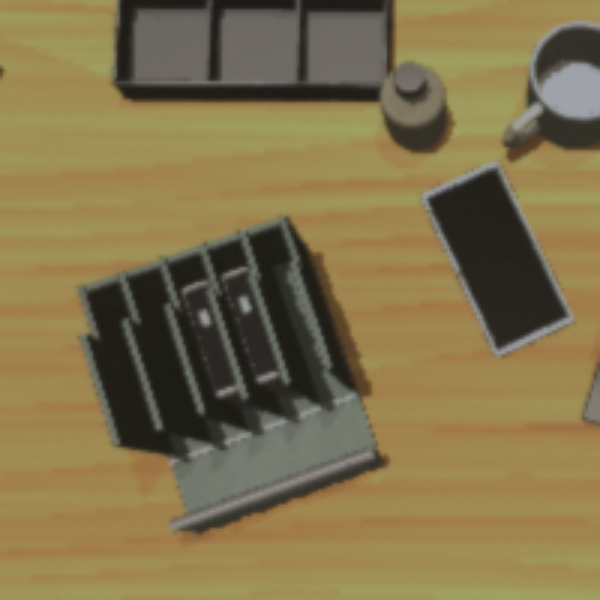

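```bash
python3 -c "
from h import *
st(DOCK);print(arm.hand_in())"
```

```text
t 53.2 pos [ 346.  -301.6  316.9] rpy [1.798e+02 1.000e-01 1.626e+02] F [-0.3 -0.4 -0.6] T [ 0.04  0.03 -0.01] open -0.2 j [-50.   6. -14.  70.   0. -33.]
 local [-156.9 -160.8  316.9] tilt 0.1
the job is handed in; nothing more can be done
None
```

Both tablets are home in the dock, the power lever is on, and I handed the job in at about 53 s. Only two tablets were in the rack at the start. I tipped each onto the catch rail from behind and gripped it along its spine. The one from the rack's right slot went into the right bay and the other into the left bay. I threw the lever only after both were in.

**Final checks**
- **Tablets:** the label positions give y ≈ +58 and −57 mm, and x within about 1 mm of fully home. In the pictures both look upright, and each was felt against the back wall at 12–19 N.
- **Lever:** it leans about 0.5 rad to the rear of vertical, roughly 0.97 rad from off. It was pushed until the force rose to about 15 N at its stop.
- **Everything else:** both drives are still in their slots, and the phone, cleaner and cup look unmoved. The arm is clear, with force near zero.

**What went wrong or disagreed**
- **Fingertip position:** when shut, the fingertips sat level with or slightly behind the TCP, not 19 mm ahead as stated. The first tries at hooking the left tablet missed or slipped, and it settled back upright each time.
- **Brush with the dock:** while carrying the first tablet, its underside touched a dock partition at about 12 N. I lifted it clear straight away and found no effect on its position in the grip.

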